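Press dowel pins into the brackets from a lift-off-lid chest

TASK

Swing the lid of the grey steel chest upright, lift it straight up off its hinge pins and stand it on its hinge edge, handle up, leaning against the front of the blue drawer cabinet. Then press home the dowel pin of every bracket in the chest: slide the bracket on the press table until its pin is under the ram, pull the lever until the pin is flush with the boss (with the press, never by pushing the pin with the hand) and let the lever come back up. Lay all the finished brackets flat, base down, in the black tray, and leave the can, the jar, the file and the steel block around them where they are.

Things in the scene. Friction and masses are not known exactly. Their poses are not given: they have to be found in the camera images.
- chest: Low open-topped grey steel chest, fixed, 165 mm (x) by 225 mm (y) by 65 mm high, walls 4 mm. Origin at the centre of its underside on the bench; +x points to its rear (hinge) side, away from the robot, z up. Inner floor 5 mm above the bench. The brackets lie inside, side by side along y, their +x (pin) ends to the rear.
- chest_hinge (a point): Middle of the chest's hinge axis, 96.5 mm behind the chest's centre, 70 mm above the bench; axes as the chest. Two hinge pins 10 mm thick lie on this axis (along y) 81 mm either side, in lugs behind the rear wall. Behind each a stop, reaching 35 mm above the axis, on which the lid rests when swung about 10 degrees past upright.
- lid_hinge (a point): Point on the loose lid (0.5 kg, 235 mm wide) that lies at chest_hinge when closed. Lid axes: closed as the chest's (it reaches 184 mm to its -x); upright its -x points up. Two forks at y +-80 mm straddle the pins and reach 8 mm past this point; their slots open to the lid's +x, so once upright it lifts straight up off the pins. Closed, a rib keeps it on. It swings freely, falls shut until past upright.
- lid_handle (a point): Centre of the lid's bow handle: a round black bar 12 mm thick and 100 mm long along the lid's y, 45 mm in front of the lid's front edge, 229 mm from the hinge axis along the lid's -x. 67 mm above the bench when closed. Axes as the lid.
- cabinet: Low blue drawer cabinet, fixed, 300 mm wide (its y), 170 mm deep, 155 mm high. Origin at the bottom centre of its flat front face; +x points into the cabinet, so things lean on it from its -x side.
- press: Green arbor press, fixed. Origin on the bench below the ram axis; -x points out of its open throat (towards the robot), z up. Flat steel table top 40 mm above the bench, 110 mm wide, from 146 mm in front of the ram axis to the column. Column from 40 mm behind the ram axis. The head reaches 22 mm (with screw heads 30) in front of the ram axis, is 64 mm wide, 115 to 225 mm above the bench.
- ram_tip (a point): Centre of the flat round lower end (18 mm across) of the ram, 95 mm above the bench when the lever is up.
- lever (a joint): Press lever angle, rad: 0 = up at rest, 1.0 = end of travel. Pulling it to the front and down lowers the ram 34 mm per rad. The tip meets a started pin at about 0.32; the pin is flush at about 0.74. A return spring (3 to 8 N at the ball) lifts the lever when let go; pressing a pin adds about 8 N at the ball.
- lever_ball (a point): Centre of the black ball, 30 mm across, at the end of the press lever. The lever is 170 mm long, lies 105 mm to the -y side of the ram axis, and turns about a level axis along the press's y, 22 mm behind the ram axis and 170 mm above the bench; it points forward (-x) and 45 degrees up at rest, nearly level when a pin is flush.
- tray: Shallow open black tray, fixed, 170 mm (x) by 215 mm (y) by 28 mm high, walls and floor 4 to 5 mm. Origin at the centre of its underside; three brackets fit side by side along its y, lying along its x.
- bracket1_mid (a point): Aluminium bracket (0.3 kg), its middle, 21 mm above its underside. Base plate 130 (x) by 60 (y) by 8 mm; on it an upright web 12 mm thick (its y), top 42 mm above the underside, from the -x end to x = +28 mm, to grip it by; a round boss 34 mm across, top 30 mm above the underside, centred at x = +47 mm, holds a dowel pin 10 mm thick. z up. None if absent.
- pin1 (a joint): How far the dowel pin of bracket 1 is pressed in, m: 0 = standing 14 mm proud of the boss top, 0.014 = flush. It takes about 40 N to move, more than should be put on it by hand.
- bracket2_mid (a point): Aluminium bracket (0.3 kg), its middle, 21 mm above its underside. Base plate 130 (x) by 60 (y) by 8 mm; on it an upright web 12 mm thick (its y), top 42 mm above the underside, from the -x end to x = +28 mm, to grip it by; a round boss 34 mm across, top 30 mm above the underside, centred at x = +47 mm, holds a dowel pin 10 mm thick. z up. None if absent.
- pin2 (a joint): How far the dowel pin of bracket 2 is pressed in, m: 0 = standing 14 mm proud of the boss top, 0.014 = flush. It takes about 40 N to move, more than should be put on it by hand.
- bracket3_mid (a point): Aluminium bracket (0.3 kg), its middle, 21 mm above its underside. Base plate 130 (x) by 60 (y) by 8 mm; on it an upright web 12 mm thick (its y), top 42 mm above the underside, from the -x end to x = +28 mm, to grip it by; a round boss 34 mm across, top 30 mm above the underside, centred at x = +47 mm, holds a dowel pin 10 mm thick. z up. None if absent.
- pin3 (a joint): How far the dowel pin of bracket 3 is pressed in, m: 0 = standing 14 mm proud of the boss top, 0.014 = flush. It takes about 40 N to move, more than should be put on it by hand.
- oilcan: Bystander, to be left where it is: an aluminium can, 60 mm across, 130 mm tall.
- pinjar: Bystander, to be left where it is: a glass jar with metal cap, 72 mm across, 85 mm tall.
- file: Bystander, to be left where it is: a flat file with wooden handle, 240 mm long.
- gauge_block: Bystander, to be left where it is: a steel block 60 x 40 x 40 mm.

How it is judged:
By the outcome, as a careful person would: the job done as asked, in the order asked, and still so for the second after the job is handed in, with the robot touching nothing.
Of bracket1, bracket2, bracket3 only 2 to 3 are there at a start; the rules pass over those that are not, and their reading is None.
At some moment in a run one of bracket1, bracket2, bracket3 may be knocked a few centimetres aside while the robot is not near it.
It also fails if it takes over 210 s, if anything falls off the work surface, if the arm or the gripper's body presses on something with over 40 N, if the wrist force passes 120 N, or if a joint passes its speed limit or range.

ROBOT

A 6-joint arm with a two-finger parallel gripper is mounted at the origin on the work surface. World frame = base frame: x ahead of the robot, y to its left, z up, the work surface at z = 0. Lengths are in m, angles in rad, forces in N, time in s.
With the tool pointing down it reaches from about 0.25 to 0.775 m from the base axis. Payload 4 kg.
Tool frame: the origin (TCP) lies at the very end of the fingers, on their centre line; the grasp point (between the pads) lies 19 mm behind it; z points along the fingers, y is the direction in which the jaws open and shut (so a half turn about z gives the same grasp; the last joint's range is limited). The gripper opens to 85 mm and grips with 20 to 120 N. Pads are 22 mm wide; open, the fingers measure 114 mm over their backs; the gripper's body (76 mm by 85 mm) begins 54 mm behind the grasp point. The pads swing forward as they close: fully open they stand 13 mm farther back than shut.
Start: joints at [1.075, 0.087, 1.371, -0, 1.684, -0.103], TCP at [0.211, 0.508, 0.231] pointing down, gripper open.
Joint ranges: [-3.1, 3.1], [-0.76, 2.03], [0.27, 2.55], [-1.08, 4.22], [0.17, 2.65], [-2.57, 2.57]. Speed limits (rad/s): [2.79, 2.79, 3.14, 3.14, 3.14, 3.14].

INTERFACE

Orientations are given as a unit quaternion [x, y, z, w].
In Python, from plant import monitor, vision, hand_in gives the robot as it stands.
- The arm moves only by the tool apply_moves, never from a script. Its argument "increments" is a list of rows, each a list of 5 numbers: the closure, from 0 (fully open) to 1 (shut), then the shift along the tool's x, y, z in mm, then the turn about the tool's z in degrees. A call has 1 to 5 rows; each row is the pose to reach, as a shift and turn from the pose measured when the call began, along the tool's axes at that moment; what a row does not reach only later rows make up. A row lasts 1/8 s, in which the tool goes at most 62.5 mm and 10.7 degrees, less where a joint would pass 70% of its speed; a pose out of reach is approached as far as the arm can. A call with a gripper value outside its range is refused whole. The fingers move at their own pace and stop on an object; the grip force is fixed at half the most. Time passes only in rows, so rows that repeat a pose let the fingers close. It gives the time, the measured TCP pose, the force and the opening at its end, in the units of the state.
- monitor.get_obs(): the state, without advancing time (a new reading comes with each control period).
- vision.read_camera(name): name is "scene" or "side" or "wrist"; returns the picture (384x512x3 uint8, blue, green, red); there is no depth.
- vision.calibration(name): a dict with "vfov" (degrees; the focal length in pixels is half the picture's height over the tangent of half this angle, whatever the lens; pixels are square), "cx", "cy" (the principal point, pixels), "R" (3x3) and "t" (3): a world point X has camera coordinates R X + t; the wrist camera has in their place "mount" (4x4, takes a point from camera to tool coordinates, whose origin is the TCP and whose axes are the flange's). Camera axes: x right, y down, z forward; pixel columns grow to the right and rows downward; lengths in m; the calibration is good to about 2 mm. A picture is of the moment at which its call begins: read the wrist's pose just before it. calibration takes no time and is no camera call.
- hand_in(): hands the job in, once; it reports no verdict.
The state is a dict: "time": time; "q": joint angles; "joint_velocities": joint speeds; "tau": joint torques, N m; "tcp_pos": TCP position; "tcp_rot": TCP orientation; "ft_force": force on the tool from outside, world axes, zero at the start; "torque": the same for the moment, N m; "gripper_width": finger opening in m.
Only numpy, scipy, OpenCV 4.12 (cv2) and the standard library are available. Lean on these libraries where they do the work, as an engineer would, in place of code of your own. Each camera call takes 0.05 s, during which the arm holds its last target.

## Working session

There is one attempt and no reset: what is moved stays moved. The work goes in short steps, Python scripts to look and compute and a tool call to move; the robot and the scene stay as the last step left them, time stands still between calls to the robot, and variables do not carry over. Pictures are saved under pics/ and viewed, and the job is handed in when it is done.

Besides the shell and the picture viewer there is one more tool, called after "Call:" by a JSON object that holds its "method" and its "body". apply_moves: Moves the arm, as the interface text tells. Its arguments: {"type":"object","properties":{"increments":{"type":"array","items":{"type":"array","items":{"type":"number"}}}},"required":["increments"]}

```bash
ls; mkdir -p pics
python3 - <<'E'
from plant import monitor, vision
import cv2
print(monitor.get_obs())
for n in ["scene","side","wrist"]:
    im=vision.read_camera(n); cv2.imwrite(f"pics/{n}0.png",im); print(n,vision.calibration(n))
E
```

```text
pics
{'time': 0.0, 'q': array([ 1.07484969e+00,  8.80077520e-02,  1.37230292e+00, -3.95061188e-06,
        1.68363520e+00, -1.03078175e-01]), 'joint_velocities': array([-4.49567146e-04,  1.66812503e-03, -3.32420045e-04, -5.48206677e-04,
       -3.26714807e-05,  6.91946747e-04]), 'tau': array([ 9.63460698e-04, -3.51848316e+01, -3.13281798e+01, -1.66600230e-04,
        1.02851505e-02,  1.08560192e-05]), 'tcp_pos': array([0.21030694, 0.50763951, 0.23008564]), 'tcp_rot': array([ 1.95173467e-01,  9.80768032e-01, -1.12480258e-03, -3.45286909e-04]), 'ft_force': array([-0.17841349,  0.11124709,  0.18536904]), 'torque': array([-0.0125683 , -0.01230885, -0.01667006]), 'gripper_width': 0.08525334405049954}
scene {'vfov': 50.37244925562821, 'cx': 258.47882046431613, 'cy': 194.51536540577996, 'R': array([[ 0.04179653,  0.99890554, -0.02099439],
       [ 0.65328652, -0.04322157, -0.75587606],
       [-0.7559562 ,  0.01787764, -0.65437804]]), 't': array([ 0.05006826, -0.26520809,  1.91689458])}
side {'vfov': 44.40221317894435, 'cx': 257.1575170871999, 'cy': 182.51741236958838, 'R': array([[-9.29718887e-01, -3.68268898e-01, -9.00265608e-04],
       [-2.46609480e-01,  6.24393567e-01, -7.41158848e-01],
       [ 2.73507872e-01, -6.88847365e-01, -6.71329094e-01]]), 't': array([0.50835471, 0.32939001, 1.51307794])}
wrist {'vfov': 58.21363487719651, 'cx': 254.80685977126936, 'cy': 188.43114712535547, 'mount': array([[-1.83238060e-04, -9.63917688e-01, -2.66200408e-01,
         6.67312722e-02],
       [ 9.99999365e-01, -4.72648823e-04,  1.02312622e-03,
        -2.18509095e-04],
       [-1.11202877e-03, -2.66200051e-01,  9.63917162e-01,
        -1.41639853e-01],
       [ 0.00000000e+00,  0.00000000e+00,  0.00000000e+00,
         1.00000000e+00]])}
```

View pics/scene0.png

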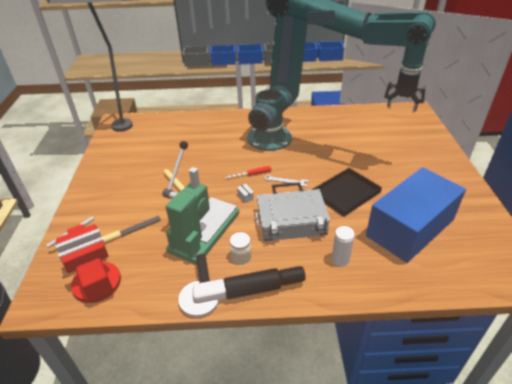

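View pics/side0.png

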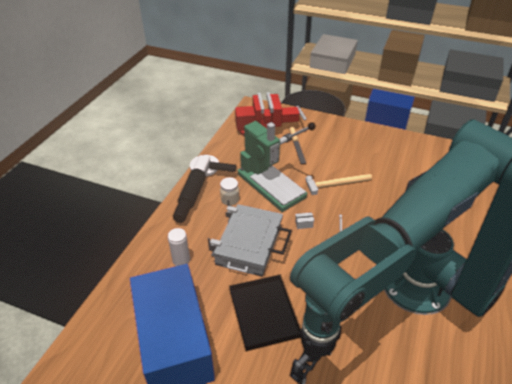

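View pics/wrist0.png

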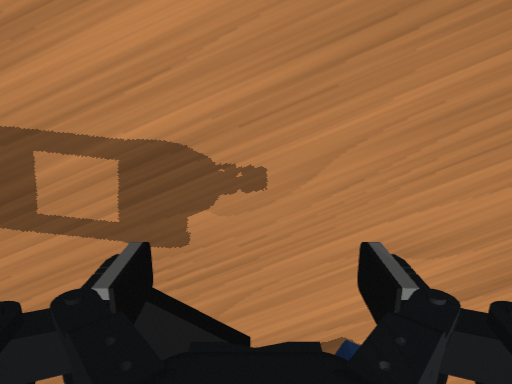

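```bash
cat > h.py <<'E'
from plant import monitor, vision
import numpy as np, cv2
from scipy.spatial.transform import Rotation as Ro
def cam(n,obs=None):
    c=vision.calibration(n); f=192/np.tan(np.radians(c["vfov"]/2))
    K=np.array([[f,0,c["cx"]],[0,f,c["cy"]],[0,0,1]])
    if "mount" in c:
        if obs is None: obs=monitor.get_obs()
        T=np.eye(4);T[:3,:3]=Ro.from_quat(obs["tcp_rot"]).as_matrix();T[:3,3]=obs["tcp_pos"]
        M=np.linalg.inv(T@c["mount"]); return K,M[:3,:3],M[:3,3]
    return K,np.array(c["R"]),np.array(c["t"])
def ray(C,uv):
    K,R,t=C; d=R.T@np.linalg.inv(K)@np.array([uv[0],uv[1],1.]); return -R.T@t,d/np.linalg.norm(d)
def onz(C,uv,z):
    o,d=ray(C,uv); return o+d*(z-o[2])/d[2]
def proj(C,X):
    K,R,t=C; p=K@(R@np.asarray(X,float)+t); return p[:2]/p[2]
def tri(C1,u1,C2,u2):
    P=[C[0]@np.c_[C[1],C[2]] for C in (C1,C2)]
    X=cv2.triangulatePoints(P[0],P[1],np.array(u1,float).reshape(2,1),np.array(u2,float).reshape(2,1)); return (X[:3]/X[3]).ravel()
def state():
    o=monitor.get_obs(); e=Ro.from_quat(o["tcp_rot"]).as_matrix()
    print("t",round(o["time"],2),"tcp",o["tcp_pos"].round(4),"toolx deg",np.degrees(np.arctan2(e[1,0],e[0,0])).round(2),"F",o["ft_force"].round(1),"w",round(o["gripper_width"],4),"q6",o["q"][5].round(2)); return o
def shift(target,yaw=None):
    "tool-frame shift mm + turn deg to reach world target"
    o=monitor.get_obs(); e=Ro.from_quat(o["tcp_rot"]).as_matrix()
    s=e.T@(np.array(target)-o["tcp_pos"])*1000
    y=np.degrees(np.arctan2(e[1,0],e[0,0])); r=0 if yaw is None else -((yaw-y+180)%360-180)
    return s.round(1),round(r,1)
def shot(n,name,crop=None,k=1,pts=()):
    o=monitor.get_obs() ; C=cam(n,o); im=vision.read_camera(n); np.savez(f"pics/{name}.npz",im=im,K=C[0],R=C[1],t=C[2])
    show(im,name,crop,k,pts); return C,im
def show(im,name,crop=None,k=1,pts=()):
    im=im.copy()
    for p in pts: cv2.circle(im,(int(round(p[0])),int(round(p[1]))),2,(0,0,255),1)
    if crop: im=im[crop[1]:crop[3],crop[0]:crop[2]]
    cv2.imwrite(f"pics/{name}.png",cv2.resize(im,None,fx=k,fy=k,interpolation=cv2.INTER_CUBIC))
def load(name):
    d=np.load(f"pics/{name}.npz"); return (d["K"],d["R"],d["t"]),d["im"]
E
python3 - <<'E'
from h import *
im=cv2.imread("pics/scene0.png"); show(im,"sceneC",(150,130,470,330),2.5)
im=cv2.imread("pics/side0.png"); show(im,"sideC",(120,100,340,384),2.1)
C=cam("scene");S=cam("side")
# rough
print("chest front-left etc", [onz(C,p,0.065).round(3) for p in [(257,197),(322,192),(328,228),(262,236)]])
print("tray", [onz(C,p,0.028).round(3) for p in [(349,169),(381,187),(346,213),(315,193)]])
print("cab", [onz(C,p,0.155).round(3) for p in [(417,171),(465,187),(408,238),(370,203)]])
print("ball",tri(C,(183,146),S,(312,126)))
E
```

```text
chest front-left etc [array([ 0.49 , -0.075,  0.065]), array([0.478, 0.167, 0.065]), array([0.664, 0.158, 0.065]), array([ 0.687, -0.066,  0.065])]
tray [array([0.298, 0.311, 0.028]), array([0.421, 0.41 , 0.028]), array([0.557, 0.245, 0.028]), array([0.439, 0.15 , 0.028])]
cab [array([0.49 , 0.498, 0.155]), array([0.588, 0.628, 0.155]), array([0.807, 0.364, 0.155]), array([0.647, 0.29 , 0.155])]
ball [ 0.46537827 -0.31922202  0.28821362]
```

View pics/sceneC.png

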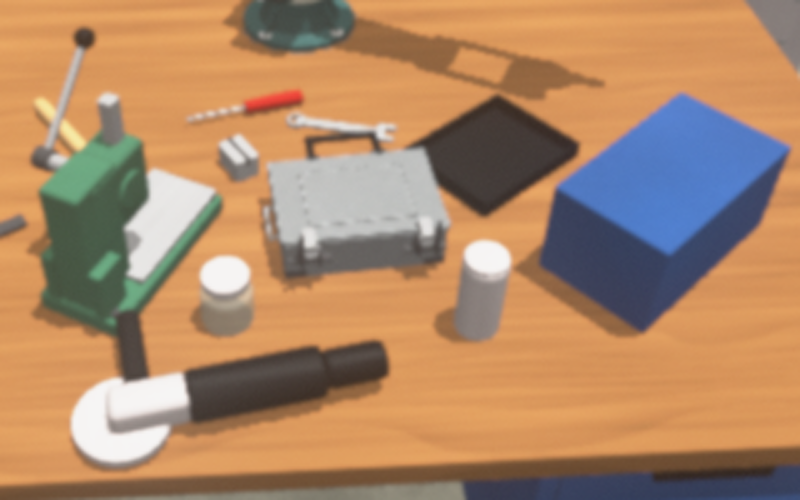

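View pics/sideC.png

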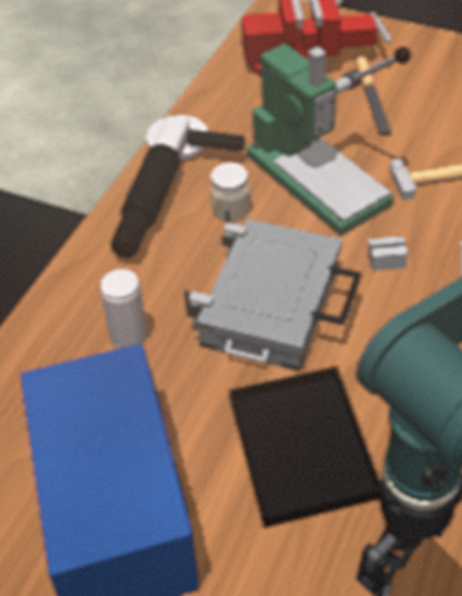

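Run:
```python
from h import *
state(); print(shift((0.36,0.30,0.42),180)); print(shift((0.42,0.04,0.42),180))
```

```text
t 0.15 tcp [0.2104 0.5078 0.2304] toolx deg 157.49 F [0.  0.1 0.5] w 0.0851 q6 -0.1
(array([-217.8, -135. , -189.4]), np.float64(-22.5))
(array([-372.7, -352.2, -189.1]), np.float64(-22.5))
```

Call:
{"method": "apply_moves", "body": {"increments": [[0,-55,-34,-47,-10],[0,-109,-68,-95,-20],[0,-163,-101,-142,-22.5],[0,-218,-135,-189,-22.5],[0,-218,-135,-189,-22.5]]}}

```text
time: 0.78
tcp_pos: [0.3581, 0.3021, 0.4172]
tcp_rot: [-0.0, 1.0, -0.001, -0.0]
ft_force: [-0.2, 0.0, 0.7]
gripper_width: 0.0849
```

Run:
```python
from h import *
state(); shot("wrist","w1",k=1.5); state(); print(shift((0.44,0.04,0.42),180))
```

```text
t 0.78 tcp [0.3581 0.3021 0.4172] toolx deg -179.99 F [-0.2  0.   0.7] w 0.0849 q6 -0.99
t 0.82 tcp [0.3619 0.2982 0.4225] toolx deg 179.53 F [ 1.3 -1.1  4.2] w 0.0852 q6 -0.99
(array([ -80.2, -257.5,    3.5]), np.float64(-0.5))
```

View pics/w1.png

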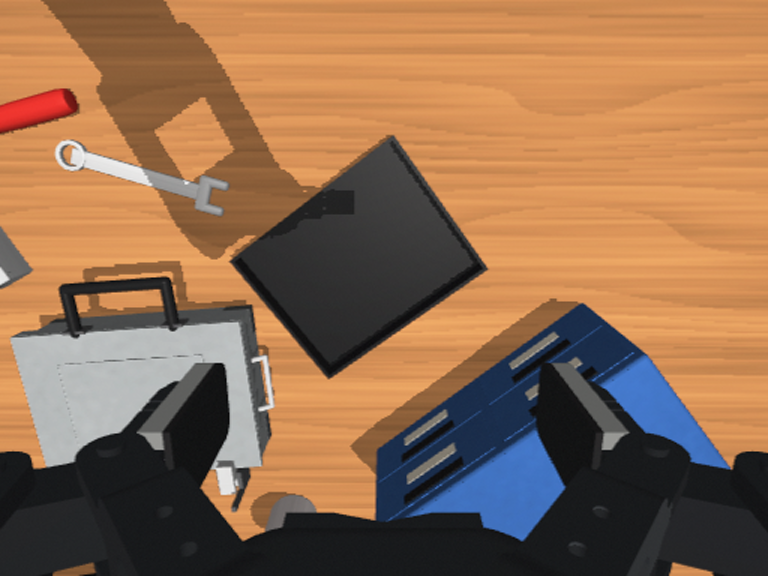

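Run:
```python
from h import *
C,im=load("w1")
f=lambda p,z: onz(C,(p[0]/1.5,p[1]/1.5),z)
T=[f(p,.028) for p in [(391,135),(487,268),(329,379),(230,261)]]
print("tray",[t.round(4) for t in T]); c=np.mean(T,0); print(c, [np.linalg.norm(T[i]-T[i-1]).round(4) for i in range(4)])
for a,b in [(0,3),(1,2),(0,1),(3,2)]:
    d=T[b]-T[a]; print("ang",np.degrees(np.arctan2(d[1],d[0])))
a,b=f((583,304),0),f((376,449),0); d=b-a; print("cab bottom",a,b,np.linalg.norm(d),np.degrees(np.arctan2(d[1],d[0])))
a=f((643,354),.155);print("cab top R",a)
print("handle bar",[f(p,.067) for p in [(62,287),(173,280)]])
```

```text
tray [array([0.2866, 0.3103, 0.028 ]), array([0.4217, 0.4123, 0.028 ]), array([0.5499, 0.2419, 0.028 ]), array([0.4141, 0.1414, 0.028 ])]
[0.41808613 0.27644542 0.028     ] [np.float64(0.2116), np.float64(0.1693), np.float64(0.2133), np.float64(0.1689)]
ang -52.94275665388794
ang -53.03543814368319
ang 37.055578712631714
ang 36.503877236485145
cab bottom [0.47054615 0.5291505  0.        ] [0.65768852 0.29393343 0.        ] 0.30058166336107134 -51.49369538254603
cab top R [0.465001   0.52116466 0.155     ]
handle bar [array([ 0.43150058, -0.01508362,  0.067     ]), array([0.42431558, 0.09549339, 0.067     ])]
```

Call:
{"method": "apply_moves", "body": {"increments": [[0,-16,-52,0,0],[0,-32,-103,1,0],[0,-48,-154,2,0],[0,-64,-206,3,0],[0,-80,-257,4,0]]}}

```text
time: 1.45
tcp_pos: [0.44, 0.039, 0.4191]
tcp_rot: [0.004, 1.0, -0.0, 0.005]
ft_force: [0.9, -0.7, 0.1]
gripper_width: 0.0854
```

Call:
{"method": "apply_moves", "body": {"increments": [[0.5,0,0,0,0],[0.5,0,0,0,0]]}}

```text
time: 1.7
tcp_pos: [0.4399, 0.0393, 0.4188]
tcp_rot: [0.004, 1.0, 0.0, 0.004]
ft_force: [-0.5, -0.1, -0.6]
gripper_width: 0.0517
```

Run:
```python
from h import *
state(); shot("wrist","w2",k=1.5); state()
```

```text
t 1.7 tcp [0.4399 0.0393 0.4188] toolx deg 179.51 F [-0.5 -0.1 -0.6] w 0.0517 q6 -1.6
t 1.75 tcp [0.4398 0.0399 0.4191] toolx deg 179.6 F [ 0.3 -0.1  0.8] w 0.0443 q6 -1.6
```

View pics/w2.png

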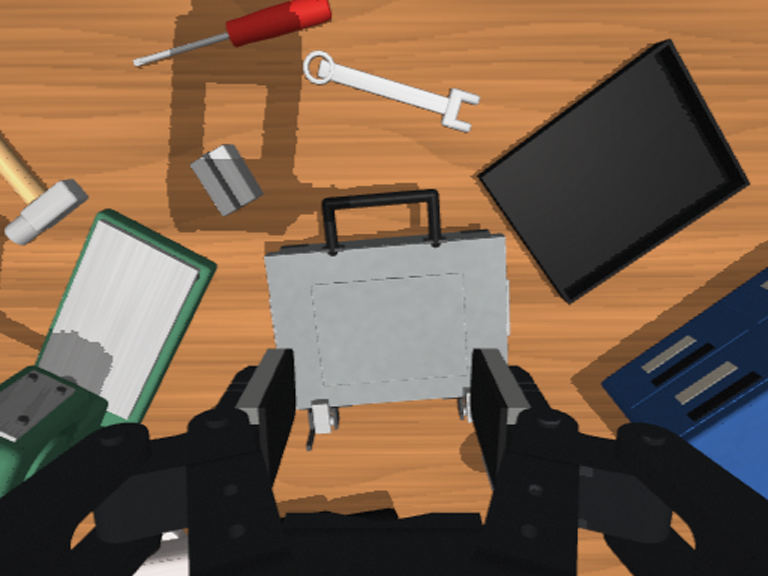

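Run:
```python
from h import *
C,im=load("w2")
f=lambda p,z: onz(C,(p[0]/1.5,p[1]/1.5),z)
a,b=f((325,203),.067),f((437,194.5),.067);print("handle",a,b,(a+b)/2,np.linalg.norm(b-a)); d=b-a; yaw=np.degrees(np.arctan2(d[1],d[0]))-90;print(yaw)
h=(a+b)/2; u=np.array([np.cos(np.radians(yaw)),np.sin(np.radians(yaw)),0]); 
print("chest centre",h+u*(.229-.0965)*1,"hinge",h+.229*u)
a,b=f((264,254),.075),f((502,235),.075);print("lid front edge",a,b,np.linalg.norm(b-a),(a+b)/2,np.degrees(np.arctan2((b-a)[1],(b-a)[0]))-90)
a,b=f((108,221),.04),f((200,272),.04);print("table front",a,b,np.linalg.norm(b-a)); d=b-a;print(np.degrees(np.arctan2(d[1],d[0]))-90)
a,b=f((105,210),.03),f((216,265),.03);print("green",a,b,np.linalg.norm(b-a))
show(im,"w2c",(150,100,370,300),3.5)
```

```text
handle [ 0.43359861 -0.01486792  0.067     ] [0.42653064 0.09126336 0.067     ] [0.43006462 0.03819772 0.067     ] 0.10636637922601096
3.8100717446846204
chest centre [0.56227177 0.04700225 0.067     ] hinge [0.65855849 0.05341461 0.067     ]
lid front edge [ 0.48080745 -0.07440205  0.075     ] [0.46435188 0.15295958 0.075     ] 0.2279563502956509 [0.47257966 0.03927877 0.075     ] 4.139631454635037
table front [ 0.45316425 -0.23771331  0.04      ] [ 0.50721572 -0.1504394   0.04      ] 0.10265620923984713
-31.77123611103884
green [ 0.44339331 -0.24436587  0.03      ] [ 0.50234584 -0.13642059  0.03      ] 0.12299424269717711
```

View pics/w2c.png

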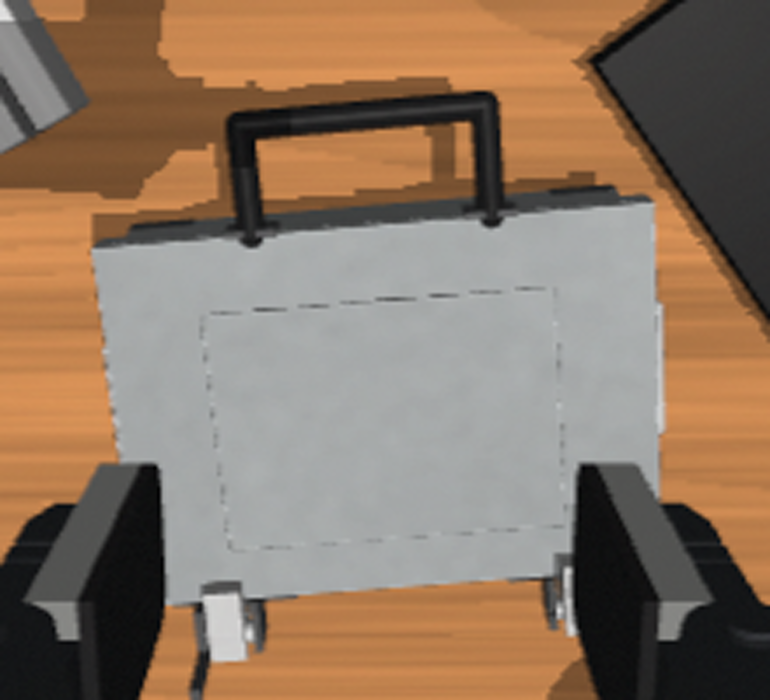

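Run:
```python
from h import *
state(); print(shift((0.430,0.038,0.15),94))
```

```text
t 1.75 tcp [0.4398 0.0399 0.4191] toolx deg 179.6 F [ 0.3 -0.1  0.8] w 0.0443 q6 -1.6
(array([ 12.2,  -1.9, 269. ]), np.float64(85.6))
```

Call:
{"method": "apply_moves", "body": {"increments": [[0.6,0,0,20,10.6],[0.6,2,0,40,21.2],[0.6,4,0,60,31.8],[0.6,6,-1,80,42.4],[0.6,8,-1,100,53]]}}

```text
time: 2.38
tcp_pos: [0.4322, 0.0407, 0.3186]
tcp_rot: [0.451, 0.893, 0.002, 0.004]
ft_force: [0.3, -0.7, -0.3]
gripper_width: 0.034
```

Run:
```python
from h import *
state(); print(shift((0.430,0.038,0.15),94))
```

```text
t 2.38 tcp [0.4322 0.0407 0.3186] toolx deg 126.45 F [ 0.3 -0.7 -0.3] w 0.034 q6 -0.67
(array([ 1.000e-01, -4.800e+00,  1.686e+02]), np.float64(32.4))
```

Call:
{"method": "apply_moves", "body": {"increments": [[0.6,0,-2,42,10.6],[0.6,0,-3,84,21.2],[0.6,0,-4,126,32.4],[0.6,0,-4.8,168,32.4],[0.6,0,-4.8,168,32.4]]}}

```text
time: 3.0
tcp_pos: [0.4271, 0.0395, 0.1473]
tcp_rot: [0.681, 0.733, 0.001, 0.0]
ft_force: [0.1, -0.7, 0.6]
gripper_width: 0.0341
```

Run:
```python
from h import *
state(); C,im=shot("wrist","w3",k=1.5);  print(shift((0.430,0.038,0.048),94))
```

```text
t 3.0 tcp [0.4271 0.0395 0.1473] toolx deg 94.22 F [ 0.1 -0.7  0.6] w 0.0341 q6 -0.11
(array([ -1.3,   0. , 102.1]), np.float64(0.2))
```

View pics/w3.png

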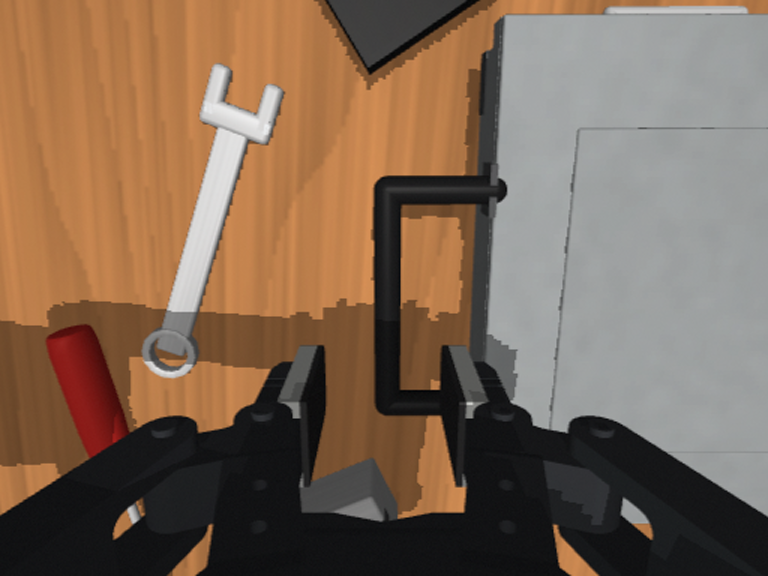

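Run:
```python
from h import *
C,im=load("w3")
f=lambda p,z: onz(C,(p[0]/1.5,p[1]/1.5),z)
a,b=f((389,183),.067),f((388,403),.067);print(a,b,(a+b)/2,np.linalg.norm(a-b)); print(shift((*((a+b)/2)[:2],.048),94))
print("lid edge",f((487,330),.07))
```

```text
[0.4270441  0.08922041 0.067     ] [ 0.43448734 -0.01350184  0.067     ] [0.43076572 0.03785928 0.067     ] 0.10299156765592006
(array([ -1.5,   0.8, 102.1]), np.float64(0.2))
lid edge [0.47602796 0.02764979 0.07      ]
```

Call:
{"method": "apply_moves", "body": {"increments": [[0.6,-1.5,1,45,0],[0.6,-1.5,1,85,0],[0.6,-1.5,1,102,0],[0.6,-1.5,1,102,0],[1,-1.5,1,102,0]]}}

```text
time: 3.68
tcp_pos: [0.4327, 0.0381, 0.0508]
tcp_rot: [0.68, 0.733, 0.004, 0.004]
ft_force: [-13.7, -0.9, 5.7]
gripper_width: 0.0171
```

Call:
{"method": "apply_moves", "body": {"increments": [[1,0,0,0,0],[1,0,0,0,0],[1,0,0,0,0]]}}

```text
time: 4.05
tcp_pos: [0.4307, 0.038, 0.0518]
tcp_rot: [0.68, 0.733, 0.002, 0.002]
ft_force: [-7.8, -1.6, 2.5]
gripper_width: 0.0099
```

Run:
```python
from h import *
o=state()
yaw=np.radians(4); u=np.array([np.cos(yaw),np.sin(yaw),0])
# hinge axis estimate from grip: TCP now; handle = tcp+19mm
p=o["tcp_pos"]; H=p+.229*u; H[2]=p[2]+.003
print("hinge(tcp-frame)",H)
e=Ro.from_quat(o["tcp_rot"]).as_matrix()
a0=np.arctan2(p[2]-H[2],.229)
for deg in list(range(8,98,6)):
    a=np.radians(deg)+a0
    t=H-np.cos(a)*.229*u+np.array([0,0,np.sin(a)*.229]); print(deg,t.round(4),(e.T@(t-p)*1000).round(0))
```

```text
t 4.05 tcp [0.4307 0.038  0.0518] toolx deg 94.28 F [-7.8 -1.6  2.5] w 0.0099 q6 -0.12
hinge(tcp-frame) [0.6591156  0.05392912 0.0547983 ]
8 [0.4325 0.0381 0.0837] [ -0.   2. -32.]
14 [0.4368 0.0384 0.1073] [ -0.   6. -55.]
20 [0.4434 0.0388 0.1303] [ -0.  13. -78.]
26 [0.4525 0.0395 0.1525] [  -0.   23. -101.]
32 [0.4638 0.0403 0.1736] [  -0.   34. -122.]
38 [0.4773 0.0412 0.1934] [  -0.   48. -141.]
44 [0.4927 0.0423 0.2117] [  -0.   63. -160.]
50 [0.51   0.0435 0.2283] [  -1.   81. -176.]
56 [0.5289 0.0448 0.243 ] [  -1.  100. -191.]
62 [0.5492 0.0462 0.2556] [  -1.  120. -203.]
68 [0.5708 0.0478 0.266 ] [  -1.  142. -213.]
74 [0.5933 0.0493 0.2741] [  -1.  164. -221.]
80 [0.6165 0.0509 0.2798] [  -1.  188. -227.]
86 [0.6402 0.0526 0.283 ] [  -1.  211. -230.]
92 [0.6641 0.0543 0.2837] [  -1.  235. -230.]
```

Call:
{"method": "apply_moves", "body": {"increments": [[1,0,1,-15,0],[1,0,2,-32,0],[1,0,6,-55,0],[1,0,13,-78,0],[1,0,13,-78,0]]}}

```text
time: 4.68
tcp_pos: [0.444, 0.0391, 0.1324]
tcp_rot: [0.68, 0.733, 0.003, 0.004]
ft_force: [-2.1, 0.2, -2.4]
gripper_width: 0.0097
```

```bash
cat > arc.py <<'E'
from h import *
import sys
o=state()
yaw=np.radians(4); u=np.array([np.cos(yaw),np.sin(yaw),0])
H=np.array([0.6591,0.0539,0.0548]);p=o["tcp_pos"]
e=Ro.from_quat(o["tcp_rot"]).as_matrix()
v=p-H; r=np.hypot(v@u,v[2]); print("r",r,"ang",np.degrees(np.arctan2(v[2],-v@u)))
for deg in map(float,sys.argv[1:]):
    a=np.radians(deg)
    t=H-np.cos(a)*.229*u+np.array([0,0,np.sin(a)*.229]); print(deg,t.round(4),(e.T@(t-p)*1000).round(0))
E
python3 arc.py 26 32 38 44 50
python3 - <<'E'
from h import *
shot("side","s3",(180,140,340,320),4)
E
```

```text
t 4.67 tcp [0.444  0.0391 0.1324] toolx deg 94.3 F [-2.1  0.2 -2.4] w 0.0097 q6 -0.11
r 0.22915873412327184 ang 19.801439629456784
26.0 [0.4538 0.0395 0.1552] [ -0.  10. -23.]
32.0 [0.4654 0.0404 0.1762] [ -0.  22. -44.]
38.0 [0.4791 0.0413 0.1958] [ -0.  36. -63.]
44.0 [0.4948 0.0424 0.2139] [ -1.  52. -81.]
50.0 [0.5123 0.0436 0.2302] [ -1.  69. -97.]
```

View pics/s3.png

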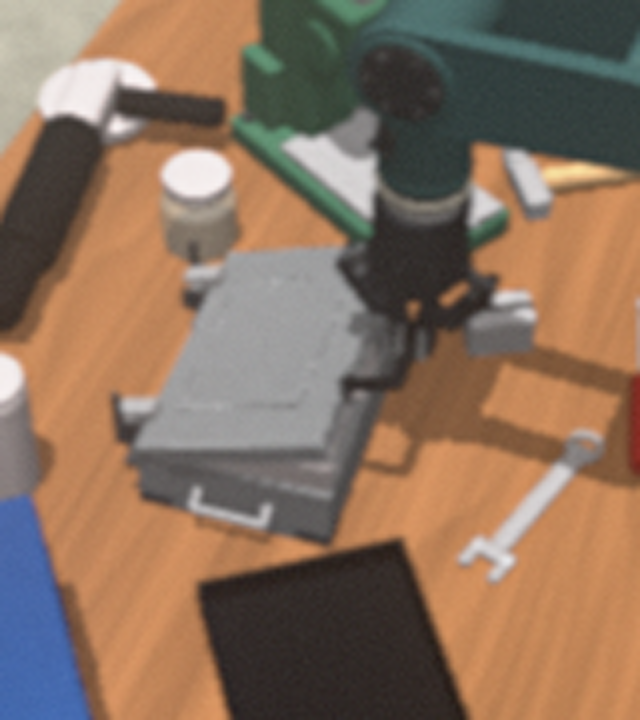

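The lid is opening (lid edge raised, handle in the jaws around (395,375)). Continue the arc.

Call:
{"method": "apply_moves", "body": {"increments": [[1,0,10,-23,0],[1,0,22,-44,0],[1,0,36,-63,0],[1,-1,52,-81,0],[1,-1,69,-97,0]]}}

```text
time: 5.35
tcp_pos: [0.508, 0.0438, 0.2294]
tcp_rot: [0.68, 0.733, -0.0, -0.0]
ft_force: [-13.2, -0.1, 9.0]
gripper_width: 0.0098
```

```bash
python3 arc.py 50 56 62 68 74 80 86
```

```text
t 5.35 tcp [0.508  0.0438 0.2294] toolx deg 94.33 F [-13.2  -0.1   9. ] w 0.0098 q6 -0.1
r 0.23114746121469162 ang 49.058647834280336
50.0 [0.5123 0.0436 0.2302] [-0.  4. -1.]
56.0 [0.5314 0.045  0.2446] [ -1.  23. -15.]
62.0 [0.5519 0.0464 0.257 ] [ -1.  44. -28.]
68.0 [0.5735 0.0479 0.2671] [ -1.  66. -38.]
74.0 [0.5961 0.0495 0.2749] [ -1.  88. -46.]
80.0 [0.6194 0.0511 0.2803] [ -1. 112. -51.]
86.0 [0.6432 0.0528 0.2832] [ -1. 135. -54.]
```

Call:
{"method": "apply_moves", "body": {"increments": [[1,-1,22,-17,0],[1,-1,43,-30,0],[1,-1,65,-40,0],[1,-1,87,-48,0],[1,-1,87,-48,0]]}}

```text
time: 5.98
tcp_pos: [0.5954, 0.05, 0.2797]
tcp_rot: [0.68, 0.734, 0.001, -0.0]
ft_force: [-4.3, 1.8, 7.1]
gripper_width: 0.0095
```

```bash
python3 arc.py 74 80 86 90
```

```text
t 5.97 tcp [0.5954 0.05   0.2797] toolx deg 94.37 F [-4.3  1.8  7.1] w 0.0095 q6 -0.09
r 0.23378088432236702 ang 74.14617951527536
74.0 [0.5961 0.0495 0.2749] [-1.  1.  5.]
80.0 [0.6194 0.0511 0.2803] [-1. 24. -1.]
86.0 [0.6432 0.0528 0.2832] [-1. 48. -4.]
90.0 [0.6591 0.0539 0.2838] [-1. 64. -4.]
```

Call:
{"method": "apply_moves", "body": {"increments": [[1,-1,22,-2,0],[1,-1,44,-4,0],[1,-1,63,-5,0],[1,-1,63,-5,0]]}}

```text
time: 6.48
tcp_pos: [0.6596, 0.0547, 0.2867]
tcp_rot: [0.679, 0.734, 0.003, 0.001]
ft_force: [-0.8, 2.4, 5.1]
gripper_width: 0.01
```

```bash
python3 arc.py 86 88 90 92
python3 - <<'E'
from h import *
shot("side","s4",(150,90,340,300),3)
shot("scene","c4",(220,100,380,270),4)
E
```

```text
t 6.47 tcp [0.6596 0.0547 0.2867] toolx deg 94.42 F [-0.8  2.4  5.1] w 0.01 q6 -0.08
r 0.23192699460316968 ang 90.14651324139459
86.0 [0.6432 0.0528 0.2832] [ -1. -17.   3.]
88.0 [0.6511 0.0533 0.2837] [-1. -9.  3.]
90.0 [0.6591 0.0539 0.2838] [-1. -1.  3.]
92.0 [0.6671 0.0545 0.2837] [-1.  7.  3.]
```

View pics/s4.png

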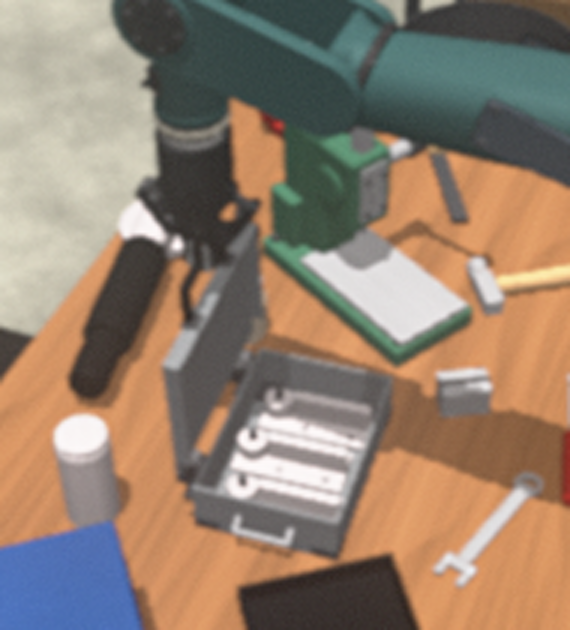

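View pics/c4.png

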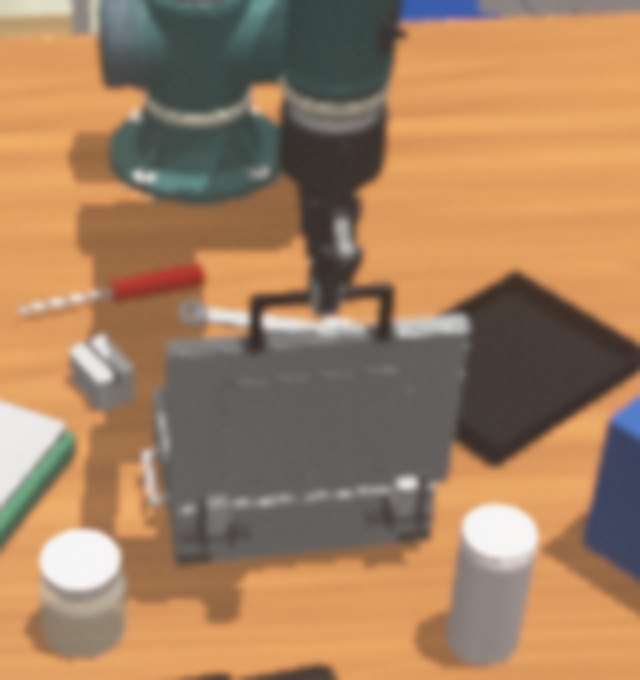

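Run:
```python
from h import *
C,im=load("w2"); show(im,"w2d",(380,160,512,320),5)
C,im=load("w1"); show(im,"w1d",(230,190,512,384),2.8)
```

```text
(no output)
```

View pics/w2d.png

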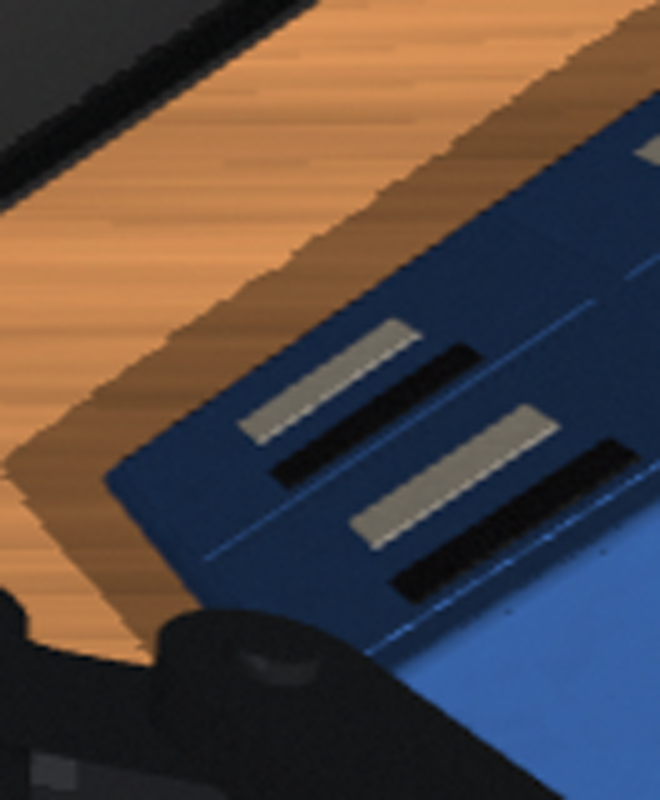

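View pics/w1d.png

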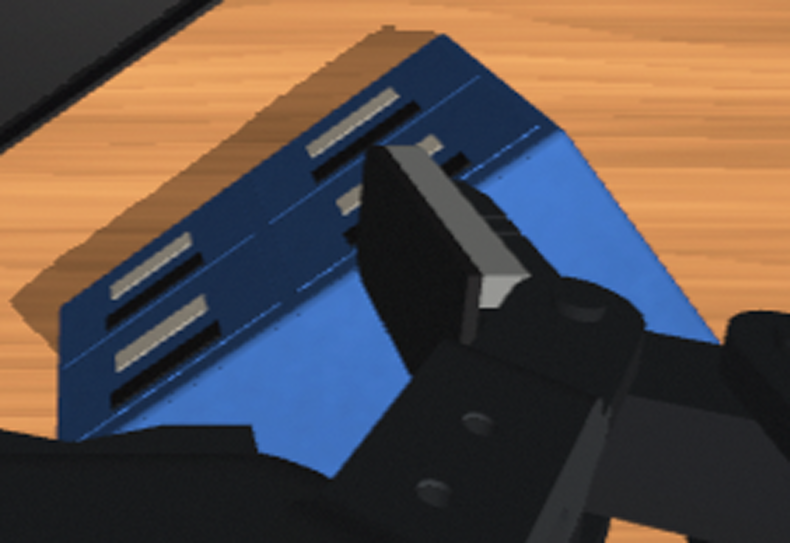

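Call:
{"method": "apply_moves", "body": {"increments": [[1,0,0,-8,0],[1,0,0,-16,0],[1,0,0,-24,0],[1,0,0,-34,0],[1,0,0,-44,0]]}}

```text
time: 7.2
tcp_pos: [0.6589, 0.0545, 0.3316]
tcp_rot: [0.679, 0.734, 0.003, 0.001]
ft_force: [0.9, 0.5, -4.9]
gripper_width: 0.0092
```

Run:
```python
from h import *
state()
shot("side","s5",(150,60,340,270),3)
```

```text
t 7.2 tcp [0.6589 0.0545 0.3316] toolx deg 94.41 F [ 0.9  0.5 -4.9] w 0.0092 q6 -0.08
```

View pics/s5.png

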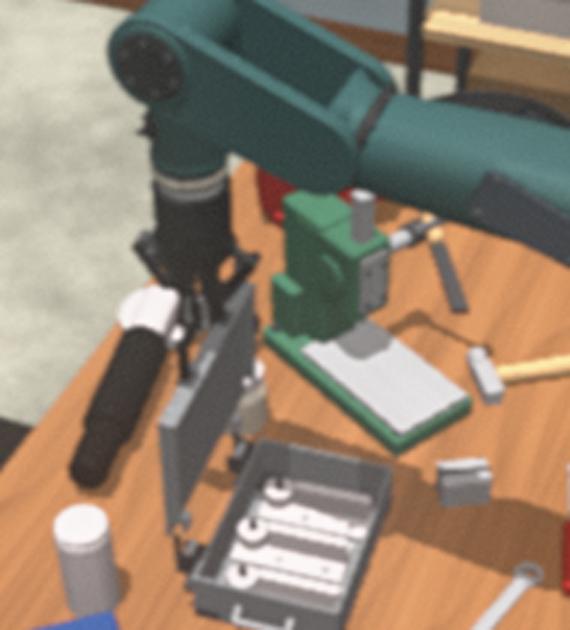

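Run:
```python
from h import *
def L(a,b):
    d=b-a; th=np.arctan2(d[1],d[0]); n=np.array([-np.sin(th),np.cos(th)]); return np.degrees(th).round(2), (n@a[:2]).round(4), np.linalg.norm(d).round(4)
C1,_=load("w1");C2,_=load("w2")
a,b=onz(C1,(388.2,202.5),0),onz(C1,(252,299),0);print(a,b,L(a,b))
a,b=onz(C1,(431.8,236.4),.155),onz(C1,(251.4,347),.155);print(a,b,L(a,b))
a,b=onz(C2,(512,178),0),onz(C2,(401,255.6),0);print(a,b,L(a,b))
a,b=onz(C2,(512,243.5),.155),onz(C2,(459,294),.155);print(a,b,L(a,b))
a,b=onz(C2,(380+200/5,160+560/5),.078),onz(C2,(380+600/5,160+300/5),.078);print(a,b,L(a,b))
```

```text
[0.470249   0.52832674 0.        ] [0.656988   0.29639459 0.        ] (np.float64(-51.16), np.float64(0.6976), np.float64(0.2978))
[0.46554493 0.5251938  0.155     ] [0.63157904 0.29691365 0.155     ] (np.float64(-53.97), np.float64(0.6854), np.float64(0.2823))
[0.51754601 0.46967921 0.        ] [0.65916963 0.29908151 0.        ] (np.float64(-50.3), np.float64(0.6982), np.float64(0.2217))
[0.56382994 0.36754772 0.155     ] [0.63701058 0.3110013  0.155     ] (np.float64(-37.69), np.float64(0.6356), np.float64(0.0925))
[0.64765131 0.29564523 0.078     ] [0.56187322 0.40450597 0.078     ] (np.float64(128.24), np.float64(-0.6917), np.float64(0.1386))
```

Call:
{"method": "apply_moves", "body": {"increments": [[1,0,0,-25,0],[1,0,0,-50,0],[1,0,0,-70,0],[1,0,0,-70,0]]}}

```text
time: 7.75
tcp_pos: [0.659, 0.0543, 0.4065]
tcp_rot: [0.679, 0.734, 0.006, 0.004]
ft_force: [0.4, 0.2, -5.5]
gripper_width: 0.0097
```

Run:
```python
from h import *
state(); print(shift((0.533,0.388,0.40),128.8))
```

```text
t 7.75 tcp [0.659  0.0543 0.4065] toolx deg 94.41 F [ 0.4  0.2 -5.5] w 0.0097 q6 -0.08
(array([ 342.4, -100.1,    5.5]), np.float64(-34.4))
```

Call:
{"method": "apply_moves", "body": {"increments": [[1,20,-6,0,-2],[1,55,-16,0,-6],[1,95,-28,0,-10],[1,135,-40,1,-14],[1,172,-50,1,-17]]}}

```text
time: 8.38
tcp_pos: [0.5941, 0.2246, 0.4036]
tcp_rot: [0.561, 0.827, 0.004, 0.004]
ft_force: [-0.1, 0.3, -4.8]
gripper_width: 0.0095
```

Run:
```python
from h import *
state(); print(shift((0.533,0.388,0.40),128.8))
```

```text
t 8.38 tcp [0.5941 0.2246 0.4036] toolx deg 111.69 F [-0.1  0.3 -4.8] w 0.0095 q6 -0.11
(array([174.4,   3.6,   3.3]), np.float64(-17.1))
```

Call:
{"method": "apply_moves", "body": {"increments": [[1,40,1,0,-4],[1,80,2,0,-9],[1,120,3,1,-13],[1,155,3,2,-17],[1,174,4,3,-17]]}}

```text
time: 9.0
tcp_pos: [0.5313, 0.3903, 0.399]
tcp_rot: [0.431, 0.902, 0.003, 0.003]
ft_force: [0.4, 0.0, -6.3]
gripper_width: 0.0096
```

Call:
{"method": "apply_moves", "body": {"increments": [[1,0,0,0,0],[1,0,0,0,0]]}}

```text
time: 9.25
tcp_pos: [0.5315, 0.3896, 0.3985]
tcp_rot: [0.432, 0.902, 0.002, 0.003]
ft_force: [0.4, -0.4, -5.8]
gripper_width: 0.0092
```

Run:
```python
from h import *
state(); print(shift((0.533,0.388,0.25),128.8))
shot("side","s6",(100,50,380,384),1.8)
shot("scene","c6",(260,70,480,290),2.6)
```

```text
t 9.25 tcp [0.5315 0.3896 0.3985] toolx deg 128.82 F [ 0.4 -0.4 -5.8] w 0.0092 q6 -0.13
(array([ -1.5,  -0.8, 148.5]), np.float64(0.0))
```

View pics/s6.png

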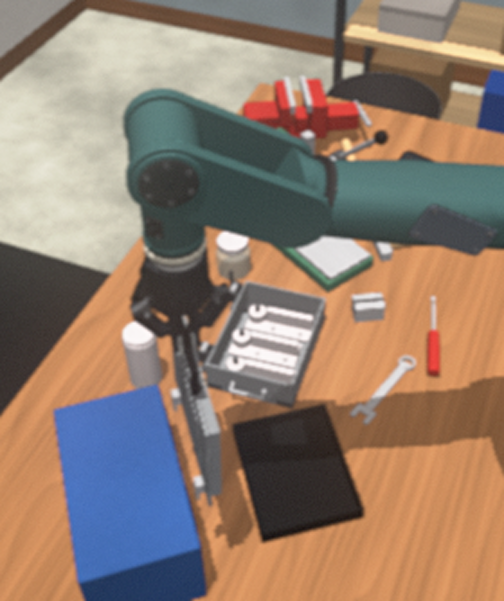

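View pics/c6.png

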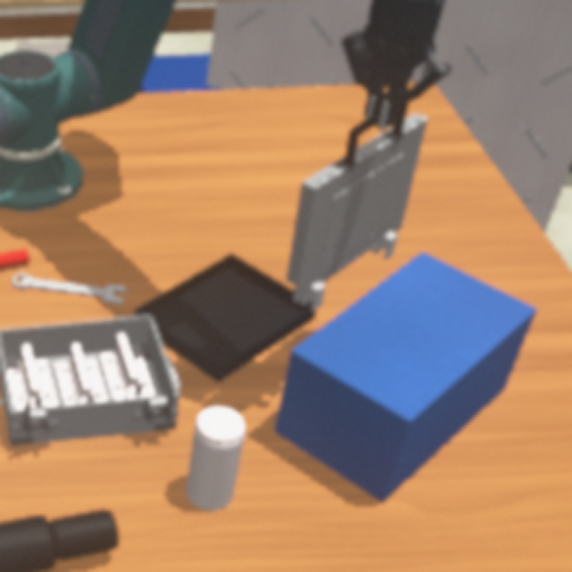

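Call:
{"method": "apply_moves", "body": {"increments": [[1,-1,-1,35,0],[1,-1,-1,80,0],[1,-1,-1,120,0],[1,-1,-1,150,0],[1,-1,-1,160,0]]}}

```text
time: 9.98
tcp_pos: [0.5329, 0.3861, 0.2361]
tcp_rot: [0.433, 0.901, 0.0, 0.002]
ft_force: [-0.6, 0.3, -5.6]
gripper_width: 0.0095
```

Run:
```python
from h import *
state()
shot("side","s7",(120,150,320,384),2.5)
```

```text
t 9.97 tcp [0.5329 0.3861 0.2361] toolx deg 128.65 F [-0.6  0.3 -5.6] w 0.0095 q6 -0.13
```

View pics/s7.png

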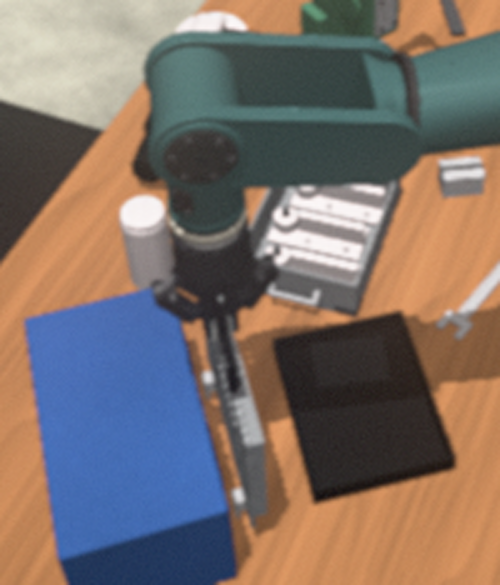

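Call:
{"method": "apply_moves", "body": {"increments": [[1,0,0,5,0],[1,0,0,9,0],[1,0,0,12,0],[1,0,0,12,0]]}}

```text
time: 10.52
tcp_pos: [0.5338, 0.3866, 0.226]
tcp_rot: [0.433, 0.901, 0.002, 0.004]
ft_force: [0.8, -0.9, -1.6]
gripper_width: 0.0095
```

Call:
{"method": "apply_moves", "body": {"increments": [[1,0,10,1,0],[1,0,20,2,0],[1,0,30,3,0],[1,0,38,4,0],[1,0,38,4,0]]}}

```text
time: 11.15
tcp_pos: [0.565, 0.4117, 0.2248]
tcp_rot: [0.433, 0.901, 0.004, 0.005]
ft_force: [-0.7, 0.1, 5.2]
gripper_width: 0.0096
```

Run:
```python
from h import *
state()
shot("side","s8",(120,150,320,384),2.5)
```

```text
t 11.15 tcp [0.565  0.4117 0.2248] toolx deg 128.67 F [-0.7  0.1  5.2] w 0.0096 q6 -0.13
```

View pics/s8.png

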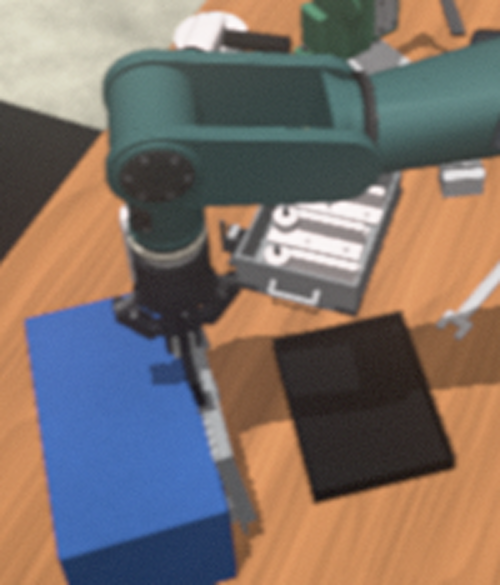

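Leaning starts; continue to contact.

Call:
{"method": "apply_moves", "body": {"increments": [[1,0,4,1,0],[1,0,8,2,0],[1,0,11,2,0],[1,0,11,2,0]]}}

```text
time: 11.7
tcp_pos: [0.5725, 0.4179, 0.222]
tcp_rot: [0.433, 0.901, 0.002, 0.003]
ft_force: [-4.9, -3.2, 1.1]
gripper_width: 0.0095
```

Run:
```python
from h import *
state()
shot("scene","c8",(280,80,480,280),2.8)
```

```text
t 11.7 tcp [0.5725 0.4179 0.222 ] toolx deg 128.68 F [-4.9 -3.2  1.1] w 0.0095 q6 -0.12
```

View pics/c8.png

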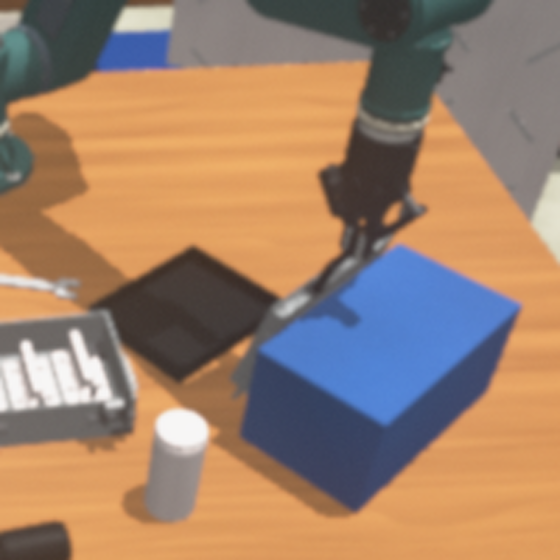

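Call:
{"method": "apply_moves", "body": {"increments": [[0.75,0,-1,0,0],[0.65,0,-1,0,0],[0.65,0,-1,0,0]]}}

```text
time: 12.12
tcp_pos: [0.5721, 0.4176, 0.2217]
tcp_rot: [0.433, 0.901, 0.002, 0.004]
ft_force: [0.2, 0.6, 0.0]
gripper_width: 0.03
```

Call:
{"method": "apply_moves", "body": {"increments": [[0.65,0,0,-15,0],[0.65,0,0,-35,0],[0.65,0,0,-70,0],[0.65,0,0,-110,0],[0.65,0,0,-150,0]]}}

```text
time: 12.75
tcp_pos: [0.5707, 0.4174, 0.3747]
tcp_rot: [0.433, 0.901, 0.003, 0.004]
ft_force: [0.6, 1.6, 0.3]
gripper_width: 0.0297
```

Run:
```python
from h import *
state()
shot("scene","c9",(280,80,480,280),2.8)
shot("wrist","w9",k=1.4)
print(shift((0.48,0.04,0.36),180))
```

```text
t 12.75 tcp [0.5707 0.4174 0.3747] toolx deg 128.68 F [0.6 1.6 0.3] w 0.0297 q6 -0.12
(array([-237.7, -307.8,   15.5]), np.float64(-51.3))
```

View pics/c9.png

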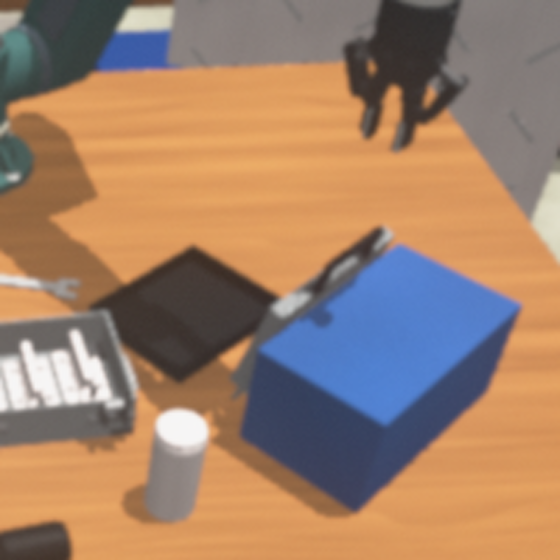

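View pics/w9.png

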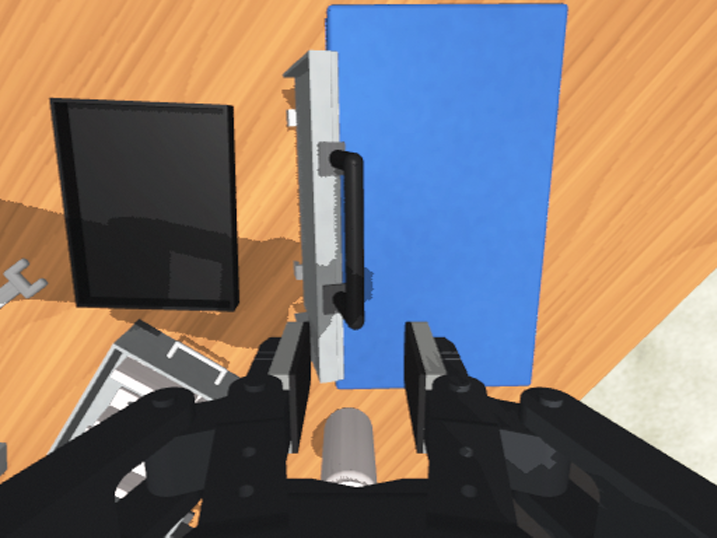

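Run:
```python
from h import *
C,im=load("w9")
T=[onz(C,(p[0]/1.4,p[1]/1.4),.028) for p in [(51,98),(232,105),(239,311),(76,305)]]
print([t.round(4) for t in T],np.mean(T,0),[np.linalg.norm(T[i]-T[i-1]).round(4) for i in range(4)])
print(shift((0.54,0.047,0.36),184))
```

```text
[array([0.2889, 0.3132, 0.028 ]), array([0.4273, 0.416 , 0.028 ]), array([0.5549, 0.2448, 0.028 ]), array([0.4136, 0.1425, 0.028 ])] [0.421177   0.27909911 0.028     ] [np.float64(0.2115), np.float64(0.1724), np.float64(0.2135), np.float64(0.1744)]
(array([-269.8, -256.6,   16.8]), np.float64(-55.3))
```

Call:
{"method": "apply_moves", "body": {"increments": [[0.65,-40,-38,0,-10],[0.65,-80,-76,4,-20],[0.65,-120,-115,8,-30],[0.65,-160,-153,10,-40],[0.65,-200,-190,13,-50]]}}

```text
time: 13.48
tcp_pos: [0.5478, 0.1413, 0.365]
tcp_rot: [0.009, 1.0, 0.004, 0.011]
ft_force: [1.0, 0.5, -0.2]
gripper_width: 0.0299
```

Run:
```python
from h import *
state();print(shift((0.54,0.047,0.36),184))
```

```text
t 13.47 tcp [0.5478 0.1413 0.365 ] toolx deg 179.01 F [ 1.   0.5 -0.2] w 0.0299 q6 -1.4
(array([  6.2, -94.5,   4.1]), np.float64(-5.0))
```

Call:
{"method": "apply_moves", "body": {"increments": [[0.65,3,-45,2,-5],[0.65,6,-95,4,-5],[0.65,6,-95,4,-5],[0.65,6,-95,4,-5]]}}

```text
time: 13.98
tcp_pos: [0.5402, 0.0467, 0.3603]
tcp_rot: [-0.035, 0.999, 0.004, 0.011]
ft_force: [-0.1, -0.1, -0.7]
gripper_width: 0.0297
```

Run:
```python
from h import *
state();shot("wrist","w10",k=1.5); state()
```

```text
t 13.97 tcp [0.5402 0.0467 0.3603] toolx deg -176.0 F [-0.1 -0.1 -0.7] w 0.0297 q6 -1.66
t 14.03 tcp [0.5402 0.0473 0.3603] toolx deg -175.94 F [-0.  -0.5  0.4] w 0.03 q6 -1.66
```

View pics/w10.png

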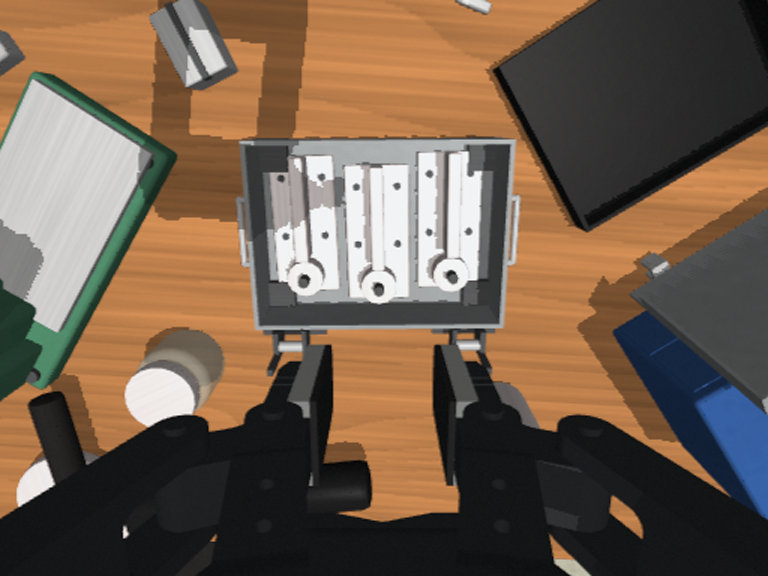

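Run:
```python
from h import *
C,im=load("w10"); show(im,"w10c",(155,85,355,225),4)
```

```text
(no output)
```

View pics/w10c.png

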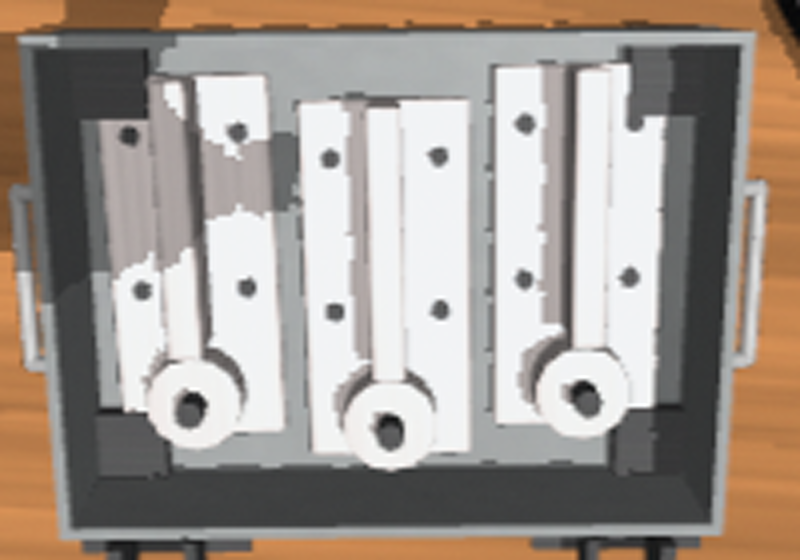

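Run:
```python
from h import *
C,im=load("w10")
g=lambda p,z: onz(C,(155+p[0]/4-0.4,85+p[1]/4-0.4),z)
B={"L":[(129,135),(237,132),(143,290),(247,288),(194,403)],"M":[(330,158),(438,156),(335,311),(440,310),(389,425)],"R":[(525,123),(635,122),(524,279),(628,277),(582,393)]}
for k,v in B.items():
    h=[g(p,.013) for p in v[:4]]; boss=g(v[4],.035)
    a=(h[0]+h[1])/2; b=(h[2]+h[3])/2
    ax=np.degrees(np.arctan2((b-a)[1],(b-a)[0]));
    a2=np.degrees(np.arctan2((boss-a)[1],(boss-a)[0]))
    u=(boss-a)[:2]; u/=np.linalg.norm(u); mid=boss[:2]-.047*u
    print(k,"boss",boss[:2].round(4),"axis",ax.round(1),a2.round(1),"mid",mid.round(4),"hole dy",np.linalg.norm(h[0]-h[1]).round(4),"dx",np.linalg.norm(a-b).round(4),"boss-a",np.linalg.norm((boss-a)[:2]).round(4))
for nm,p in [("chest corners",[(20,35),(752,33),(722,532),(65,535)])]:
    q=[g(x,.065) for x in p]; print([x.round(4) for x in q],np.mean(q,0).round(4))
```

```text
L boss [ 0.6103 -0.0188] axis 5.9 5.8 mid [ 0.5636 -0.0235] hole dy 0.0375 dx 0.0549 boss-a 0.0911
M boss [0.6138 0.05  ] axis 5.1 5.0 mid [0.567 0.046] hole dy 0.0377 dx 0.0548 boss-a 0.0912
R boss [0.5975 0.1169] axis 4.6 4.8 mid [0.5507 0.113 ] hole dy 0.0382 dx 0.0548 boss-a 0.0914
[array([ 0.4884, -0.0707,  0.065 ]), array([0.4723, 0.1514, 0.065 ]), array([0.6348, 0.1646, 0.065 ]), array([ 0.6507, -0.0572,  0.065 ])] [0.5616 0.047  0.065 ]
```

Run:
```python
from h import *
state();print(shift((0.50,-0.207,0.38),148))
```

```text
t 14.03 tcp [0.5402 0.0473 0.3603] toolx deg -175.94 F [-0.  -0.5  0.4] w 0.03 q6 -1.66
(array([  57.7, -250.6,  -22.8]), np.float64(36.1))
```

Call:
{"method": "apply_moves", "body": {"increments": [[0.65,11,-50,-5,9],[0.65,23,-100,-10,18],[0.65,35,-150,-15,27],[0.65,46,-200,-20,36],[0.65,58,-250,-23,36]]}}

```text
time: 14.65
tcp_pos: [0.5003, -0.2064, 0.3805]
tcp_rot: [0.274, 0.962, 0.007, 0.01]
ft_force: [0.8, -0.1, 0.2]
gripper_width: 0.0298
```

Call:
{"method": "apply_moves", "body": {"increments": [[0.65,0,0,0,0]]}}

```text
time: 14.78
tcp_pos: [0.5004, -0.2083, 0.3799]
tcp_rot: [0.275, 0.961, 0.007, 0.009]
ft_force: [0.8, 0.4, 0.2]
gripper_width: 0.0297
```

Run:
```python
from h import *
state();shot("wrist","w11",k=1.5); state()
```

```text
t 14.78 tcp [ 0.5004 -0.2083  0.3799] toolx deg 148.02 F [0.8 0.4 0.2] w 0.0297 q6 -1.52
t 14.82 tcp [ 0.5008 -0.2066  0.3802] toolx deg 148.16 F [0.7 0.5 0.1] w 0.0298 q6 -1.51
```

View pics/w11.png

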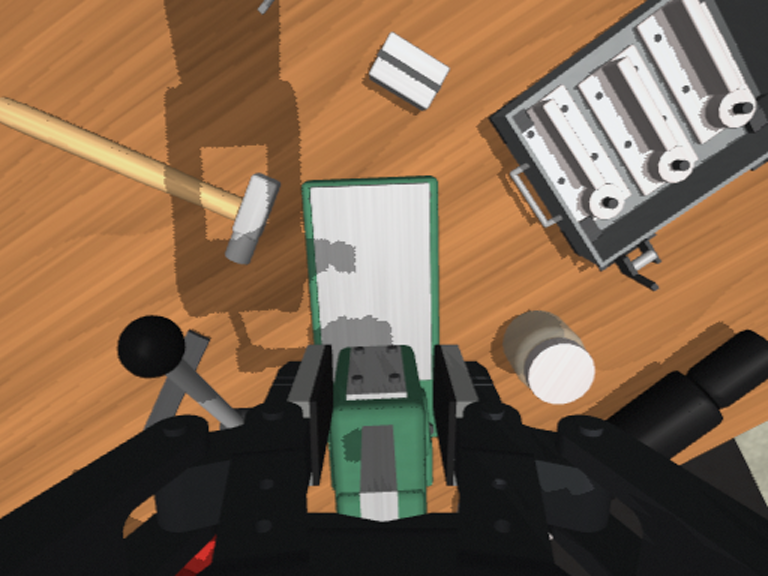

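Run:
```python
from h import *
C,im=load("w11"); show(im,"w11c",(190,110,310,290),4.4)
f=lambda p,z: onz(C,(p[0]/1.5,p[1]/1.5),z)
a,b=f((312,192),.04),f((432,183),.04); print(a,b,np.linalg.norm(b-a)); d=b-a; print("yaw",np.degrees(np.arctan2(d[1],d[0]))-90)
c=f((432,380),.04); d=c-b; print("yaw edge R",np.degrees(np.arctan2(d[1],d[0])))
c=f((321,345),.04); d=c-a; print("yaw edge L",np.degrees(np.arctan2(d[1],d[0])))
print("ball .29",f((150,347),.29))
a,b=f((340,348),.225),f((415,346),.225); print("head front",a,b,np.linalg.norm(b-a))
```

```text
[ 0.45647852 -0.2487801   0.04      ] [ 0.50810373 -0.151079    0.04      ] 0.11050188818164328
yaw -27.851948655088613
yaw edge R -30.429618304872445
yaw edge L -30.75063891736691
ball .29 [ 0.46795297 -0.31651101  0.29      ]
head front [ 0.53851291 -0.25907284  0.225     ] [ 0.56224967 -0.21928922  0.225     ] 0.04632677621548618
```

View pics/w11c.png

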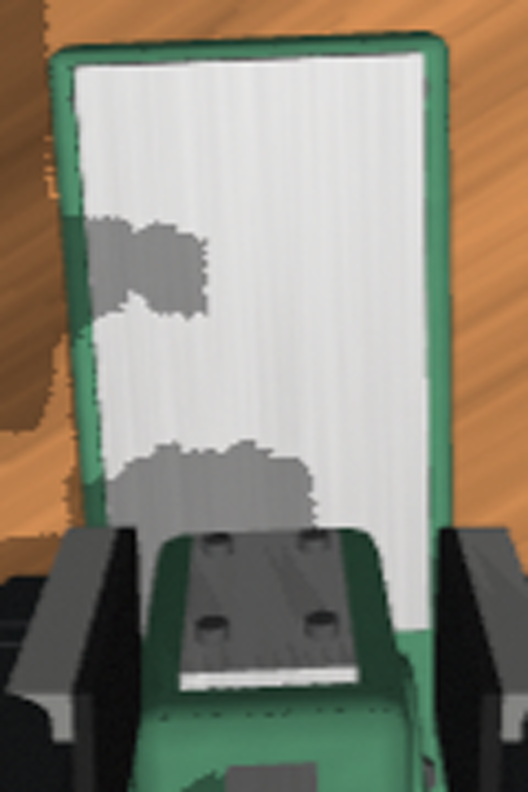

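Run:
```python
from h import *
C,im=load("w11")
g=lambda p,z: onz(C,(190+p[0]/4.4-.4,110+p[1]/4.4-.4),z)
fl,fr,er,el=[g(p,.04) for p in [(75,68),(424,53),(430,630),(108,520)]]
print(fl,fr,np.linalg.norm(fr-fl),np.linalg.norm(er-fr))
for a,b,o in [(fl,fr,-90),(fr,er,0),(fl,el,0)]:
    d=b-a; print(np.degrees(np.arctan2(d[1],d[0]))+o)
th=np.radians(-30.3); u=np.array([np.cos(th),np.sin(th)]); v=np.array([-u[1],u[0]])
m=(fl+fr)[:2]/2; print("origin",m+.146*u)
O=m+.146*u
hf=[g(p,.225) for p in [(180,535),(365,535)]]; hb=g((180,680),.225)
for p in hf: print("head",(p[:2]-O)@u,(p[:2]-O)@v)
b=onz(C,(100,231.3),.29)[:2]-O; print("ball",b@u,b@v)
# screws on front of head: rows 545(lower) z?
```

```text
[ 0.45217002 -0.24810035  0.04      ] [ 0.50619627 -0.15321552  0.04      ] 0.10918776229803613 0.19904151469913262
-29.656651189039756
-29.919635019697644
-29.986162161831412
origin [ 0.6052389  -0.27431897]
head -0.06597644792313478 -0.01691368843124479
head -0.06450017906796979 0.022000177286903174
ball -0.09727065399171353 -0.10568900841143075
```

Run:
```python
from h import *
state();print(shift((0.5258,-0.0273,0.12),185.8))
```

```text
t 14.82 tcp [ 0.5008 -0.2066  0.3802] toolx deg 148.16 F [0.7 0.5 0.1] w 0.0298 q6 -1.51
(array([ 77. , 160.3, 262.4]), np.float64(-37.6))
```

Call:
{"method": "apply_moves", "body": {"increments": [[0.7,15,32,30,-9],[0.7,30,64,70,-18],[0.7,46,96,115,-27],[0.7,62,128,165,-36],[0.7,77,160,210,-37.6]]}}

```text
time: 15.45
tcp_pos: [0.5243, -0.0242, 0.171]
tcp_rot: [-0.053, 0.999, 0.005, 0.012]
ft_force: [1.0, 0.3, 0.1]
gripper_width: 0.0253
```

Run:
```python
from h import *
state();C,im=shot("wrist","w12",k=1.5); state();print(shift((0.5258,-0.0273,0.022),185.8))
```

```text
t 15.45 tcp [ 0.5243 -0.0242  0.171 ] toolx deg -173.93 F [1.  0.3 0.1] w 0.0253 q6 -1.84
t 15.5 tcp [ 0.5207 -0.0194  0.1635] toolx deg -173.73 F [-2.9  2.7 -4.3] w 0.025 q6 -1.84
(array([ -2.5, -10.7, 141.4]), np.float64(0.5))
```

View pics/w12.png

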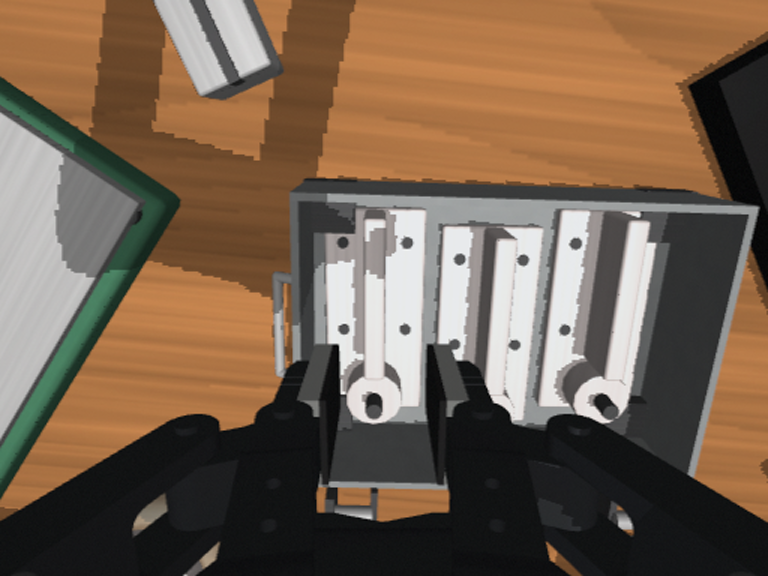

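Run:
```python
from h import *
C,im=load("w12")
f=lambda p,z: onz(C,(p[0]/1.5,p[1]/1.5),z)
print(f((375,222),.047),f((374.5,375),.047)); print("boss",f((373,399),.035))
print(Ro.from_quat(monitor.get_obs()["tcp_rot"]).as_matrix().round(4))
```

```text
[ 0.50167423 -0.0296078   0.047     ] [ 0.58824998 -0.02103658  0.047     ]
boss [ 0.61019129 -0.01976482  0.035     ]
[[-0.9939 -0.1094  0.0103]
 [-0.1092  0.9939  0.017 ]
 [-0.0121  0.0158 -0.9998]]
```

Call:
{"method": "apply_moves", "body": {"increments": [[0.7,-2.5,-10,0,0.5],[0.7,-2.5,-10.5,20,0.5],[0.7,-2.5,-10.5,60,0.5],[0.7,-2.5,-10.5,90,0.5],[0.7,-2.5,-10.5,100,0.5]]}}

```text
time: 16.12
tcp_pos: [0.5253, -0.028, 0.0629]
tcp_rot: [-0.05, 0.999, 0.008, 0.005]
ft_force: [0.9, 1.3, -0.2]
gripper_width: 0.0258
```

Run:
```python
from h import *
state();print(shift((0.5258,-0.0273,0.022),185.8))
```

```text
t 16.12 tcp [ 0.5253 -0.028   0.0629] toolx deg -174.24 F [ 0.9  1.3 -0.2] w 0.0258 q6 -1.85
(array([-0.2,  0. , 40.9]), np.float64(-0.0))
```

Call:
{"method": "apply_moves", "body": {"increments": [[0.7,0,0,20,0],[0.7,0,0,35,0],[0.7,0,0,41,0],[0.7,0,0,41,0]]}}

```text
time: 16.62
tcp_pos: [0.5264, -0.0275, 0.0228]
tcp_rot: [-0.05, 0.999, 0.008, 0.006]
ft_force: [-0.1, -0.1, 1.0]
gripper_width: 0.0256
```

Call:
{"method": "apply_moves", "body": {"increments": [[1,0,0,0,0],[1,0,0,0,0],[1,0,0,0,0],[1,0,0,0,0]]}}

```text
time: 17.12
tcp_pos: [0.527, -0.0276, 0.0236]
tcp_rot: [-0.05, 0.999, 0.008, 0.006]
ft_force: [-0.7, 0.7, 5.0]
gripper_width: 0.0104
```

Call:
{"method": "apply_moves", "body": {"increments": [[1,0,0,-20,0],[1,0,0,-60,0],[1,0,0,-100,0],[1,0,0,-130,0],[1,0,0,-130,0]]}}

```text
time: 17.75
tcp_pos: [0.5265, -0.0299, 0.1551]
tcp_rot: [-0.05, 0.999, 0.008, 0.008]
ft_force: [0.2, 0.5, -2.8]
gripper_width: 0.0111
```

Run:
```python
from h import *
state();print(shift((0.4887,-0.2066,0.15),150.1))
```

```text
t 17.75 tcp [ 0.5265 -0.0299  0.1551] toolx deg -174.23 F [ 0.2  0.5 -2.8] w 0.0111 q6 -1.85
(array([  55.4, -172. ,    1.7]), np.float64(35.7))
```

```bash
cat > pr.py <<'E'
from h import *
O=np.array([0.6057,-0.2739]);th=np.radians(-29.9);U=np.array([np.cos(th),np.sin(th)]);V=np.array([-U[1],U[0]])
def P(x,y): return O+x*U+y*V
def inP(p): d=np.asarray(p)[:2]-O; return (d@U).round(4),(d@V).round(4)
E
python3 - <<'E'
from pr import *
print(shift((*P(-.165,0),0.15),150.1))
E
```

```text
(array([  79.8, -154.5,    1.5]), np.float64(35.7))
```

Call:
{"method": "apply_moves", "body": {"increments": [[1,15,-25,0,6],[1,35,-60,0,14],[1,55,-95,0,22],[1,70,-130,0,30],[1,80,-154,1,36]]}}

```text
time: 18.38
tcp_pos: [0.4603, -0.1917, 0.1468]
tcp_rot: [0.263, 0.965, 0.01, 0.003]
ft_force: [0.6, -0.6, -3.4]
gripper_width: 0.0112
```

Call:
{"method": "apply_moves", "body": {"increments": [[1,0,0,0,0]]}}

```text
time: 18.5
tcp_pos: [0.4584, -0.1924, 0.1435]
tcp_rot: [0.265, 0.964, 0.011, 0.0]
ft_force: [0.1, -0.4, -3.7]
gripper_width: 0.0107
```

Run:
```python
from pr import *
o=state();print(inP(o["tcp_pos"]))
shot("scene","c13",(120,80,320,280),2.8);shot("side","s13",(200,60,400,260),2.8);shot("wrist","w13",k=1.3)
print(shift((*P(-.163,0),0.064),150.1))
```

```text
t 18.5 tcp [ 0.4584 -0.1924  0.1435] toolx deg 149.32 F [ 0.1 -0.4 -3.7] w 0.0107 q6 -1.56
(np.float64(-0.1683), np.float64(-0.0028))
(array([-5.8, -1. , 80.4]), np.float64(-0.6))
```

View pics/c13.png

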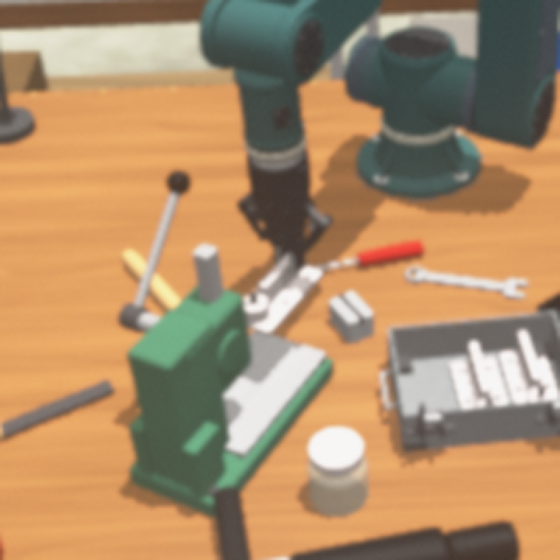

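View pics/s13.png

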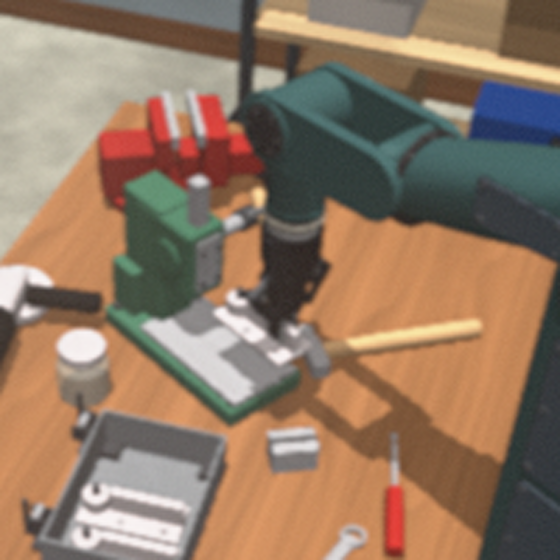

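View pics/w13.png

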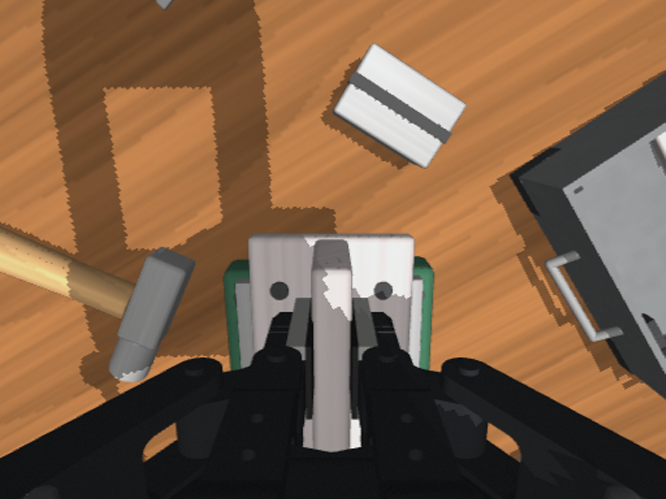

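Run:
```python
from pr import *
C=cam("scene");S=cam("side")
X=tri(C,(230,96),S,(293.6,105.7)); print(X,proj(C,X),proj(S,X)); print(monitor.get_obs()["q"].round(3))
# end left
print(onz(C,(120+207/2.8,80+28/2.8),.40),onz(C,(120+207/2.8,80+28/2.8),.43))
s=vision.read_camera("scene")
for z in (.3,.35,.4,.45): print(proj(C,(0.4584,-.1924,z)))
```

```text
[ 0.4858354  -0.14732042  0.47311625] [229.86656481  95.8384219 ] [293.51277899 105.8328812 ]
[-0.522  0.005  1.63   0.022  1.511 -1.563]
[ 0.28931839 -0.28038379  0.4       ] [ 0.35028089 -0.27192658  0.43      ]
[219.97506566 139.64957108]
[218.71309911 126.77451851]
[217.38786104 113.25394623]
[215.99447068  99.03805904]
```

Call:
{"method": "apply_moves", "body": {"increments": [[1,-3,-1,15,-0.6],[1,-6,-1,35,-0.6],[1,-6,-1,55,-0.6],[1,-6,-1,72,-0.6],[1,-6,-1,78,-0.6]]}}

```text
time: 19.32
tcp_pos: [0.4643, -0.1919, 0.0652]
tcp_rot: [0.257, 0.966, 0.012, -0.0]
ft_force: [0.4, 0.1, -3.1]
gripper_width: 0.0106
```

Run:
```python
from pr import *
o=state();print(inP(o["tcp_pos"]),shift((*P(-.163,0),0.0586),150.1))
print(Ro.from_quat(o["tcp_rot"]).as_matrix()[:,2].round(4))
```

```text
t 19.32 tcp [ 0.4643 -0.1919  0.0652] toolx deg 150.22 F [ 0.4  0.1 -3.1] w 0.0106 q6 -1.58
(np.float64(-0.1634), np.float64(0.0006)) (array([-0.5, -0.7,  6.5]), np.float64(0.1))
[ 0.0058  0.0223 -0.9997]
```

Call:
{"method": "apply_moves", "body": {"increments": [[1,0,-0.5,3,0],[1,0,-0.5,6,0],[1,0,-0.5,6.5,0]]}}

```text
time: 19.7
tcp_pos: [0.4648, -0.1924, 0.0606]
tcp_rot: [0.257, 0.966, 0.011, 0.001]
ft_force: [-3.3, 2.9, 2.6]
gripper_width: 0.0104
```

Run:
```python
from pr import *
o=state();print(inP(o["tcp_pos"]),shift((*P(-.0836,0),0.0606),150.1))
```

```text
t 19.7 tcp [ 0.4648 -0.1924  0.0606] toolx deg 150.23 F [-3.3  2.9  2.6] w 0.0104 q6 -1.58
(np.float64(-0.1628), np.float64(0.0004)) (array([-79.2,  -0.6,  -0.3]), np.float64(0.1))
```

Call:
{"method": "apply_moves", "body": {"increments": [[1,-12,0,-0.3,0],[1,-26,0,-0.3,0],[1,-42,-0.5,-0.3,0],[1,-58,-0.5,-0.3,0],[1,-68,-0.5,-0.3,0]]}}

```text
time: 20.32
tcp_pos: [0.5248, -0.2274, 0.061]
tcp_rot: [0.257, 0.966, 0.011, 0.001]
ft_force: [-3.7, 2.3, 0.7]
gripper_width: 0.011
```

Run:
```python
from pr import *
o=state();print(inP(o["tcp_pos"]),shift((*P(-.0836,0),0.0606),150.1))
```

```text
t 20.32 tcp [ 0.5248 -0.2274  0.061 ] toolx deg 150.22 F [-3.7  2.3  0.7] w 0.011 q6 -1.58
(np.float64(-0.0933), np.float64(-0.0)) (array([-9.7, -0. ,  0.4]), np.float64(0.1))
```

Call:
{"method": "apply_moves", "body": {"increments": [[1,-5,0,0.2,0],[1,-9.7,0,0.2,0],[1,-9.7,0,0.2,0]]}}

```text
time: 20.7
tcp_pos: [0.5338, -0.2327, 0.061]
tcp_rot: [0.257, 0.966, 0.011, 0.002]
ft_force: [0.3, -0.1, -0.8]
gripper_width: 0.0105
```

Run:
```python
from pr import *
o=state();print(inP(o["tcp_pos"]),shift((*P(-.0836,0),0.0606),150.1))
shot("scene","c14",(160,130,260,230),5.5);shot("side","s14",(230,90,330,210),5)
```

```text
t 20.7 tcp [ 0.5338 -0.2327  0.061 ] toolx deg 150.23 F [ 0.3 -0.1 -0.8] w 0.0105 q6 -1.58
(np.float64(-0.0829), np.float64(-0.0001)) (array([0.7, 0.1, 0.4]), np.float64(0.1))
```

View pics/s14.png

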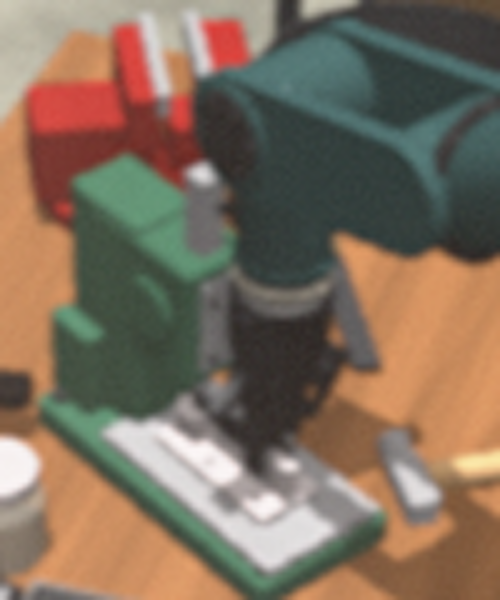

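View pics/c14.png

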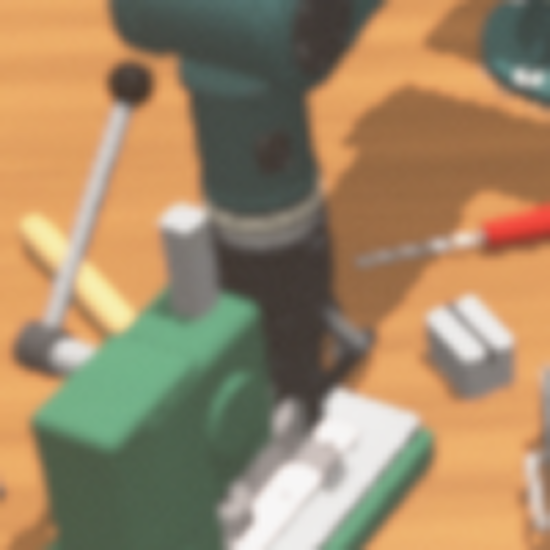

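Call:
{"method": "apply_moves", "body": {"increments": [[0.7,0,0,0,0],[0.7,0,0,0,0],[0.7,0,0,0,0]]}}

```text
time: 21.18
tcp_pos: [0.5337, -0.2326, 0.061]
tcp_rot: [0.257, 0.966, 0.011, 0.002]
ft_force: [1.0, -0.3, 0.8]
gripper_width: 0.0257
```

Call:
{"method": "apply_moves", "body": {"increments": [[0.7,0,0,-20,0],[0.7,6,0,-60,0],[0.7,25,0,-115,0],[0.7,45,0,-175,0],[0.7,60,0,-235,0]]}}

```text
time: 21.8
tcp_pos: [0.4783, -0.2069, 0.2977]
tcp_rot: [0.257, 0.966, 0.011, 0.002]
ft_force: [0.9, -0.1, 0.0]
gripper_width: 0.026
```

Run:
```python
from pr import *
o=state();print(inP(o["tcp_pos"]))
C,im=shot("wrist","w15",k=1.5)
print(shift((*P(-.16,-.02),.38),150.1))
```

```text
t 21.8 tcp [ 0.4783 -0.2069  0.2977] toolx deg 150.23 F [ 0.9 -0.1  0. ] w 0.026 q6 -1.58
(np.float64(-0.1439), np.float64(-0.0054))
(array([ 16.4, -12.9, -71.9]), np.float64(0.1))
```

View pics/w15.png

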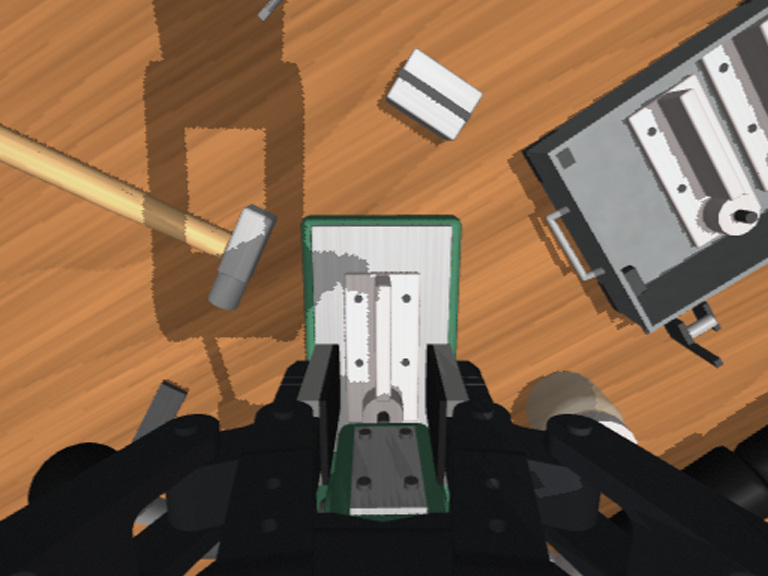

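Run:
```python
from pr import *
C,im=load("w15"); show(im,"w15c",(195,135,315,345),3.7)
f=lambda p,z: onz(C,(p[0]/1.5,p[1]/1.5),z)
print("pin top",inP(f((383,416),.084)))
h=[f(p,.048) for p in [(358.5,299),(405.5,299),(359.5,363),(404.5,362.5)]]
a=(h[0]+h[1])/2;b=(h[2]+h[3])/2;d=b-a;print(inP(a),inP(b),np.degrees(np.arctan2(d[1],d[0])), "boss pred", inP(a+d/np.linalg.norm(d)*.0912))
print("table fl fr",inP(f((313,226.5),.04)),inP(f((452,226.5),.04)))
for p in [(340,422),(432,424)]: print("headbottom front",inP(f(p,.115)))
```

```text
pin top (np.float64(-0.0066), np.float64(0.0005))
(np.float64(-0.0893), np.float64(0.0004)) (np.float64(-0.0347), np.float64(0.0005)) -29.79180713680506 boss pred (np.float64(0.0019), np.float64(0.0006))
table fl fr (np.float64(-0.146), np.float64(-0.0531)) (np.float64(-0.1458), np.float64(0.0551))
headbottom front (np.float64(-0.02), np.float64(-0.0305))
headbottom front (np.float64(-0.0177), np.float64(0.0342))
```

View pics/w15c.png

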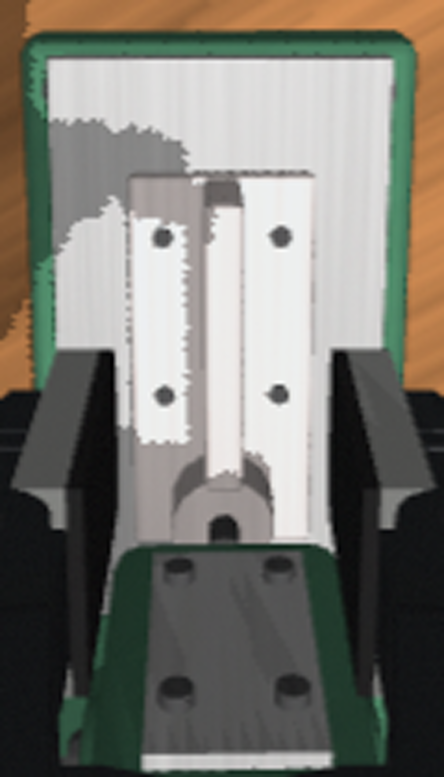

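Run:
```python
from pr import *
state();print(shift((*P(-.098,-.105),.36),150.1))
```

```text
t 21.85 tcp [ 0.4794 -0.2076  0.3086] toolx deg 150.24 F [ 1.1 -0.2  6.4] w 0.0257 q6 -1.58
(array([-45.1, -98.5, -52.8]), np.float64(0.1))
```

Call:
{"method": "apply_moves", "body": {"increments": [[0.4,0,0,-40,0],[0.4,-10,-25,-53,0],[0.4,-30,-65,-53,0],[0.4,-45,-98.5,-53,0],[0.4,-45,-98.5,-53,0]]}}

```text
time: 22.48
tcp_pos: [0.4678, -0.3182, 0.3586]
tcp_rot: [0.258, 0.966, 0.009, 0.009]
ft_force: [0.4, 0.0, 0.6]
gripper_width: 0.051
```

Call:
{"method": "apply_moves", "body": {"increments": [[0.4,0,0,0,0]]}}

```text
time: 22.6
tcp_pos: [0.4679, -0.3178, 0.3586]
tcp_rot: [0.258, 0.966, 0.009, 0.009]
ft_force: [0.0, -0.5, -0.7]
gripper_width: 0.051
```

Run:
```python
from pr import *
o=state();print(inP(o["tcp_pos"]));C,im=shot("wrist","w16",k=1.3);shot("scene","c16",(130,80,280,230),3.8);print(shift((*P(-.098,-.105),.271),150.1))
```

```text
t 22.6 tcp [ 0.4679 -0.3178  0.3586] toolx deg 150.04 F [ 0.  -0.5 -0.7] w 0.051 q6 -1.75
(np.float64(-0.0976), np.float64(-0.1068))
(array([ 1.5, -0.5, 87.6]), np.float64(-0.0))
```

View pics/w16.png

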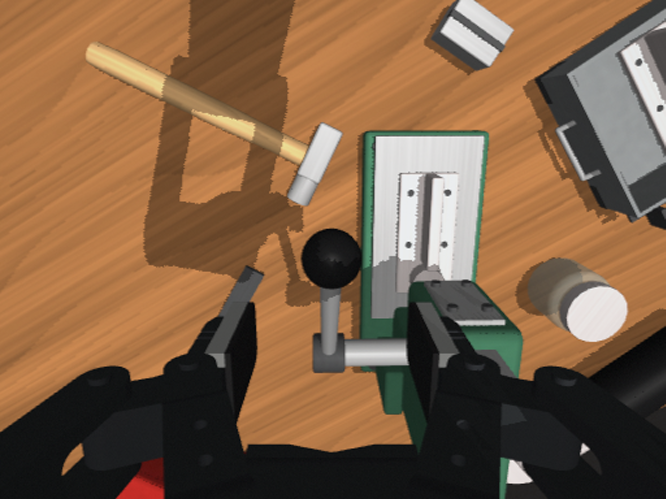

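View pics/c16.png

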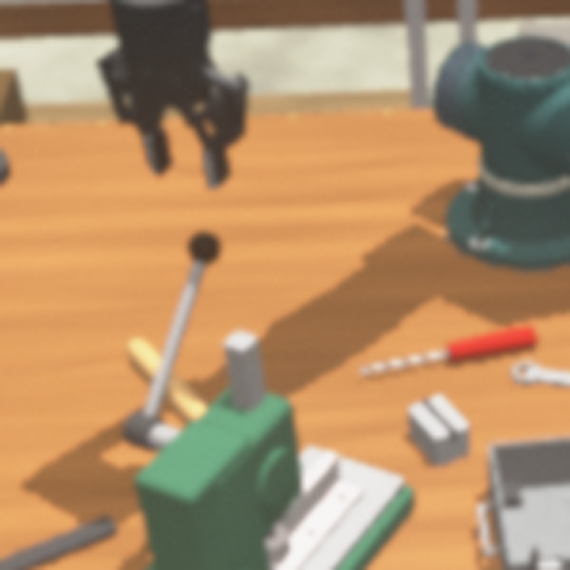

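Run:
```python
from pr import *
C,im=load("w16"); b=onz(C,(331/1.3,258/1.3),.29); print(b,inP(b),shift((*b[:2],.271)))
```

```text
[ 0.46766173 -0.31595545  0.29      ] (np.float64(-0.0987), np.float64(-0.1053)) (array([ 2.2, -0.8, 87.6]), 0)
```

Call:
{"method": "apply_moves", "body": {"increments": [[0.4,2,0,25,0],[0.4,2,-0.5,55,0],[0.4,2,-0.5,80,0],[0.4,2,-0.5,88,0],[0.4,2,-0.5,88,0]]}}

```text
time: 23.32
tcp_pos: [0.4682, -0.3152, 0.2708]
tcp_rot: [0.258, 0.966, 0.009, 0.009]
ft_force: [-0.1, 1.0, 0.2]
gripper_width: 0.051
```

Call:
{"method": "apply_moves", "body": {"increments": [[0.9,0,0,0,0],[0.9,0,0,0,0],[0.9,0,0,0,0]]}}

```text
time: 23.7
tcp_pos: [0.468, -0.3158, 0.2726]
tcp_rot: [0.258, 0.966, 0.008, 0.01]
ft_force: [-2.5, -0.8, 5.2]
gripper_width: 0.0269
```

```bash
cat > lev.py <<'E'
from pr import *
import sys
o=state(); e=Ro.from_quat(o["tcp_rot"]).as_matrix(); p=o["tcp_pos"]
x,y=inP(p); z=p[2]+.019; off=float(sys.argv[1]) # off: tcp z offset correction
ang=np.arctan2(z+off-.170,.022-x); r=np.hypot(z+off-.17,.022-x)
print("lever",round(np.pi/4-ang,3),"r",r.round(4),"py",y)
for s in sys.argv[2:]:
    a=np.pi/4-float(s); t=np.array([*P(.022-.170*np.cos(a),y),.170+.170*np.sin(a)-.019-off]); print(s,(e.T@(t-p)*1000).round(1))
E
python3 lev.py 0 .1 .2 .3 .4
```

```text
t 23.7 tcp [ 0.468  -0.3158  0.2726] toolx deg 150.1 F [-2.5 -0.8  5.2] w 0.0269 q6 -1.75
lever -0.005 r 0.1712 py -0.105
.1 [11.3 -0.3 13.8]
.2 [21.6 -0.6 27.3]
.3 [30.5 -0.9 41.8]
.4 [37.9 -1.2 57.1]
```

Call:
{"method": "apply_moves", "body": {"increments": [[1,6,0,7,0],[1,11.5,0,14,0],[1,21.5,-0.5,27,0],[1,30.5,-1,42,0],[1,30.5,-1,42,0]]}}

```text
time: 24.32
tcp_pos: [0.44, -0.2998, 0.2295]
tcp_rot: [0.258, 0.966, 0.009, 0.008]
ft_force: [-5.5, 2.2, 7.9]
gripper_width: 0.027
```

```bash
python3 lev.py 0 .4 .5 .6 .7 .74
```

```text
t 24.32 tcp [ 0.44   -0.2998  0.2295] toolx deg 150.03 F [-5.5  2.2  7.9] w 0.027 q6 -1.76
lever 0.31 r 0.1717 py -0.105
.4 [ 5.  -0.3 14.6]
.5 [10.8 -0.6 30.5]
.6 [14.9 -1.  47. ]
.7 [17.4 -1.4 63.8]
.74 [17.9 -1.5 70.6]
```

Call:
{"method": "apply_moves", "body": {"increments": [[1,5,0,14.5,0],[1,8,-0.5,22,0],[1,10.8,-0.5,30.5,0],[1,10.8,-0.5,30.5,0]]}}

```text
time: 24.82
tcp_pos: [0.4322, -0.2953, 0.2019]
tcp_rot: [0.259, 0.966, 0.007, 0.012]
ft_force: [-0.3, 0.1, 11.0]
gripper_width: 0.0271
```

```bash
python3 lev.py 0  .6 .65 .7 .74 .76 .8
```

```text
t 24.82 tcp [ 0.4322 -0.2953  0.2019] toolx deg 150.0 F [-0.3  0.1 11. ] w 0.0271 q6 -1.77
lever 0.48 r 0.1695 py -0.105
.6 [ 5.7 -0.4 19.5]
.65 [ 7.2 -0.5 27.8]
.7 [ 8.3 -0.7 36.3]
.74 [ 8.9 -0.8 43. ]
.76 [ 9.1 -0.9 46.4]
.8 [ 9.2 -1.1 53.2]
```

Call:
{"method": "apply_moves", "body": {"increments": [[1,4,0,11,0],[1,6,-0.5,20,0],[1,7.5,-0.5,28,0],[1,8.5,-0.5,36,0],[1,8.5,-0.5,36,0]]}}

```text
time: 25.45
tcp_pos: [0.4274, -0.2925, 0.1689]
tcp_rot: [0.259, 0.966, 0.006, 0.016]
ft_force: [0.0, -1.1, 10.2]
gripper_width: 0.0268
```

```bash
python3 lev.py 0   .7 .74 .76 .8
```

```text
t 25.45 tcp [ 0.4274 -0.2925  0.1689] toolx deg 150.01 F [ 0.  -1.1 10.2] w 0.0268 q6 -1.77
lever 0.679 r 0.1683 py -0.105
.7 [ 2.1 -0.1  3.3]
.74 [ 2.8 -0.2 10.1]
.76 [ 3.  -0.3 13.5]
.8 [ 3.2 -0.4 20.3]
```

Call:
{"method": "apply_moves", "body": {"increments": [[1,1.5,0,5,0],[1,2.5,0,10,0],[1,2.5,0,10,0]]}}

```text
time: 25.82
tcp_pos: [0.427, -0.2923, 0.1622]
tcp_rot: [0.259, 0.966, 0.004, 0.019]
ft_force: [-1.1, 0.4, 13.0]
gripper_width: 0.0273
```

```bash
python3 lev.py 0   .72 .74 .76 .78 .8
```

```text
t 25.82 tcp [ 0.427  -0.2923  0.1622] toolx deg 150.01 F [-1.1  0.4 13. ] w 0.0273 q6 -1.77
lever 0.719 r 0.1682 py -0.105
.72 [ 1.8  0.  -0. ]
.74 [ 2.2 -0.   3.4]
.76 [ 2.4 -0.1  6.8]
.78 [ 2.6 -0.2 10.2]
.8 [ 2.7 -0.2 13.6]
```

Call:
{"method": "apply_moves", "body": {"increments": [[1,0.5,0,4,0],[1,1,0,7,0],[1,1,0,9,0],[1,1,0,9,0]]}}

```text
time: 26.32
tcp_pos: [0.4268, -0.2921, 0.1561]
tcp_rot: [0.258, 0.966, 0.004, 0.021]
ft_force: [-5.3, 1.8, 13.6]
gripper_width: 0.0272
```

```bash
python3 lev.py 0  .74 .76 .78 .8
```

```text
t 26.32 tcp [ 0.4268 -0.2921  0.1561] toolx deg 150.03 F [-5.3  1.8 13.6] w 0.0272 q6 -1.78
lever 0.755 r 0.1681 py -0.105
.74 [ 1.7  0.  -2.6]
.76 [ 2.  -0.   0.7]
.78 [ 2.2 -0.1  4.1]
.8 [ 2.3 -0.1  7.5]
```

Call:
{"method": "apply_moves", "body": {"increments": [[1,0,0,5,0],[1,0,0,8,0],[1,0,0,8,0],[1,0,0,8,0]]}}

```text
time: 26.82
tcp_pos: [0.4276, -0.2926, 0.1532]
tcp_rot: [0.257, 0.966, 0.002, 0.023]
ft_force: [-8.2, 2.6, 19.3]
gripper_width: 0.0273
```

```bash
python3 lev.py 0  .74 .76 .78 .8
python3 - <<'E'
from h import *
shot("side","s17",(230,90,330,210),5);shot("wrist","w17",k=1.5)
E
```

```text
t 26.82 tcp [ 0.4276 -0.2926  0.1532] toolx deg 150.15 F [-8.2  2.6 19.3] w 0.0273 q6 -1.78
lever 0.772 r 0.1671 py -0.105
.74 [ 2.5  0.1 -5.6]
.76 [ 2.7  0.  -2.2]
.78 [ 2.9 -0.   1.2]
.8 [ 3.1 -0.1  4.5]
```

View pics/w17.png

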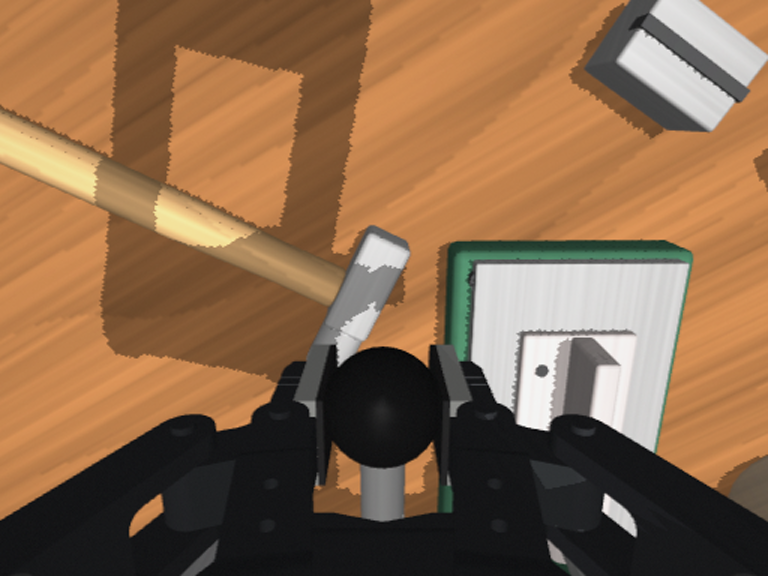

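View pics/s17.png

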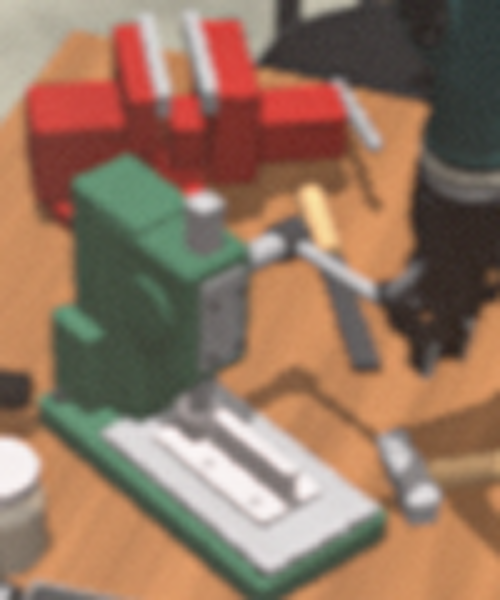

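Call:
{"method": "apply_moves", "body": {"increments": [[1,0,0,5,0],[1,0,0,9,0],[1,0,0,9,0]]}}

```text
time: 27.3
tcp_pos: [0.4322, -0.2952, 0.1513]
tcp_rot: [0.255, 0.966, -0.0, 0.031]
ft_force: [0.3, -0.9, 18.9]
gripper_width: 0.0269
```

```bash
python3 lev.py 0  .74 .76 .78 .8
```

```text
t 27.3 tcp [ 0.4322 -0.2952  0.1513] toolx deg 150.36 F [ 0.3 -0.9 18.9] w 0.0269 q6 -1.78
lever 0.783 r 0.1618 py -0.1049
.74 [ 7.6  0.2 -7.9]
.76 [ 7.9  0.1 -4.5]
.78 [ 8.1  0.1 -1.1]
.8 [8.3 0.  2.3]
```

```bash
python3 lev.py 0  .6 .4 .2 0
python3 - <<'E'
from h import *
print(Ro.from_quat(monitor.get_obs()["tcp_rot"]).as_matrix().round(4))
E
```

```text
t 27.3 tcp [ 0.4322 -0.2952  0.1513] toolx deg 150.36 F [ 0.3 -0.9 18.9] w 0.0269 q6 -1.78
lever 0.783 r 0.1618 py -0.1049
.6 [  3.4   0.5 -31.3]
.4 [ -8.1   1.  -63.2]
.2 [-25.7   1.3 -92.2]
0 [ -48.7    1.6 -117.2]
[[-0.8676  0.4937  0.0592]
 [ 0.4937  0.8695 -0.0165]
 [-0.0596  0.0149 -0.9981]]
```

Call:
{"method": "apply_moves", "body": {"increments": [[1,3,0.5,-20,0],[1,2,0.5,-36,0],[1,-2,1,-50,0],[1,-8,1,-64,0],[1,-16,1,-78,0]]}}

```text
time: 27.92
tcp_pos: [0.4377, -0.2984, 0.2294]
tcp_rot: [0.256, 0.966, 0.002, 0.024]
ft_force: [-9.5, 2.2, 5.1]
gripper_width: 0.0271
```

```bash
python3 lev.py 0  .2 .1 0;  python3 - <<'E'
from h import *
print(Ro.from_quat(monitor.get_obs()["tcp_rot"]).as_matrix()[:,2].round(4))
E
```

```text
t 27.93 tcp [ 0.4377 -0.2984  0.2294] toolx deg 150.28 F [-9.5  2.2  5.1] w 0.0271 q6 -1.77
lever 0.318 r 0.1741 py -0.105
.2 [-14.4   0.2 -14.8]
.1 [-25.1   0.4 -28. ]
0 [-37.1   0.5 -40.1]
[ 0.0481 -0.0096 -0.9988]
```

Continue to rest and pull a little past the stop.

Call:
{"method": "apply_moves", "body": {"increments": [[1,-12,0,-14,0],[1,-25,0,-28,0],[1,-37,0.5,-40,0],[1,-37,0.5,-47,0],[1,-37,0.5,-47,0]]}}

```text
time: 28.55
tcp_pos: [0.462, -0.3122, 0.2665]
tcp_rot: [0.257, 0.966, 0.007, 0.011]
ft_force: [-9.6, 2.4, -18.7]
gripper_width: 0.027
```

```bash
python3 lev.py 0  0;  python3 - <<'E'
from h import *
print(Ro.from_quat(monitor.get_obs()["tcp_rot"]).as_matrix()[:,2].round(4))
E
```

```text
t 28.55 tcp [ 0.462  -0.3122  0.2665] toolx deg 150.24 F [ -9.6   2.4 -18.7] w 0.027 q6 -1.76
lever 0.049 r 0.1721 py -0.1049
0 [-7.3  0.  -4.5]
[ 0.0241  0.008  -0.9997]
```

Call:
{"method": "apply_moves", "body": {"increments": [[1,-7,0,-4,0],[1,-7,0,-8,0],[1,-7,0,-8,0]]}}

```text
time: 28.92
tcp_pos: [0.4614, -0.3119, 0.2666]
tcp_rot: [0.257, 0.966, 0.012, -0.002]
ft_force: [-13.1, 5.8, -9.4]
gripper_width: 0.0271
```

```bash
python3 lev.py 0  0;  python3 - <<'E'
from h import *
print(Ro.from_quat(monitor.get_obs()["tcp_rot"]).as_matrix()[:,2].round(4))
E
```

```text
t 28.93 tcp [ 0.4614 -0.3119  0.2666] toolx deg 150.2 F [-13.1   5.8  -9.4] w 0.0271 q6 -1.75
lever 0.051 r 0.1725 py -0.1048
0 [-7.9  0.1 -4.7]
[ 0.0014  0.0236 -0.9997]
```

Call:
{"method": "apply_moves", "body": {"increments": [[0.6,0,0,3,0],[0.4,0,0,3,0],[0.4,0,0,3,0]]}}

```text
time: 29.3
tcp_pos: [0.462, -0.3119, 0.264]
tcp_rot: [0.257, 0.966, 0.012, -0.002]
ft_force: [0.6, 0.5, 0.4]
gripper_width: 0.0513
```

Call:
{"method": "apply_moves", "body": {"increments": [[0.4,0,0,-25,0],[0.4,0,0,-60,0],[0.4,0,0,-95,0],[0.4,0,0,-100,0]]}}

```text
time: 29.8
tcp_pos: [0.4625, -0.3148, 0.3685]
tcp_rot: [0.257, 0.966, 0.01, 0.002]
ft_force: [-0.3, 0.7, -0.2]
gripper_width: 0.0513
```

Run:
```python
from pr import *
o=state();print(inP(o["tcp_pos"]));print(shift((*P(-.16,0),.33),150.1))
print(Ro.from_quat(monitor.get_obs()["tcp_rot"]).as_matrix()[:,2].round(4))
```

```text
t 29.8 tcp [ 0.4625 -0.3148  0.3685] toolx deg 150.21 F [-0.3  0.7 -0.2] w 0.0513 q6 -1.75
(np.float64(-0.1037), np.float64(-0.1068))
(array([ 56.1, 106.1,  40.7]), np.float64(0.1))
[ 0.0095  0.0176 -0.9998]
```

Call:
{"method": "apply_moves", "body": {"increments": [[0.7,18,35,0,0],[0.7,36,70,5,0],[0.7,56,106,20,0],[0.7,56,106,40,0],[0.7,56,106,40,0]]}}

```text
time: 30.42
tcp_pos: [0.4664, -0.1933, 0.3281]
tcp_rot: [0.257, 0.966, 0.01, 0.0]
ft_force: [0.1, 0.3, -0.6]
gripper_width: 0.0254
```

Call:
{"method": "apply_moves", "body": {"increments": [[0.7,0,0,0,0]]}}

```text
time: 30.55
tcp_pos: [0.4664, -0.1936, 0.3284]
tcp_rot: [0.257, 0.966, 0.01, 0.0]
ft_force: [0.5, 0.7, 1.3]
gripper_width: 0.0256
```

Run:
```python
from pr import *
o=state();print(inP(o["tcp_pos"]));C,im=shot("wrist","w18",(170,90,512,384),2.3)
```

```text
t 30.55 tcp [ 0.4664 -0.1936  0.3284] toolx deg 150.24 F [0.5 0.7 1.3] w 0.0256 q6 -1.56
(np.float64(-0.1607), np.float64(0.0002))
```

View pics/w18.png

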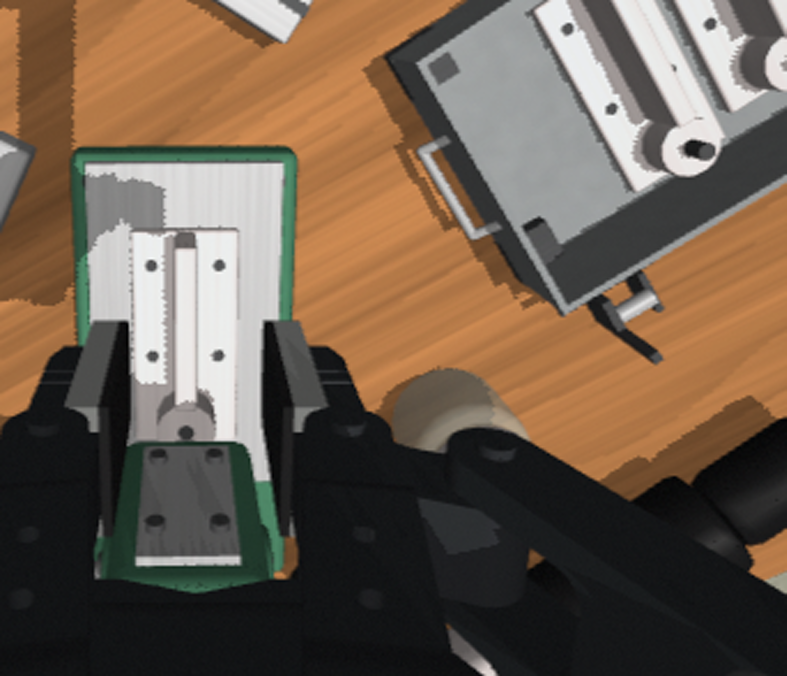

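```bash
cat > br.py <<'E'
from pr import *
def fit(C,px,zbase):
    "px: 4 holes (front pair L,R, then rear pair L,R)"
    h=[onz(C,p,zbase+.008) for p in px]; a=(h[0]+h[1])/2; b=(h[2]+h[3])/2
    d=(b-a)[:2]; L=np.linalg.norm(d); u=d/L
    c=(a+b)[:2]/2; # hole centre at bracket x = 47-.0912*1000+27.4
    mid=a[:2]+u*(.0912-.047); return mid,np.degrees(np.arctan2(u[1],u[0])),L,np.linalg.norm(h[0]-h[1])
E
python3 - <<'E'
from br import *
C,im=load("w18"); q=[(170+x/2.3-.3,90+y/2.3-.3) for x,y in [(151,265),(218.5,265),(152,356),(218,355.5)]]
m,a,L,w=fit(C,q,.04); print(m,inP(m),a,L,w)
u=np.array([np.cos(np.radians(a)),np.sin(np.radians(a))]); g=m-.038*u
print("boss",inP(m+.047*u),"grip",inP(g),shift((*g,.0606),a+180))
E
```

```text
[ 0.56579495 -0.25073983] (np.float64(-0.0461), np.float64(0.0002)) -29.830242832432816 0.05496506704604126 0.03772118235751544
boss (np.float64(0.0009), np.float64(0.0002)) grip (np.float64(-0.0841), np.float64(0.0001)) (array([-77.9,  -5.5, 267.2]), np.float64(0.1))
```

Call:
{"method": "apply_moves", "body": {"increments": [[0.7,-15,-1,45,0],[0.7,-35,-2,95,0],[0.7,-55,-4,145,0],[0.7,-75,-5,185,0],[0.7,-78,-5.5,205,0]]}}

```text
time: 31.22
tcp_pos: [0.5323, -0.2338, 0.1196]
tcp_rot: [0.257, 0.966, 0.011, -0.002]
ft_force: [-0.6, -0.2, -0.1]
gripper_width: 0.0256
```

Run:
```python
from pr import *
o=state();print(inP(o["tcp_pos"]));print(shift((*P(-.0841,0.0001),.060),150.1))
```

```text
t 31.23 tcp [ 0.5323 -0.2338  0.1196] toolx deg 150.16 F [-0.6 -0.2 -0.1] w 0.0256 q6 -1.57
(np.float64(-0.0836), np.float64(-0.0018))
(array([-0. ,  0.7, 59.7]), np.float64(0.1))
```

Call:
{"method": "apply_moves", "body": {"increments": [[0.7,0,1,25,0],[0.7,0,1,50,0],[0.7,0,1,60,0],[0.7,0,1,60,0]]}}

```text
time: 31.72
tcp_pos: [0.5329, -0.2319, 0.0595]
tcp_rot: [0.258, 0.966, 0.011, -0.002]
ft_force: [0.0, 0.6, -0.1]
gripper_width: 0.0257
```

Call:
{"method": "apply_moves", "body": {"increments": [[1,0,0,0,0],[1,0,0,0,0],[1,0,0,0,0],[1,0,0,0,0]]}}

```text
time: 32.22
tcp_pos: [0.5339, -0.2325, 0.0613]
tcp_rot: [0.258, 0.966, 0.01, -0.0]
ft_force: [1.2, 0.5, 6.3]
gripper_width: 0.011
```

Call:
{"method": "apply_moves", "body": {"increments": [[1,15,0,-1,0],[1,35,0,-1,0],[1,55,0,-2,0],[1,75,0,-4,0],[1,90,0,-8,0]]}}

```text
time: 32.85
tcp_pos: [0.4531, -0.1862, 0.0681]
tcp_rot: [0.258, 0.966, 0.011, -0.003]
ft_force: [0.3, 0.2, -3.3]
gripper_width: 0.0108
```

Run:
```python
from pr import *
o=state();print(inP(o["tcp_pos"]))
```

```text
t 32.85 tcp [ 0.4531 -0.1862  0.0681] toolx deg 150.14 F [ 0.3  0.2 -3.3] w 0.0108 q6 -1.57
(np.float64(-0.176), np.float64(-0.0))
```

Call:
{"method": "apply_moves", "body": {"increments": [[1,0,0,-30,0],[1,0,0,-70,0],[1,5,10,-110,-5],[1,10,30,-135,-12],[1,15,60,-140,-20]]}}

```text
time: 33.48
tcp_pos: [0.4702, -0.13, 0.2117]
tcp_rot: [0.085, 0.996, 0.011, 0.001]
ft_force: [0.4, 0.5, -2.8]
gripper_width: 0.0107
```

Run:
```python
from pr import *
o=state();print(shift((.352,.300,.20),216.6))
```

```text
t 33.48 tcp [ 0.4702 -0.13    0.2117] toolx deg 170.3 F [ 0.4  0.5 -2.8] w 0.0107 q6 -1.8
(array([188.9, 403.6,  20.3]), np.float64(-46.3))
```

Call:
{"method": "apply_moves", "body": {"increments": [[1,25,50,0,-6],[1,50,100,0,-14],[1,75,155,0,-22],[1,98,210,0,-30],[1,123,263,0,-37]]}}

```text
time: 34.1
tcp_pos: [0.3916, 0.1515, 0.2167]
tcp_rot: [-0.238, 0.971, 0.01, 0.004]
ft_force: [1.9, 1.0, -4.1]
gripper_width: 0.0109
```

Run:
```python
from pr import *
o=state();print(shift((.352,.300,.20),216.6))
```

```text
t 34.1 tcp [0.3916 0.1515 0.2167] toolx deg -152.48 F [ 1.9  1.  -4.1] w 0.0109 q6 -1.83
(array([-33.3, 149.7,  19.7]), np.float64(-9.1))
```

Call:
{"method": "apply_moves", "body": {"increments": [[1,-10,45,3,-5],[1,-20,90,6,-9],[1,-33,135,8,-9],[1,-33,149,10,-9],[1,-33,149,10,-9]]}}

```text
time: 34.72
tcp_pos: [0.3509, 0.2988, 0.2088]
tcp_rot: [-0.314, 0.949, 0.009, 0.004]
ft_force: [-0.1, -0.1, -2.2]
gripper_width: 0.011
```

Run:
```python
from pr import *
o=state();shot("wrist","w19",k=1.5);print(shift((.3522,.3088,.10),216.6))
```

```text
t 34.73 tcp [0.3509 0.2988 0.2088] toolx deg -143.38 F [-0.1 -0.1 -2.2] w 0.011 q6 -1.64
(array([ -5.3,   6.6, 109.3]), np.float64(-0.1))
```

View pics/w19.png

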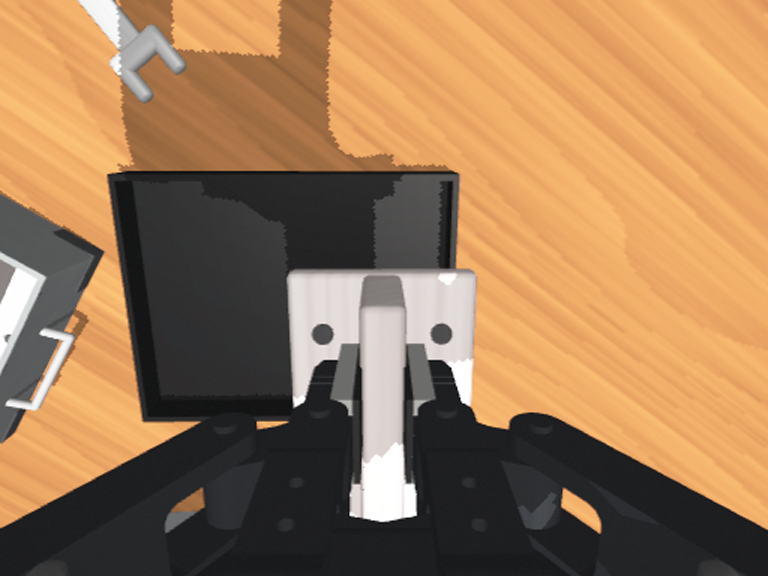

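Run:
```python
from pr import *
C,im=load("w19"); f=lambda p,z: onz(C,((p[0])/1.5-.2,p[1]/1.5-.2),z)
R,L,Bm=f((459,172),.028),f((108,174),.028),f((143,421),.028)
print(R,L,Bm,np.linalg.norm(R-L),np.linalg.norm(Bm-L)); d=R-L; ay=np.degrees(np.arctan2(d[1],d[0]))-90; d2=Bm-L; ax=np.degrees(np.arctan2(d2[1],d2[0])); print(ay,ax)
a=np.radians((ay+ax)/2); u=np.array([np.cos(a),np.sin(a)]);v=np.array([-u[1],u[0]])
ctr=(R+L)[:2]/2+.085*u; print("ctr",ctr,np.degrees(a))
for k in (-.065,0,.065): print(k,(ctr+k*v).round(4),"tcp",(ctr+k*v-.0368*u).round(4))
```

```text
[0.28503794 0.31071615 0.028     ] [0.41281523 0.14040746 0.028     ] [0.5487162  0.24059487 0.028     ] 0.21291332820222303 0.16883894290150636
36.879754810376696 36.397973339498414
ctr [0.41713168 0.27628719] 36.63886407493756
-0.065 [0.4559 0.2241] tcp [0.4264 0.2022]
0 [0.4171 0.2763] tcp [0.3876 0.2543]
0.065 [0.3783 0.3284] tcp [0.3488 0.3065]
```

Run:
```python
from pr import *
print(shift((.350,.3073,.034),216.6))
```

```text
(array([ -1.7,   5.8, 175.3]), np.float64(-0.1))
```

Call:
{"method": "apply_moves", "body": {"increments": [[1,-2,6,20,0],[1,-2,6,60,0],[1,-2,6,105,0],[1,-2,6,140,0],[1,-2,6,155,0]]}}

```text
time: 35.4
tcp_pos: [0.3492, 0.3049, 0.052]
tcp_rot: [-0.312, 0.95, 0.008, 0.002]
ft_force: [-0.7, 0.5, -2.9]
gripper_width: 0.011
```

Run:
```python
from pr import *
state();print(shift((.350,.3073,.026),216.6))
```

```text
t 35.4 tcp [0.3492 0.3049 0.052 ] toolx deg -143.59 F [-0.7  0.5 -2.9] w 0.011 q6 -1.62
(array([-1.9,  1.1, 26. ]), np.float64(-0.2))
```

Call:
{"method": "apply_moves", "body": {"increments": [[1,-2,1.5,12,0],[1,-2,1.5,21,0],[1,-2,1.5,25,0],[1,-2,1.5,26,0]]}}

```text
time: 35.9
tcp_pos: [0.3502, 0.308, 0.0264]
tcp_rot: [-0.313, 0.95, 0.008, 0.003]
ft_force: [0.4, 0.2, -3.0]
gripper_width: 0.0105
```

Call:
{"method": "apply_moves", "body": {"increments": [[1,0,0,1.5,0],[1,0,0,2.5,0],[1,0,0,3,0]]}}

```text
time: 36.28
tcp_pos: [0.3508, 0.3087, 0.0252]
tcp_rot: [-0.313, 0.95, 0.008, 0.003]
ft_force: [-3.4, -0.8, 7.8]
gripper_width: 0.0105
```

Contact. Release and go up.

Call:
{"method": "apply_moves", "body": {"increments": [[0.7,0,0,-1,0],[0.7,0,0,-1,0],[0.7,0,0,-1,0]]}}

```text
time: 36.65
tcp_pos: [0.351, 0.3087, 0.0263]
tcp_rot: [-0.313, 0.95, 0.008, 0.004]
ft_force: [-1.1, 0.6, 0.3]
gripper_width: 0.0255
```

Call:
{"method": "apply_moves", "body": {"increments": [[0.7,0,0,-20,0],[0.7,5,0,-70,0],[0.7,20,0,-130,0],[0.7,40,-10,-190,0],[0.7,50,-20,-240,0]]}}

```text
time: 37.28
tcp_pos: [0.3218, 0.2581, 0.2678]
tcp_rot: [-0.313, 0.95, 0.009, 0.005]
ft_force: [1.0, 0.3, 0.1]
gripper_width: 0.0255
```

Run:
```python
from pr import *
state();C,im=shot("wrist","w20",k=1.5);show(im,"w20c",(200,120,330,300),4);print(shift((.52,.04,.30),184.5))
```

```text
t 37.27 tcp [0.3218 0.2581 0.2678] toolx deg -143.54 F [1.  0.3 0.1] w 0.0255 q6 -1.68
(array([ -29. , -291.6,  -26.7]), np.float64(31.9))
```

View pics/w20.png

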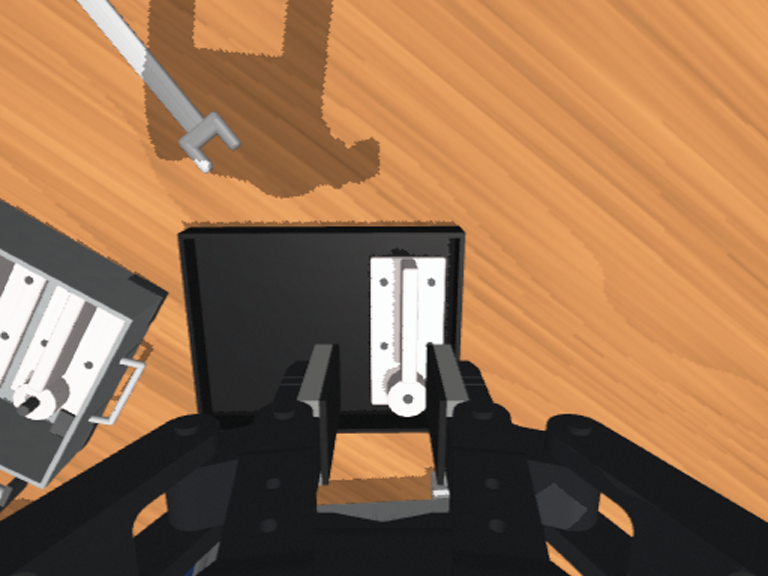

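View pics/w20c.png

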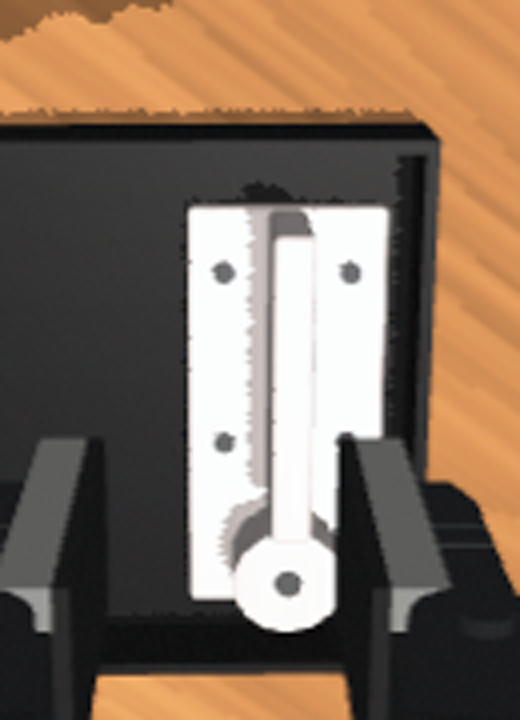

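Call:
{"method": "apply_moves", "body": {"increments": [[0.7,-6,-58,-5,6],[0.7,-12,-116,-10,13],[0.7,-18,-175,-16,20],[0.7,-24,-235,-22,27],[0.7,-29,-291,-27,32]]}}

```text
time: 37.95
tcp_pos: [0.5209, 0.0387, 0.3001]
tcp_rot: [-0.036, 0.999, 0.012, 0.008]
ft_force: [-0.1, 0.8, 0.3]
gripper_width: 0.0254
```

Call:
{"method": "apply_moves", "body": {"increments": [[0.7,0,0,0,0]]}}

```text
time: 38.08
tcp_pos: [0.5228, 0.0357, 0.2985]
tcp_rot: [-0.034, 0.999, 0.012, 0.007]
ft_force: [-0.4, 0.8, 0.4]
gripper_width: 0.0254
```

Run:
```python
from pr import *
state();C,im=shot("wrist","w21",k=1.5);show(im,"w21c",(130,90,400,290),2.9)
```

```text
t 38.08 tcp [0.5228 0.0357 0.2985] toolx deg -176.14 F [-0.4  0.8  0.4] w 0.0254 q6 -1.69
```

View pics/w21c.png

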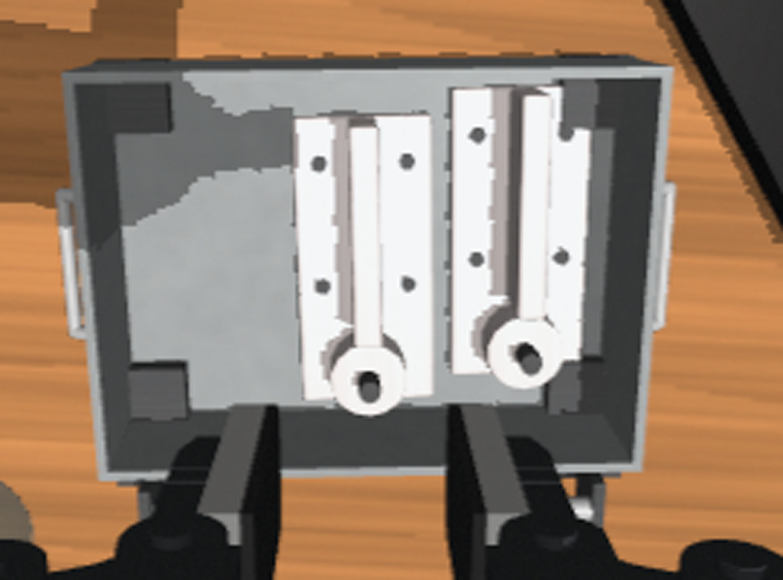

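Run:
```python
from br import *
C,im=load("w21"); 
for nm,pp in [("M",[(319,163),(407,161),(323,286),(407,284)]),("R",[(477,135),(566,133),(477,260),(561,257)])]:
    q=[(130+x/2.9-.3,90+y/2.9-.3) for x,y in pp]
    m,a,L,w=fit(C,q,.005); u=np.array([np.cos(np.radians(a)),np.sin(np.radians(a))]); g=m-.038*u
    print(nm,m.round(4),a.round(1),L.round(4),w.round(4),"grip",g.round(4),shift((*g,.10),a+180),shift((*g,.0225),a+180))
```

```text
M [0.5668 0.0461] 4.8 0.0549 0.0377 grip [0.5289 0.0429] (array([ -4.5,   0.5, 198.8]), np.float64(-0.8)) (array([ -3.3,  -1.4, 276.3]), np.float64(-0.8))
R [0.5505 0.1132] 5.3 0.0549 0.0381 grip [0.5126 0.1097] (array([  7.1,  68.2, 200.3]), np.float64(-1.3)) (array([  8.3,  66.3, 277.8]), np.float64(-1.3))
```

Call:
{"method": "apply_moves", "body": {"increments": [[0.7,-3,1,50,-0.8],[0.7,-4,0.5,105,-0.8],[0.7,-4,0,160,-0.8],[0.7,-4,0,205,-0.8],[0.7,-4,-0.5,225,-0.8]]}}

```text
time: 38.75
tcp_pos: [0.5257, 0.0443, 0.0702]
tcp_rot: [-0.043, 0.999, 0.013, 0.004]
ft_force: [0.8, 0.2, 0.3]
gripper_width: 0.0259
```

Run:
```python
from br import *
state();print(shift((.5289,.0429,.0225),184.8))
```

```text
t 38.75 tcp [0.5257 0.0443 0.0702] toolx deg -175.06 F [0.8 0.2 0.3] w 0.0259 q6 -1.7
(array([-2.6, -2.8, 47.7]), np.float64(0.1))
```

Call:
{"method": "apply_moves", "body": {"increments": [[0.7,-2.5,-2,15,0],[0.7,-2.5,-2.5,35,0],[0.7,-2.5,-2.5,47,0],[0.7,-2.5,-2.5,47,0]]}}

```text
time: 39.25
tcp_pos: [0.5281, 0.0436, 0.0225]
tcp_rot: [-0.043, 0.999, 0.013, 0.004]
ft_force: [-0.7, -0.0, 0.1]
gripper_width: 0.0256
```

Call:
{"method": "apply_moves", "body": {"increments": [[1,0,0,0,0],[1,0,0,0,0],[1,0,0,0,0],[1,0,0,0,0]]}}

```text
time: 39.75
tcp_pos: [0.529, 0.0435, 0.024]
tcp_rot: [-0.043, 0.999, 0.013, 0.005]
ft_force: [-2.0, -0.0, 6.1]
gripper_width: 0.0111
```

Run:
```python
from br import *
o=state();a=np.radians(4.9);u=np.array([np.cos(a),np.sin(a)]);d=np.array([.5668,.0461])-o["tcp_pos"][:2];print("mid ahead of tcp",d@u,d@np.array([-u[1],u[0]]))
```

```text
t 39.75 tcp [0.529  0.0435 0.024 ] toolx deg -175.03 F [-2.  -0.   6.1] w 0.0111 q6 -1.71
mid ahead of tcp 0.037920918969243385 -0.0006426168640188651
```

Call:
{"method": "apply_moves", "body": {"increments": [[1,0,0,-20,0],[1,0,0,-60,0],[1,0,0,-100,0],[1,0,0,-130,0],[1,0,0,-130,0]]}}

```text
time: 40.38
tcp_pos: [0.5293, 0.0401, 0.156]
tcp_rot: [-0.043, 0.999, 0.013, 0.007]
ft_force: [0.2, 0.1, -4.0]
gripper_width: 0.0108
```

Run:
```python
from br import *
o=state();print(shift((*P(-.170,0),.15),150.1))
```

```text
t 40.38 tcp [0.5293 0.0401 0.156 ] toolx deg -175.03 F [ 0.2  0.1 -4. ] w 0.0108 q6 -1.71
(array([  90.6, -222.3,   -0.9]), np.float64(34.9))
```

Call:
{"method": "apply_moves", "body": {"increments": [[1,22,-40,0,5],[1,44,-88,0,13],[1,66,-136,0,21],[1,82,-182,0,29],[1,91,-222,0,35]]}}

```text
time: 41.0
tcp_pos: [0.4557, -0.1896, 0.1458]
tcp_rot: [0.261, 0.965, 0.015, 0.001]
ft_force: [0.6, 0.4, -3.4]
gripper_width: 0.011
```

Call:
{"method": "apply_moves", "body": {"increments": [[1,0,0,0,0],[1,0,0,0,0]]}}

```text
time: 41.25
tcp_pos: [0.4544, -0.1886, 0.143]
tcp_rot: [0.261, 0.965, 0.016, -0.002]
ft_force: [0.0, -0.1, -3.9]
gripper_width: 0.0107
```

Run:
```python
from br import *
o=state();print(inP(o["tcp_pos"]),shift((*P(-.165,0),.065),150.1))
```

```text
t 41.25 tcp [ 0.4544 -0.1886  0.143 ] toolx deg 149.72 F [ 0.  -0.1 -3.9] w 0.0107 q6 -1.57
(np.float64(-0.1737), np.float64(-0.0015)) (array([-9.6, -0.8, 77.9]), np.float64(-0.4))
```

Call:
{"method": "apply_moves", "body": {"increments": [[1,-3,-1,15,-0.4],[1,-6,-1,35,-0.4],[1,-9,-1,55,-0.4],[1,-9,-1,70,-0.4],[1,-9,-1,76,-0.4]]}}

```text
time: 41.88
tcp_pos: [0.4612, -0.1904, 0.065]
tcp_rot: [0.257, 0.966, 0.017, -0.003]
ft_force: [1.0, -0.1, -3.1]
gripper_width: 0.0103
```

Call:
{"method": "apply_moves", "body": {"increments": [[1,0,0,3,0],[1,0,0,5.5,0],[1,0,0,6.5,0]]}}

```text
time: 42.25
tcp_pos: [0.462, -0.1903, 0.0609]
tcp_rot: [0.257, 0.966, 0.016, -0.002]
ft_force: [-5.0, 4.0, 6.7]
gripper_width: 0.0106
```

Run:
```python
from br import *
o=state();print(inP(o["tcp_pos"]),shift((*P(-.085,0),.0606),150.1), Ro.from_quat(o["tcp_rot"]).as_matrix()[:,2].round(4))
```

```text
t 42.25 tcp [ 0.462  -0.1903  0.0609] toolx deg 150.21 F [-5.   4.   6.7] w 0.0106 q6 -1.58
(np.float64(-0.1663), np.float64(0.0009)) (array([-81.3,  -1. ,  -0.7]), np.float64(0.1)) [ 0.0042  0.0328 -0.9995]
```

Call:
{"method": "apply_moves", "body": {"increments": [[1,-12,0,-0.7,0],[1,-27,-0.5,-0.7,0],[1,-44,-0.5,-0.7,0],[1,-60,-1,-0.7,0],[1,-71,-1,-0.7,0]]}}

```text
time: 42.88
tcp_pos: [0.5243, -0.2272, 0.0613]
tcp_rot: [0.257, 0.966, 0.016, -0.002]
ft_force: [-3.0, 2.6, 2.9]
gripper_width: 0.0111
```

Run:
```python
from br import *
o=state();print(inP(o["tcp_pos"]),shift((*P(-.0855,0.0005),.0606),150.1))
```

```text
t 42.88 tcp [ 0.5243 -0.2272  0.0613] toolx deg 150.2 F [-3.   2.6  2.9] w 0.0111 q6 -1.58
(np.float64(-0.0938), np.float64(-0.0001)) (array([-8.3,  0.6,  0.6]), np.float64(0.1))
```

Call:
{"method": "apply_moves", "body": {"increments": [[1,-5,0.5,0,0],[1,-8,0.5,0,0],[1,-8,0.5,0,0]]}}

```text
time: 43.25
tcp_pos: [0.5319, -0.2311, 0.0614]
tcp_rot: [0.257, 0.966, 0.016, -0.001]
ft_force: [-0.5, -0.1, 1.0]
gripper_width: 0.0109
```

Call:
{"method": "apply_moves", "body": {"increments": [[0.7,0,0,0,0],[0.7,0,0,0,0],[0.7,0,0,0,0]]}}

```text
time: 43.62
tcp_pos: [0.5319, -0.2311, 0.0614]
tcp_rot: [0.257, 0.966, 0.016, -0.001]
ft_force: [0.5, 0.1, -0.1]
gripper_width: 0.0255
```

Call:
{"method": "apply_moves", "body": {"increments": [[0.7,0,0,-20,0],[0.7,6,0,-60,0],[0.7,25,0,-115,0],[0.7,50,0,-175,0],[0.7,75,0,-235,0]]}}

```text
time: 44.25
tcp_pos: [0.4662, -0.2016, 0.2942]
tcp_rot: [0.257, 0.966, 0.016, -0.001]
ft_force: [0.2, -0.4, 0.8]
gripper_width: 0.0258
```

Call:
{"method": "apply_moves", "body": {"increments": [[0.7,0,0,0,0]]}}

```text
time: 44.38
tcp_pos: [0.4672, -0.2021, 0.3017]
tcp_rot: [0.257, 0.966, 0.014, 0.006]
ft_force: [1.0, 0.3, -0.1]
gripper_width: 0.0256
```

Run:
```python
from br import *
o=state();print(inP(o["tcp_pos"]));C,im=shot("wrist","w22",(195,105,315,305),3.7)
print(shift((*P(-.098,-.105),.36),150.1))
```

```text
t 44.38 tcp [ 0.4672 -0.2021  0.3017] toolx deg 150.21 F [ 1.   0.3 -0.1] w 0.0256 q6 -1.58
(np.float64(-0.1559), np.float64(-0.0068))
(array([-58. , -96.4, -64.7]), np.float64(0.1))
```

View pics/w22.png

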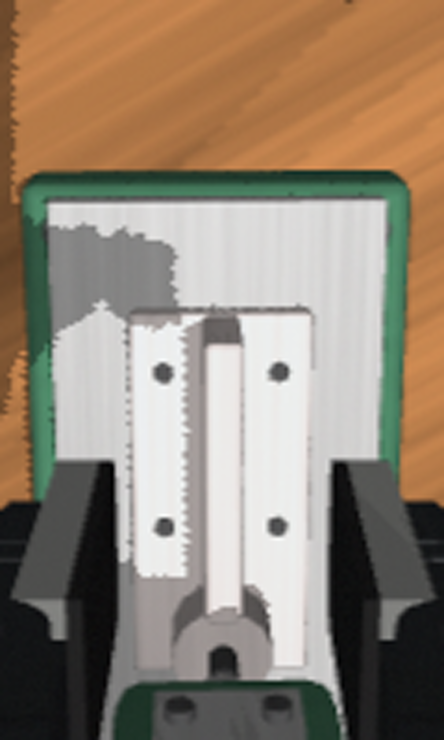

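Run:
```python
from br import *
C,im=load("w22"); q=[(195+x/3.7-.3,105+y/3.7-.3) for x,y in [(163.5,372.5),(279,372),(165,527),(277.5,526.5)]]
m,a,L,w=fit(C,q,.04);u=np.array([np.cos(np.radians(a)),np.sin(np.radians(a))]); print(inP(m),a,L,w,"boss",inP(m+.047*u))
for p in [(47,200),(386,199)]: print(inP(onz(C,(195+p[0]/3.7-.3,105+p[1]/3.7-.3),.04)))
```

```text
(np.float64(-0.047), np.float64(0.001)) -29.803416892324105 0.05495795719381468 0.03768997119662657 boss (np.float64(-0.0), np.float64(0.0011))
(np.float64(-0.1469), np.float64(-0.0545))
(np.float64(-0.1468), np.float64(0.0541))
```

Call:
{"method": "apply_moves", "body": {"increments": [[0.4,0,0,-45,0],[0.4,-15,-25,-65,0],[0.4,-38,-62,-65,0],[0.4,-58,-96,-65,0],[0.4,-58,-96,-65,0]]}}

```text
time: 45.05
tcp_pos: [0.4682, -0.318, 0.3561]
tcp_rot: [0.259, 0.966, 0.016, 0.0]
ft_force: [-0.1, 0.3, -0.7]
gripper_width: 0.051
```

Run:
```python
from br import *
o=state();print(inP(o["tcp_pos"]),shift((*P(-.0985,-.105),.271),150.1))
```

```text
t 45.05 tcp [ 0.4682 -0.318   0.3561] toolx deg 150.01 F [-0.1  0.3 -0.7] w 0.051 q6 -1.75
(np.float64(-0.0972), np.float64(-0.1068)) (array([ 0.6, -0.9, 85.1]), np.float64(-0.1))
```

Call:
{"method": "apply_moves", "body": {"increments": [[0.4,0.5,0,25,0],[0.4,0.5,-0.5,55,0],[0.4,0.5,-1,78,0],[0.4,0.5,-1,85,0],[0.4,0.5,-1,85,0]]}}

```text
time: 45.68
tcp_pos: [0.468, -0.3153, 0.2705]
tcp_rot: [0.258, 0.966, 0.017, -0.0]
ft_force: [0.5, -0.3, -0.7]
gripper_width: 0.0512
```

Call:
{"method": "apply_moves", "body": {"increments": [[1,0,0,0,0],[1,0,0,0,0],[1,0,0,0,0]]}}

```text
time: 46.05
tcp_pos: [0.4681, -0.3157, 0.2721]
tcp_rot: [0.259, 0.966, 0.016, 0.001]
ft_force: [-1.6, 0.2, 3.7]
gripper_width: 0.0274
```

```bash
python3 lev.py 0 .1 .2 .3 .4 .5
```

```text
t 46.05 tcp [ 0.4681 -0.3157  0.2721] toolx deg 150.03 F [-1.6  0.2  3.7] w 0.0274 q6 -1.75
lever -0.003 r 0.1708 py -0.1048
.1 [11.1 -0.4 13.5]
.2 [21.1 -0.8 27.3]
.3 [29.6 -1.3 42. ]
.4 [36.7 -1.8 57.4]
.5 [42.2 -2.3 73.5]
```

Call:
{"method": "apply_moves", "body": {"increments": [[1,11,-0.5,13.5,0],[1,21,-1,27,0],[1,30,-1,42,0],[1,37,-2,57,0],[1,42,-2,73,0]]}}

```text
time: 46.68
tcp_pos: [0.4319, -0.2949, 0.2042]
tcp_rot: [0.259, 0.966, 0.014, 0.004]
ft_force: [-2.6, 0.7, 14.5]
gripper_width: 0.027
```

```bash
python3 lev.py 0  .6 .7 .74 .78 .82
```

```text
t 46.67 tcp [ 0.4319 -0.2949  0.2042] toolx deg 150.03 F [-2.6  0.7 14.5] w 0.027 q6 -1.77
lever 0.469 r 0.1707 py -0.1048
.6 [ 4.9 -0.6 21.8]
.7 [ 7.2 -1.1 38.6]
.74 [ 7.6 -1.3 45.4]
.78 [ 7.8 -1.5 52.2]
.82 [ 7.7 -1.7 59. ]
```

Call:
{"method": "apply_moves", "body": {"increments": [[1,4,-0.5,16,0],[1,6,-1,31,0],[1,7,-1,45,0],[1,7.5,-1.5,54,0],[1,7.5,-1.5,58,0]]}}

```text
time: 47.3
tcp_pos: [0.4277, -0.2925, 0.1527]
tcp_rot: [0.259, 0.966, 0.012, 0.008]
ft_force: [-5.6, 4.6, 26.2]
gripper_width: 0.0269
```

```bash
python3 lev.py 0  .78 .8;python3 - <<'E'
from h import *
print(Ro.from_quat(monitor.get_obs()["tcp_rot"]).as_matrix()[:,2].round(4))
E
```

```text
t 47.3 tcp [ 0.4277 -0.2925  0.1527] toolx deg 150.01 F [-5.6  4.6 26.2] w 0.0269 q6 -1.78
lever 0.775 r 0.167 py -0.1048
.78 [3.  0.  0.8]
.8 [ 3.  -0.1  4.2]
[ 0.0226  0.0195 -0.9996]
```

Call:
{"method": "apply_moves", "body": {"increments": [[1,0,0,6,0],[1,0,0,6,0]]}}

```text
time: 47.55
tcp_pos: [0.4279, -0.2926, 0.1531]
tcp_rot: [0.259, 0.966, 0.011, 0.01]
ft_force: [-10.2, 7.2, 22.0]
gripper_width: 0.0271
```

```bash
python3 lev.py 0  .6 .5 .4 .3 .2 .1 0
```

```text
t 47.55 tcp [ 0.4279 -0.2926  0.1531] toolx deg 149.99 F [-10.2   7.2  22. ] w 0.0271 q6 -1.78
lever 0.773 r 0.1668 py -0.1049
.6 [ -0.2   0.7 -29.2]
.5 [ -4.3   1.2 -45.7]
.4 [-10.1   1.6 -61.7]
.3 [-17.5   2.1 -77. ]
.2 [-26.4   2.5 -91.4]
.1 [ -36.7    2.9 -105. ]
0 [ -48.2    3.2 -117.4]
```

Hard stop; guide it back up.

Call:
{"method": "apply_moves", "body": {"increments": [[1,2,0,-16,0],[1,0,0.5,-30,0],[1,-4,1,-46,0],[1,-10,1.5,-62,0],[1,-17.5,2,-77,0]]}}

```text
time: 48.18
tcp_pos: [0.4406, -0.2998, 0.2309]
tcp_rot: [0.259, 0.966, 0.012, 0.008]
ft_force: [-1.7, 0.8, -0.3]
gripper_width: 0.0267
```

```bash
python3 lev.py 0  .2 .1 0
```

```text
t 48.17 tcp [ 0.4406 -0.2998  0.2309] toolx deg 149.94 F [-1.7  0.8 -0.3] w 0.0267 q6 -1.76
lever 0.302 r 0.172 py -0.1047
.2 [-10.7   0.5 -14. ]
.1 [-20.9   0.9 -27.6]
0 [-32.4   1.2 -40.1]
```

Call:
{"method": "apply_moves", "body": {"increments": [[1,-10.5,0.5,-14,0],[1,-21,1,-27.5,0],[1,-32,1,-40,0],[1,-34,1,-43,0],[1,-34,1,-43,0]]}}

```text
time: 48.8
tcp_pos: [0.4663, -0.3145, 0.2689]
tcp_rot: [0.259, 0.966, 0.015, -0.0]
ft_force: [-6.5, 3.6, -9.4]
gripper_width: 0.027
```

```bash
python3 lev.py 0  0;python3 - <<'E'
from h import *
print(Ro.from_quat(monitor.get_obs()["tcp_rot"]).as_matrix()[:,2].round(4))
E
```

```text
t 48.8 tcp [ 0.4663 -0.3145  0.2689] toolx deg 149.94 F [-6.5  3.6 -9.4] w 0.027 q6 -1.75
lever 0.019 r 0.1701 py -0.1047
0 [-2.4  0.1 -2.3]
[ 0.0079  0.0297 -0.9995]
```

Call:
{"method": "apply_moves", "body": {"increments": [[0.6,0,0,2,0],[0.4,0,0,2,0],[0.4,0,0,2,0],[0.4,0,0,-30,0],[0.4,0,0,-85,0]]}}

```text
time: 49.42
tcp_pos: [0.4652, -0.3166, 0.353]
tcp_rot: [0.259, 0.966, 0.016, -0.002]
ft_force: [0.3, -0.4, 0.4]
gripper_width: 0.051
```

Run:
```python
from br import *
o=state();print(inP(o["tcp_pos"]),shift((*P(-.16,0),.33),150.1))
```

```text
t 49.42 tcp [ 0.4652 -0.3166  0.353 ] toolx deg 149.94 F [ 0.3 -0.4  0.4] w 0.051 q6 -1.75
(np.float64(-0.1005), np.float64(-0.1071)) (array([ 59.5, 106.1,  27. ]), np.float64(-0.2))
```

Call:
{"method": "apply_moves", "body": {"increments": [[0.7,18,35,-10,0],[0.7,38,70,-5,0],[0.7,59,106,10,0],[0.7,59,106,26,0],[0.7,59,106,26,0]]}}

```text
time: 50.05
tcp_pos: [0.467, -0.1947, 0.3299]
tcp_rot: [0.259, 0.966, 0.016, -0.003]
ft_force: [1.2, 0.1, -0.1]
gripper_width: 0.0256
```

Call:
{"method": "apply_moves", "body": {"increments": [[0.7,0,0,0,0]]}}

```text
time: 50.18
tcp_pos: [0.4672, -0.1957, 0.3302]
tcp_rot: [0.26, 0.965, 0.016, -0.002]
ft_force: [1.3, 0.5, 0.0]
gripper_width: 0.026
```

Run:
```python
from br import *
o=state();print(inP(o["tcp_pos"]));C,im=shot("wrist","w23",(195,105,315,305),3.7)
print(shift((*P(-.085,0.0008),.060),150.1))
```

```text
t 50.17 tcp [ 0.4672 -0.1957  0.3302] toolx deg 149.86 F [1.3 0.5 0. ] w 0.026 q6 -1.56
(np.float64(-0.1591), np.float64(-0.0013))
(array([-77.6,  -5.5, 269.1]), np.float64(-0.2))
```

View pics/w23.png

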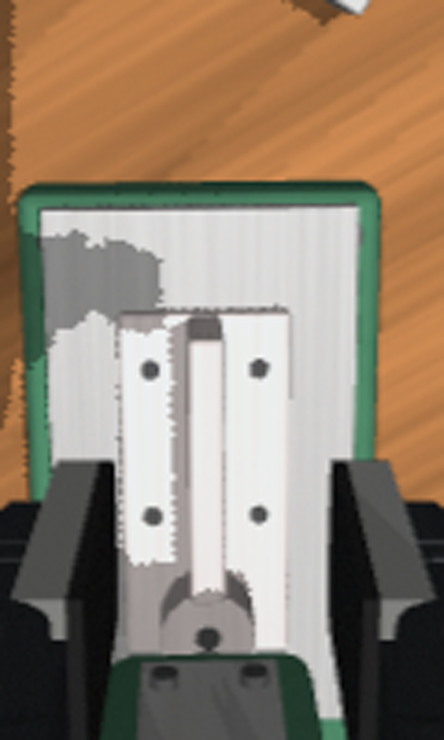

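Run:
```python
from br import *
C,im=load("w23"); q=[(195+x/3.7-.3,105+y/3.7-.3) for x,y in [(150,370),(259,369),(152,515.5),(258.5,514.5)]]
m,a,L,w=fit(C,q,.04);u=np.array([np.cos(np.radians(a)),np.sin(np.radians(a))]); print(inP(m),a,L,w); g=m-.038*u;print(inP(g),shift((*g,.06),a+180))
```

```text
(np.float64(-0.0469), np.float64(0.0007)) -30.090341991044088 0.05469694592495416 0.03796827126439815
(np.float64(-0.0849), np.float64(0.0008)) (array([-77.7,  -5.5, 269.1]), np.float64(-0.1))
```

Call:
{"method": "apply_moves", "body": {"increments": [[0.7,-15,-1,45,0],[0.7,-35,-2,95,0],[0.7,-55,-4,145,0],[0.7,-75,-5,185,0],[0.7,-78,-5.5,210,0]]}}

```text
time: 50.85
tcp_pos: [0.5325, -0.2341, 0.1161]
tcp_rot: [0.261, 0.965, 0.016, -0.004]
ft_force: [0.6, 1.3, -0.3]
gripper_width: 0.0258
```

Run:
```python
from br import *
o=state();print(inP(o["tcp_pos"]),shift((*P(-.085,0.0008),.060),150.0))
```

```text
t 50.85 tcp [ 0.5325 -0.2341  0.1161] toolx deg 149.76 F [ 0.6  1.3 -0.3] w 0.0258 q6 -1.57
(np.float64(-0.0833), np.float64(-0.002)) (array([ 0.8,  1.2, 56.2]), np.float64(-0.2))
```

Call:
{"method": "apply_moves", "body": {"increments": [[0.7,0.5,1.5,25,0],[0.7,0.5,1.5,48,0],[0.7,0.5,1.5,56,0],[0.7,0.5,1.5,56,0]]}}

```text
time: 51.35
tcp_pos: [0.5329, -0.2313, 0.0602]
tcp_rot: [0.261, 0.965, 0.016, -0.004]
ft_force: [0.6, -0.2, 0.5]
gripper_width: 0.0256
```

Call:
{"method": "apply_moves", "body": {"increments": [[1,0,0,0,0],[1,0,0,0,0],[1,0,0,0,0],[1,0,0,0,0]]}}

```text
time: 51.85
tcp_pos: [0.5339, -0.232, 0.062]
tcp_rot: [0.261, 0.965, 0.016, -0.002]
ft_force: [1.0, -0.4, 5.4]
gripper_width: 0.0106
```

Call:
{"method": "apply_moves", "body": {"increments": [[1,15,0,-1,0],[1,35,0,-1,0],[1,55,0,-2,0],[1,75,0,-4,0],[1,90,0,-10,0]]}}

```text
time: 52.48
tcp_pos: [0.4528, -0.1849, 0.0708]
tcp_rot: [0.261, 0.965, 0.017, -0.006]
ft_force: [0.3, -0.4, -3.2]
gripper_width: 0.011
```

Call:
{"method": "apply_moves", "body": {"increments": [[1,0,0,-30,0],[1,0,0,-70,0],[1,5,10,-110,-5],[1,10,30,-135,-12],[1,15,60,-140,-20]]}}

```text
time: 53.1
tcp_pos: [0.4697, -0.13, 0.2137]
tcp_rot: [0.088, 0.996, 0.017, -0.002]
ft_force: [0.3, -0.2, -3.3]
gripper_width: 0.0105
```

Run:
```python
from pr import *
o=state();print(shift((.40,.25,.20),216.6),Ro.from_quat(o["tcp_rot"]).as_matrix()[:,2].round(4))
```

```text
t 53.1 tcp [ 0.4697 -0.13    0.2137] toolx deg 169.89 F [ 0.3 -0.2 -3.3] w 0.0105 q6 -1.8
(array([135.2, 361.2,  26.9]), np.float64(-46.7)) [-0.0014  0.0346 -0.9994]
```

Call:
{"method": "apply_moves", "body": {"increments": [[1,25,50,0,-6],[1,50,105,2,-15],[1,75,165,4,-25],[1,98,225,6,-35],[1,117,280,8,-44]]}}

```text
time: 53.72
tcp_pos: [0.4011, 0.1676, 0.2142]
tcp_rot: [-0.294, 0.956, 0.017, 0.003]
ft_force: [1.7, -0.4, -2.9]
gripper_width: 0.0107
```

Run:
```python
from pr import *
o=state();print(shift((.388,.254,.20),216.6))
```

```text
t 53.73 tcp [0.4011 0.1676 0.2142] toolx deg -145.85 F [ 1.7 -0.4 -2.9] w 0.0107 q6 -1.92
(array([-37.5,  78.4,  17.1]), np.float64(-2.4))
```

Call:
{"method": "apply_moves", "body": {"increments": [[1,-12,25,3,-2.4],[1,-25,52,6,-2.4],[1,-37,78,10,-2.4],[1,-37,78,12,-2.4]]}}

```text
time: 54.22
tcp_pos: [0.3854, 0.2539, 0.2028]
tcp_rot: [-0.315, 0.949, 0.017, 0.0]
ft_force: [0.1, -0.8, -3.1]
gripper_width: 0.0105
```

Run:
```python
from pr import *
o=state();shot("wrist","w24",k=1.5);print(shift((.3895,.2555,.035),216.6))
```

```text
t 54.23 tcp [0.3854 0.2539 0.2028] toolx deg -143.26 F [ 0.1 -0.8 -3.1] w 0.0105 q6 -1.77
(array([ -2.7,  -5.3, 167.7]), np.float64(0.1))
```

View pics/w24.png

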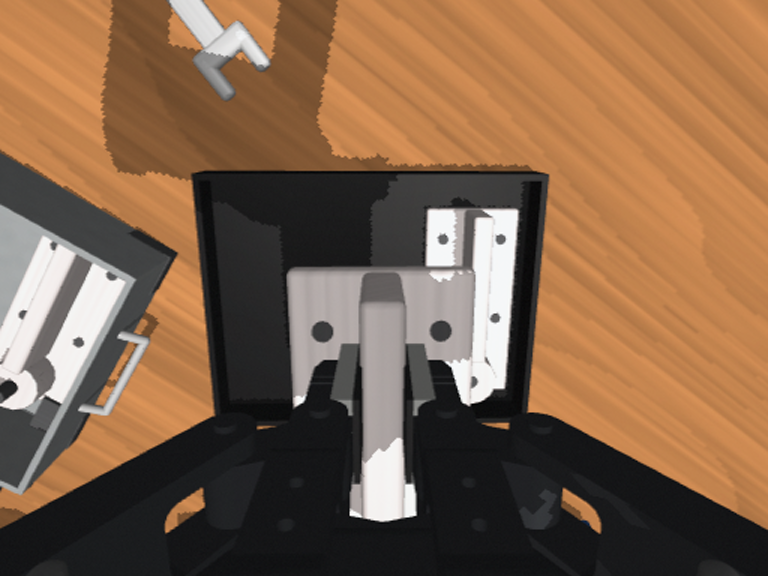

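Run:
```python
from pr import *
C,im=load("w24"); f=lambda p,z: onz(C,(p[0]/1.5-.2,p[1]/1.5-.2),z)
L,R=f((193,173),.028),f((549,173),.028); print(L,R,np.linalg.norm(R-L)); d=R-L; a=np.arctan2(d[1],d[0])-np.pi/2
u=np.array([np.cos(a),np.sin(a)]);v=np.array([-u[1],u[0]]);ctr=(R+L)[:2]/2+.085*u;print(np.degrees(a),ctr)
for p in [(443,239),(500,240),(495,318)]:
    q=f(p,.013)[:2]-ctr; print((q@u).round(4),(q@v).round(4))
o=monitor.get_obs();q=o["tcp_pos"][:2]-ctr;print("tcp",q@u,q@v)
for p in [(427,209),(518,209)]:
    q=f(p,.013)[:2]-ctr; print("edge",(q@u).round(4),(q@v).round(4))
```

```text
[0.41250901 0.14032437 0.028     ] [0.28546594 0.31125438 0.028     ] 0.2129718470075029
36.6214329468624 [0.417208   0.27649401]
-0.0417 0.0458
-0.0409 0.0833
0.0134 0.0834
tcp -0.03931306265566595 -0.0001592628765212871
edge -0.0613 0.0348
edge -0.0612 0.0937
```

Run:
```python
from pr import *
print(shift((.3891,.2538,.035),216.6),shift((.3891,.2538,.12),216.6))
```

```text
(array([ -1.4,  -6.4, 167.6]), np.float64(0.1)) (array([-2.3, -3.8, 82.7]), np.float64(0.1))
```

Call:
{"method": "apply_moves", "body": {"increments": [[1,-2,-1,20,0],[1,-2,-3,60,0],[1,-2,-4,100,0],[1,-2,-5,130,0],[1,-1.5,-6,145,0]]}}

```text
time: 54.9
tcp_pos: [0.3873, 0.2516, 0.055]
tcp_rot: [-0.314, 0.949, 0.016, -0.002]
ft_force: [-0.4, -0.2, -3.3]
gripper_width: 0.0109
```

Run:
```python
from pr import *
state();print(shift((.3891,.2538,.0265),216.6))
```

```text
t 54.9 tcp [0.3873 0.2516 0.055 ] toolx deg -143.4 F [-0.4 -0.2 -3.3] w 0.0109 q6 -1.79
(array([-2.6, -0.2, 28.5]), np.float64(0.0))
```

Call:
{"method": "apply_moves", "body": {"increments": [[1,-2.5,0,14,0],[1,-2.5,0,23,0],[1,-2.5,0,28,0],[1,-2.5,0,30,0],[1,-2.5,0,31,0]]}}

```text
time: 55.52
tcp_pos: [0.3895, 0.2544, 0.0261]
tcp_rot: [-0.314, 0.949, 0.016, -0.001]
ft_force: [-3.0, -1.4, 9.0]
gripper_width: 0.0105
```

Call:
{"method": "apply_moves", "body": {"increments": [[0.7,0,0,-1,0],[0.7,0,0,-1,0],[0.7,0,0,-1,0]]}}

```text
time: 55.9
tcp_pos: [0.3899, 0.2546, 0.0274]
tcp_rot: [-0.314, 0.949, 0.016, -0.001]
ft_force: [-0.3, 0.3, -0.3]
gripper_width: 0.0255
```

Call:
{"method": "apply_moves", "body": {"increments": [[0.7,0,0,-20,0],[0.7,5,0,-70,0],[0.7,20,-10,-130,0],[0.7,40,-20,-190,0],[0.7,50,-35,-235,0]]}}

```text
time: 56.52
tcp_pos: [0.3732, 0.1894, 0.2638]
tcp_rot: [-0.314, 0.949, 0.016, 0.001]
ft_force: [1.0, -0.1, 0.6]
gripper_width: 0.0256
```

Run:
```python
from pr import *
o=state();shot("wrist","w25",k=1.5);print(shift((.51,.09,.30),185.),Ro.from_quat(o["tcp_rot"]).as_matrix()[:,2].round(4))
```

```text
t 56.52 tcp [0.3732 0.1894 0.2638] toolx deg -143.35 F [ 1.  -0.1  0.6] w 0.0256 q6 -1.9
(array([ -49.9, -158.1,  -32.3]), np.float64(31.5)) [-0.0086  0.0305 -0.9995]
```

View pics/w25.png

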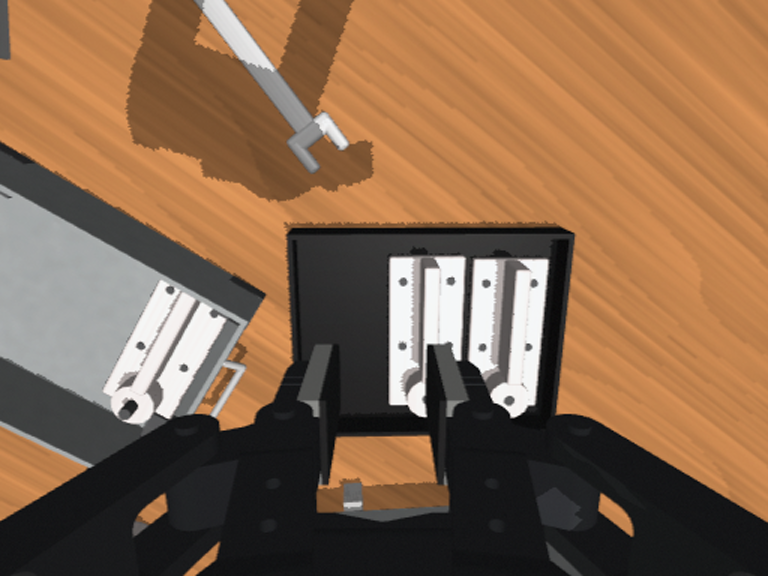

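Call:
{"method": "apply_moves", "body": {"increments": [[0.7,-12,-40,-8,8],[0.7,-25,-80,-16,16],[0.7,-38,-120,-24,24],[0.7,-50,-158,-32,31.5],[0.7,-50,-158,-32,31.5]]}}

```text
time: 57.2
tcp_pos: [0.5117, 0.0886, 0.2988]
tcp_rot: [-0.042, 0.999, 0.016, 0.002]
ft_force: [-0.5, 0.3, -0.5]
gripper_width: 0.0258
```

Call:
{"method": "apply_moves", "body": {"increments": [[0.7,0,0,0,0]]}}

```text
time: 57.32
tcp_pos: [0.5114, 0.0889, 0.2983]
tcp_rot: [-0.043, 0.999, 0.016, 0.001]
ft_force: [0.3, 0.9, -0.0]
gripper_width: 0.0257
```

Run:
```python
from pr import *
state();C,im=shot("wrist","w26",(130,90,400,290),2.9)
```

```text
t 57.33 tcp [0.5114 0.0889 0.2983] toolx deg -175.09 F [ 0.3  0.9 -0. ] w 0.0257 q6 -1.61
```

View pics/w26.png

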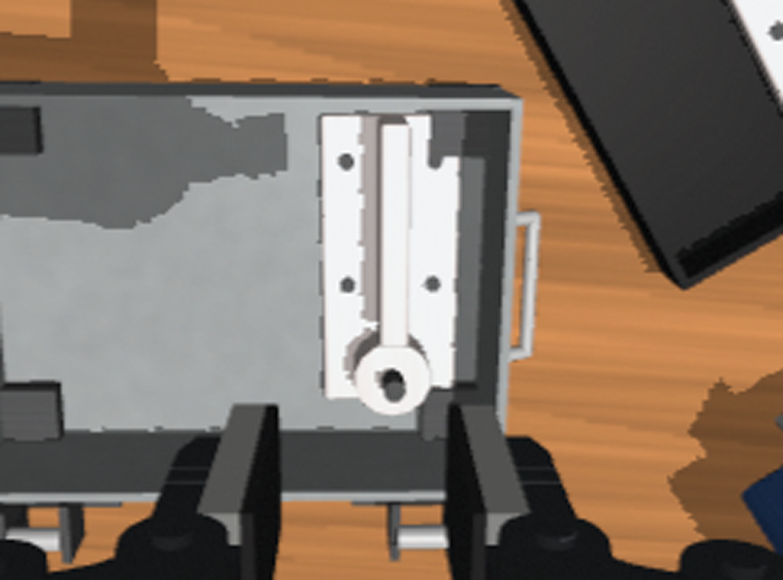

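Run:
```python
from br import *
C,im=load("w26"); q=[(130+x/2.9-.3,90+y/2.9-.3) for x,y in [(346,161.5),(435.5,160),(348,285.5),(432.5,284)]]
m,a,L,w=fit(C,q,.005); u=np.array([np.cos(np.radians(a)),np.sin(np.radians(a))]); g=m-.038*u
print(m.round(4),a.round(1),L.round(4),w.round(4),"grip",g.round(4),shift((*g,.07),a+180))
```

```text
[0.5502 0.1134] 5.1 0.0552 0.0384 grip [0.5123 0.11  ] (array([ -2. ,  13.7, 228.8]), np.float64(-0.2))
```

Call:
{"method": "apply_moves", "body": {"increments": [[0.7,-1,14,30,0],[0.7,-2,14,85,0],[0.7,-2,14,145,0],[0.7,-2,14,195,0],[0.7,-2,14,222,0]]}}

```text
time: 58.0
tcp_pos: [0.5092, 0.1109, 0.0733]
tcp_rot: [-0.044, 0.999, 0.016, -0.001]
ft_force: [-0.5, -0.0, -0.5]
gripper_width: 0.026
```

Run:
```python
from br import *
state();print(shift((.5123,.1100,.0225),185.1))
```

```text
t 58.0 tcp [0.5092 0.1109 0.0733] toolx deg -174.96 F [-0.5 -0.  -0.5] w 0.026 q6 -1.58
(array([-3.1, -2.8, 50.7]), np.float64(-0.1))
```

Call:
{"method": "apply_moves", "body": {"increments": [[0.7,-3,-2,15,0],[0.7,-3,-2.5,37,0],[0.7,-3,-3,50,0],[0.7,-3,-3,50,0]]}}

```text
time: 58.5
tcp_pos: [0.5117, 0.1099, 0.0228]
tcp_rot: [-0.044, 0.999, 0.016, -0.002]
ft_force: [0.8, 0.1, 0.1]
gripper_width: 0.0254
```

Call:
{"method": "apply_moves", "body": {"increments": [[1,0,0,0,0],[1,0,0,0,0],[1,0,0,0,0],[1,0,0,0,0]]}}

```text
time: 59.0
tcp_pos: [0.5126, 0.11, 0.0244]
tcp_rot: [-0.044, 0.999, 0.016, -0.001]
ft_force: [-2.4, -0.5, 5.6]
gripper_width: 0.0106
```

Run:
```python
from br import *
o=state();a=np.radians(5.1);u=np.array([np.cos(a),np.sin(a)]);d=np.array([.5503,.1133])-o["tcp_pos"][:2];print("mid ahead of tcp",d@u,d@np.array([-u[1],u[0]]))
```

```text
t 59.0 tcp [0.5126 0.11   0.0244] toolx deg -174.91 F [-2.4 -0.5  5.6] w 0.0106 q6 -1.59
mid ahead of tcp 0.037805310947746626 -2.2292790638027097e-05
```

Call:
{"method": "apply_moves", "body": {"increments": [[1,0,0,-20,0],[1,0,0,-60,0],[1,0,0,-100,0],[1,0,0,-130,0],[1,0,0,-130,0]]}}

```text
time: 59.62
tcp_pos: [0.5144, 0.106, 0.1564]
tcp_rot: [-0.044, 0.999, 0.016, 0.002]
ft_force: [0.4, 0.2, -3.9]
gripper_width: 0.0105
```

Run:
```python
from br import *
o=state();print(shift((*P(-.172,0),.15),150.1))
```

```text
t 59.62 tcp [0.5144 0.106  0.1564] toolx deg -174.93 F [ 0.4  0.2 -3.9] w 0.0105 q6 -1.59
(array([  83.6, -287.9,   -3.1]), np.float64(35.0))
```

Call:
{"method": "apply_moves", "body": {"increments": [[1,20,-40,0,3],[1,45,-95,0,9],[1,62,-150,0,17],[1,75,-205,0,25],[1,81,-250,-2,32]]}}

```text
time: 60.25
tcp_pos: [0.4536, -0.1513, 0.1468]
tcp_rot: [0.235, 0.972, 0.016, -0.005]
ft_force: [0.6, 0.5, -3.4]
gripper_width: 0.0111
```

Run:
```python
from br import *
o=state();print(inP(o["tcp_pos"]),shift((*P(-.170,0),.145),150.1))
```

```text
t 60.25 tcp [ 0.4536 -0.1513  0.1468] toolx deg 152.78 F [ 0.6  0.5 -3.4] w 0.0111 q6 -1.56
(np.float64(-0.193), np.float64(0.0305)) (array([-21.6, -31.5,   0.5]), np.float64(2.7))
```

Call:
{"method": "apply_moves", "body": {"increments": [[1,-7,-15,0,2.7],[1,-18,-32,0,2.7],[1,-21,-32,20,2.7],[1,-21,-32,45,2.7],[1,-21,-32,65,2.7]]}}

```text
time: 60.88
tcp_pos: [0.4571, -0.186, 0.0784]
tcp_rot: [0.257, 0.966, 0.017, -0.007]
ft_force: [-0.3, 1.0, -3.4]
gripper_width: 0.0109
```

Run:
```python
from br import *
o=state();print(inP(o["tcp_pos"]),shift((*P(-.167,0),.0605),150.1))
```

```text
t 60.88 tcp [ 0.4571 -0.186   0.0784] toolx deg 150.23 F [-0.3  1.  -3.4] w 0.0109 q6 -1.58
(np.float64(-0.1726), np.float64(0.0021)) (array([-6. , -2.6, 17.7]), np.float64(0.1))
```

Call:
{"method": "apply_moves", "body": {"increments": [[1,-4,-2,8,0],[1,-6,-2.5,13,0],[1,-6,-2.5,16,0],[1,-6,-2.5,18,0],[1,-6,-2.5,19,0]]}}

```text
time: 61.5
tcp_pos: [0.4615, -0.1905, 0.061]
tcp_rot: [0.257, 0.966, 0.017, -0.006]
ft_force: [-4.2, 4.0, 5.3]
gripper_width: 0.0108
```

Run:
```python
from br import *
o=state();print(inP(o["tcp_pos"]),shift((*P(-.0850,0),.0608),150.1))
```

```text
t 61.5 tcp [ 0.4615 -0.1905  0.061 ] toolx deg 150.25 F [-4.2  4.   5.3] w 0.0108 q6 -1.58
(np.float64(-0.1666), np.float64(0.0004)) (array([-81.6,  -0.6,  -1.5]), np.float64(0.1))
```

Call:
{"method": "apply_moves", "body": {"increments": [[1,-12,0,-0.5,0],[1,-27,-0.5,-0.8,0],[1,-44,-0.5,-1.1,0],[1,-60,-0.5,-1.3,0],[1,-71,-0.5,-1.5,0]]}}

```text
time: 62.12
tcp_pos: [0.5239, -0.227, 0.0614]
tcp_rot: [0.257, 0.966, 0.017, -0.006]
ft_force: [-3.4, 1.7, 1.3]
gripper_width: 0.0105
```

Run:
```python
from br import *
o=state();print(inP(o["tcp_pos"]),shift((*P(-.0850,0),.0608),150.1))
```

```text
t 62.12 tcp [ 0.5239 -0.227   0.0614] toolx deg 150.23 F [-3.4  1.7  1.3] w 0.0105 q6 -1.58
(np.float64(-0.0943), np.float64(-0.0001)) (array([-9.3,  0. ,  0.4]), np.float64(0.1))
```

Call:
{"method": "apply_moves", "body": {"increments": [[1,-5,0,0,0],[1,-9,0,0,0],[1,-9,0,0,0]]}}

```text
time: 62.5
tcp_pos: [0.5322, -0.2318, 0.0614]
tcp_rot: [0.257, 0.966, 0.016, -0.005]
ft_force: [-1.0, 0.3, -0.8]
gripper_width: 0.0104
```

Call:
{"method": "apply_moves", "body": {"increments": [[0.7,0,0,0,0],[0.7,0,0,0,0],[0.7,0,0,0,0]]}}

```text
time: 62.88
tcp_pos: [0.5323, -0.2318, 0.0615]
tcp_rot: [0.257, 0.966, 0.016, -0.005]
ft_force: [-0.0, -0.2, -0.2]
gripper_width: 0.0256
```

Call:
{"method": "apply_moves", "body": {"increments": [[0.7,0,0,-20,0],[0.7,6,0,-60,0],[0.7,25,0,-115,0],[0.7,50,0,-175,0],[0.7,75,0,-235,0]]}}

```text
time: 63.5
tcp_pos: [0.4683, -0.203, 0.2949]
tcp_rot: [0.257, 0.966, 0.016, -0.005]
ft_force: [1.1, -0.5, 0.4]
gripper_width: 0.0258
```

Call:
{"method": "apply_moves", "body": {"increments": [[0.7,0,0,0,0]]}}

```text
time: 63.62
tcp_pos: [0.4693, -0.2035, 0.3025]
tcp_rot: [0.257, 0.966, 0.014, 0.002]
ft_force: [1.4, 0.1, -0.5]
gripper_width: 0.0257
```

Run:
```python
from br import *
o=state();print(inP(o["tcp_pos"]));C,im=shot("wrist","w27",(195,105,315,305),3.7)
print(shift((*P(-.098,-.105),.36),150.1))
```

```text
t 63.62 tcp [ 0.4693 -0.2035  0.3025] toolx deg 150.25 F [ 1.4  0.1 -0.5] w 0.0257 q6 -1.58
(np.float64(-0.1534), np.float64(-0.0069))
(array([-55. , -96.4, -64.3]), np.float64(0.1))
```

View pics/w27.png

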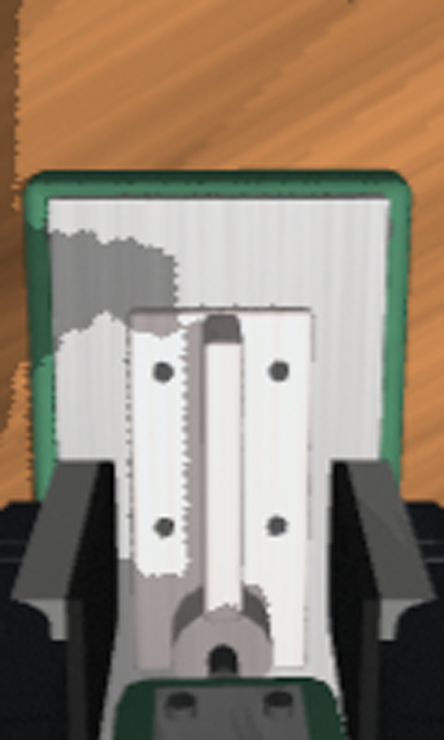

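Practically identical position to the previous one. On to the lever.

Call:
{"method": "apply_moves", "body": {"increments": [[0.4,0,0,-45,0],[0.4,-14,-25,-64,0],[0.4,-36,-62,-64,0],[0.4,-55,-96,-64,0],[0.4,-55,-96,-64,0]]}}

```text
time: 64.3
tcp_pos: [0.4681, -0.318, 0.3556]
tcp_rot: [0.259, 0.966, 0.016, -0.004]
ft_force: [0.0, 1.1, -0.0]
gripper_width: 0.0515
```

Run:
```python
from br import *
o=state();print(inP(o["tcp_pos"]),shift((*P(-.0985,-.105),.271),150.1))
```

```text
t 64.3 tcp [ 0.4681 -0.318   0.3556] toolx deg 150.04 F [ 0.   1.1 -0. ] w 0.0515 q6 -1.75
(np.float64(-0.0972), np.float64(-0.1068)) (array([-0. , -0.7, 84.7]), np.float64(-0.1))
```

Call:
{"method": "apply_moves", "body": {"increments": [[0.4,0,0,25,0],[0.4,0,-0.5,55,0],[0.4,0,-0.7,78,0],[0.4,0,-0.7,85,0],[0.4,0,-0.7,85,0]]}}

```text
time: 64.92
tcp_pos: [0.468, -0.3151, 0.2701]
tcp_rot: [0.258, 0.966, 0.017, -0.004]
ft_force: [0.4, -0.6, 0.4]
gripper_width: 0.051
```

Call:
{"method": "apply_moves", "body": {"increments": [[1,0,0,0,0],[1,0,0,0,0],[1,0,0,0,0]]}}

```text
time: 65.3
tcp_pos: [0.468, -0.3156, 0.2716]
tcp_rot: [0.258, 0.966, 0.016, -0.003]
ft_force: [-1.8, -0.7, 3.2]
gripper_width: 0.027
```

```bash
python3 lev.py 0 .1 .2 .3 .4 .5
```

```text
t 65.3 tcp [ 0.468  -0.3156  0.2716] toolx deg 150.06 F [-1.8 -0.7  3.2] w 0.027 q6 -1.75
lever -0.0 r 0.1706 py -0.1048
.1 [10.8 -0.4 13.2]
.2 [20.7 -0.8 27. ]
.3 [29.2 -1.2 41.7]
.4 [36.1 -1.7 57.2]
.5 [41.5 -2.2 73.3]
```

Call:
{"method": "apply_moves", "body": {"increments": [[1,11,-0.5,13,0],[1,21,-1,27,0],[1,29,-1,42,0],[1,36,-1.5,57,0],[1,41.5,-2,73,0]]}}

```text
time: 65.92
tcp_pos: [0.4324, -0.2952, 0.204]
tcp_rot: [0.258, 0.966, 0.014, 0.001]
ft_force: [-1.9, 0.3, 14.4]
gripper_width: 0.0269
```

```bash
python3 lev.py 0  .6 .7 .74 .78 .82
```

```text
t 65.92 tcp [ 0.4324 -0.2952  0.204 ] toolx deg 150.06 F [-1.9  0.3 14.4] w 0.0269 q6 -1.77
lever 0.468 r 0.1701 py -0.1048
.6 [ 5.3 -0.6 21.7]
.7 [ 7.5 -1.1 38.5]
.74 [ 7.9 -1.3 45.3]
.78 [ 8.1 -1.4 52.1]
.82 [ 7.9 -1.6 58.9]
```

Call:
{"method": "apply_moves", "body": {"increments": [[1,4,-0.5,16,0],[1,6.5,-1,31,0],[1,7.5,-1,45,0],[1,8,-1.5,54,0],[1,8,-1.5,58,0]]}}

```text
time: 66.55
tcp_pos: [0.4279, -0.2926, 0.1524]
tcp_rot: [0.258, 0.966, 0.013, 0.006]
ft_force: [-4.4, 2.5, 26.0]
gripper_width: 0.0274
```

Call:
{"method": "apply_moves", "body": {"increments": [[1,0,0,6,0],[1,0,0,6,0]]}}

```text
time: 66.8
tcp_pos: [0.4281, -0.2927, 0.1527]
tcp_rot: [0.258, 0.966, 0.012, 0.008]
ft_force: [-10.2, 5.7, 21.5]
gripper_width: 0.0272
```

```bash
python3 lev.py 0  .6 .5 .4 .3 .2 .1 0
```

```text
t 66.8 tcp [ 0.4281 -0.2927  0.1527] toolx deg 150.11 F [-10.2   5.7  21.5] w 0.0272 q6 -1.78
lever 0.775 r 0.1666 py -0.1048
.6 [  0.2   0.8 -29.6]
.5 [ -3.9   1.2 -46.1]
.4 [ -9.6   1.6 -62.1]
.3 [-17.    2.  -77.4]
.2 [-25.8   2.4 -91.9]
.1 [ -36.     2.8 -105.5]
0 [ -47.5    3.1 -118. ]
```

Same hard stop. Back up.

Call:
{"method": "apply_moves", "body": {"increments": [[1,2,0,-16,0],[1,0,0.5,-30,0],[1,-4,1,-46,0],[1,-10,1.5,-62,0],[1,-17,2,-77,0]]}}

```text
time: 67.42
tcp_pos: [0.4404, -0.2997, 0.2305]
tcp_rot: [0.258, 0.966, 0.012, 0.005]
ft_force: [-2.7, 0.8, 0.5]
gripper_width: 0.0273
```

```bash
python3 lev.py 0  .2 .1 0
```

```text
t 67.42 tcp [ 0.4404 -0.2997  0.2305] toolx deg 150.09 F [-2.7  0.8  0.5] w 0.0273 q6 -1.77
lever 0.305 r 0.172 py -0.1048
.2 [-10.8   0.3 -14.4]
.1 [-21.    0.7 -28. ]
0 [-32.4   1.  -40.6]
```

Call:
{"method": "apply_moves", "body": {"increments": [[1,-10.5,0.5,-14,0],[1,-21,0.5,-28,0],[1,-32,1,-40,0],[1,-34,1,-43,0],[1,-34,1,-43,0]]}}

```text
time: 68.05
tcp_pos: [0.4654, -0.314, 0.2681]
tcp_rot: [0.258, 0.966, 0.016, -0.004]
ft_force: [-8.5, 4.2, -8.8]
gripper_width: 0.0268
```

Call:
{"method": "apply_moves", "body": {"increments": [[0.6,0,0,2,0],[0.4,0,0,2,0],[0.4,0,0,2,0],[0.4,0,0,-30,0],[0.4,0,0,-85,0]]}}

```text
time: 68.68
tcp_pos: [0.465, -0.3163, 0.3522]
tcp_rot: [0.258, 0.966, 0.017, -0.006]
ft_force: [0.6, -0.1, -0.2]
gripper_width: 0.0511
```

Run:
```python
from br import *
o=state();print(inP(o["tcp_pos"]),shift((*P(-.16,0),.33),150.1))
```

```text
t 68.67 tcp [ 0.465  -0.3163  0.3522] toolx deg 150.08 F [ 0.6 -0.1 -0.2] w 0.0511 q6 -1.75
(np.float64(-0.1008), np.float64(-0.1069)) (array([ 58.8, 106.2,  26.6]), np.float64(-0.0))
```

Call:
{"method": "apply_moves", "body": {"increments": [[0.7,18,35,-10,0],[0.7,38,70,-5,0],[0.7,59,106,10,0],[0.7,59,106,26,0],[0.7,59,106,26,0]]}}

```text
time: 69.3
tcp_pos: [0.4664, -0.1943, 0.3295]
tcp_rot: [0.258, 0.966, 0.017, -0.007]
ft_force: [-0.6, -0.6, 0.1]
gripper_width: 0.0257
```

Call:
{"method": "apply_moves", "body": {"increments": [[0.7,0,0,0,0]]}}

```text
time: 69.42
tcp_pos: [0.4666, -0.1953, 0.3298]
tcp_rot: [0.259, 0.966, 0.017, -0.006]
ft_force: [0.4, 1.1, 0.2]
gripper_width: 0.0255
```

Run:
```python
from br import *
o=state();print(inP(o["tcp_pos"]));C,im=shot("wrist","w28",(195,105,315,305),3.7)
print(shift((*P(-.085,0.0008),.060),150.1))
```

```text
t 69.42 tcp [ 0.4666 -0.1953  0.3298] toolx deg 150.01 F [0.4 1.1 0.2] w 0.0255 q6 -1.56
(np.float64(-0.1598), np.float64(-0.0012))
(array([-80.4,  -5.5, 268. ]), np.float64(-0.1))
```

View pics/w28.png

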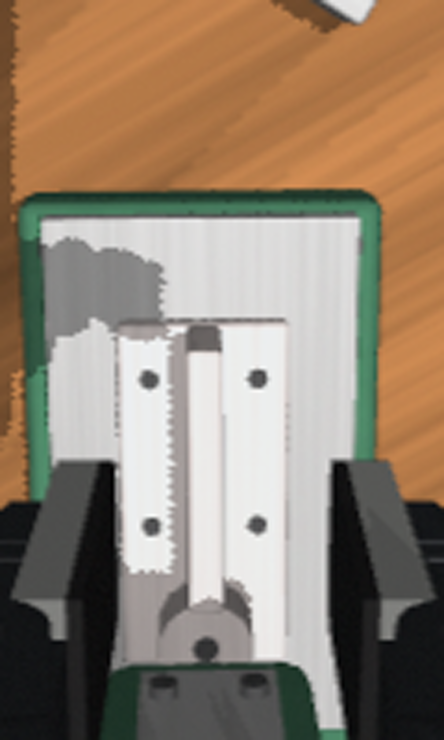

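Pin flush (dark dot at boss centre, (206,649)); bracket where left. Regrip.

Call:
{"method": "apply_moves", "body": {"increments": [[0.7,-15,-1,45,0],[0.7,-35,-2,95,0],[0.7,-55,-4,145,0],[0.7,-76,-5,185,0],[0.7,-80,-5.5,210,0]]}}

```text
time: 70.1
tcp_pos: [0.5322, -0.2339, 0.1151]
tcp_rot: [0.26, 0.965, 0.017, -0.008]
ft_force: [-0.2, -0.2, -0.2]
gripper_width: 0.0257
```

Run:
```python
from br import *
C,im=load("w28"); q=[(195+x/3.7-.3,105+y/3.7-.3) for x,y in [(149,379),(258,378),(151,526),(257.5,525)]]
m,a,L,w=fit(C,q,.04);u=np.array([np.cos(np.radians(a)),np.sin(np.radians(a))]); print(inP(m),a,L,w); g=m-.038*u
o=state();print(inP(o["tcp_pos"]),inP(g),shift((*g,.060),150.0))
```

```text
(np.float64(-0.0469), np.float64(0.0004)) -29.966894252921954 0.05516950965033601 0.0379513097832753
t 70.1 tcp [ 0.5322 -0.2339  0.1151] toolx deg 149.9 F [-0.2 -0.2 -0.2] w 0.0257 q6 -1.58
(np.float64(-0.0837), np.float64(-0.0019)) (np.float64(-0.0849), np.float64(0.0004)) (array([-0.1,  0.8, 55.1]), np.float64(-0.1))
```

Call:
{"method": "apply_moves", "body": {"increments": [[0.7,0,1,25,0],[0.7,0,1,47,0],[0.7,0,1,55,0],[0.7,0,1,55,0]]}}

```text
time: 70.6
tcp_pos: [0.5324, -0.2315, 0.0601]
tcp_rot: [0.26, 0.965, 0.017, -0.008]
ft_force: [-0.3, -0.1, 0.3]
gripper_width: 0.0254
```

Call:
{"method": "apply_moves", "body": {"increments": [[1,0,0,0,0],[1,0,0,0,0],[1,0,0,0,0],[1,0,0,0,0]]}}

```text
time: 71.1
tcp_pos: [0.5334, -0.2322, 0.0619]
tcp_rot: [0.26, 0.965, 0.016, -0.006]
ft_force: [0.6, -0.5, 5.5]
gripper_width: 0.0108
```

Call:
{"method": "apply_moves", "body": {"increments": [[1,15,0,-1,0],[1,35,0,0,0],[1,55,0,0,0],[1,75,0,-3,0],[1,90,0,-10,0]]}}

```text
time: 71.72
tcp_pos: [0.4522, -0.1853, 0.0714]
tcp_rot: [0.26, 0.965, 0.017, -0.01]
ft_force: [0.4, -0.4, -3.7]
gripper_width: 0.0106
```

Call:
{"method": "apply_moves", "body": {"increments": [[1,0,0,-30,0],[1,0,0,-70,0],[1,5,10,-110,-5],[1,10,30,-135,-12],[1,15,60,-140,-20]]}}

```text
time: 72.35
tcp_pos: [0.4699, -0.1309, 0.2141]
tcp_rot: [0.087, 0.996, 0.019, -0.006]
ft_force: [0.3, 0.5, -5.4]
gripper_width: 0.0109
```

Run:
```python
from pr import *
o=state();a=np.radians(36.6);u=np.array([np.cos(a),np.sin(a)]);v=np.array([-u[1],u[0]])
t=np.array([.4172,.2765])-.0365*u-.0675*v; print("target",t,shift((*t,.20),216.6),Ro.from_quat(o["tcp_rot"]).as_matrix()[:,2].round(4))
```

```text
t 72.35 tcp [ 0.4699 -0.1309  0.2141] toolx deg 170.04 F [ 0.3  0.5 -5.4] w 0.0109 q6 -1.8
target [0.42814234 0.20054761] (array([ 98.3, 318.4,  27.1]), np.float64(-46.6)) [-0.0092  0.0382 -0.9992]
```

Call:
{"method": "apply_moves", "body": {"increments": [[1,20,45,0,-6],[1,40,95,2,-15],[1,60,150,4,-25],[1,75,205,8,-35],[1,87,255,10,-44]]}}

```text
time: 72.97
tcp_pos: [0.4256, 0.137, 0.2125]
tcp_rot: [-0.295, 0.955, 0.02, -0.001]
ft_force: [1.3, 0.0, -4.0]
gripper_width: 0.0104
```

Run:
```python
from pr import *
o=state();print(shift((.4281,.2005,.20),216.6))
```

```text
t 72.97 tcp [0.4256 0.137  0.2125] toolx deg -145.67 F [ 1.3  0.  -4. ] w 0.0104 q6 -2.01
(array([-37.7,  50.5,  14.8]), np.float64(-2.3))
```

Call:
{"method": "apply_moves", "body": {"increments": [[1,-13,17,4,-2.3],[1,-26,35,8,-2.3],[1,-37,50,12,-2.3],[1,-37,50,12,-2.3]]}}

```text
time: 73.47
tcp_pos: [0.4255, 0.1999, 0.2003]
tcp_rot: [-0.315, 0.949, 0.02, -0.004]
ft_force: [0.0, 0.2, -4.4]
gripper_width: 0.0108
```

Run:
```python
from pr import *
o=state();shot("wrist","w29",k=1.5)
```

```text
t 73.47 tcp [0.4255 0.1999 0.2003] toolx deg -143.24 F [ 0.   0.2 -4.4] w 0.0108 q6 -1.92
```

View pics/w29.png

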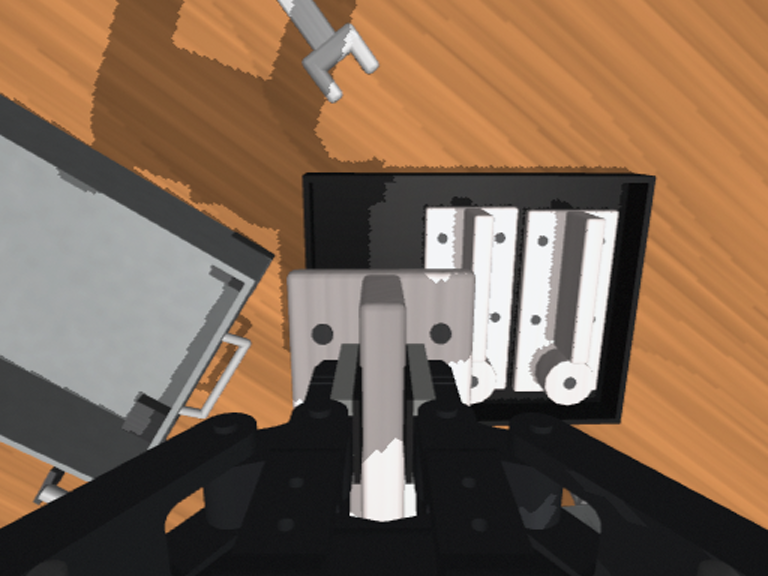

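Run:
```python
from pr import *
C,im=load("w29"); f=lambda p,z: onz(C,(p[0]/1.5-.2,p[1]/1.5-.2),z)
L,R=f((303,174),.028),f((656,177),.028); print(np.linalg.norm(R-L)); d=R-L; a=np.arctan2(d[1],d[0])-np.pi/2
print(np.degrees(a)); a=np.radians(36.6)
u=np.array([np.cos(a),np.sin(a)]);v=np.array([-u[1],u[0]]);ctr=(R+L)[:2]/2+.085*u;print(ctr)
for p in [(427,209),(518,209),(443,239),(500,238),(527,211)]:
    q=f(p,.013)[:2]-ctr; print((q@u).round(4),(q@v).round(4))
for ct in (ctr,np.array([.4172,.2765])):
  for lat in (-.066,-.067): t=ct-.0365*u+lat*v; print(lat,t.round(4),shift((*t,.12),216.6),shift((*t,.035),216.6))
```

```text
0.2136157513198542
36.12762173981053
[0.41778488 0.27637767]
-0.063 -0.0307
-0.0628 0.0279
-0.0435 -0.0198
-0.044 0.0175
-0.0615 0.0339
-0.066 [0.4278 0.2016] (array([-2.3, -2.3, 80.8]), np.float64(0.1)) (array([ -1.8,  -5.6, 165.7]), np.float64(0.1))
-0.067 [0.4284 0.2008] (array([-2.3, -3.3, 80.8]), np.float64(0.1)) (array([ -1.8,  -6.6, 165.7]), np.float64(0.1))
-0.066 [0.4272 0.2018] (array([-1.9, -1.9, 80.8]), np.float64(0.1)) (array([ -1.4,  -5.2, 165.8]), np.float64(0.1))
-0.067 [0.4278 0.2009] (array([-1.9, -2.9, 80.8]), np.float64(0.1)) (array([ -1.4,  -6.2, 165.7]), np.float64(0.1))
```

Call:
{"method": "apply_moves", "body": {"increments": [[1,-2,-1,20,0],[1,-2,-3,60,0],[1,-2,-4,100,0],[1,-2,-5,130,0],[1,-1.5,-6,143,0]]}}

```text
time: 74.15
tcp_pos: [0.4261, 0.1989, 0.0552]
tcp_rot: [-0.314, 0.949, 0.019, -0.006]
ft_force: [0.5, -0.5, -2.9]
gripper_width: 0.0105
```

Run:
```python
from pr import *
state();print(shift((.4281,.2008,.0265),216.6))
```

```text
t 74.15 tcp [0.4261 0.1989 0.0552] toolx deg -143.35 F [ 0.5 -0.5 -2.9] w 0.0105 q6 -1.93
(array([-2.7, -0.8, 28.6]), np.float64(0.0))
```

Call:
{"method": "apply_moves", "body": {"increments": [[1,-2.5,-0.5,14,0],[1,-2.5,-0.5,23,0],[1,-2.5,-0.5,28,0],[1,-2.5,-0.5,30,0],[1,-2.5,-0.5,31,0]]}}

```text
time: 74.78
tcp_pos: [0.4284, 0.2013, 0.0263]
tcp_rot: [-0.314, 0.949, 0.019, -0.005]
ft_force: [-5.2, -1.1, 8.0]
gripper_width: 0.0109
```

Call:
{"method": "apply_moves", "body": {"increments": [[1,0,0,0.5,0]]}}

```text
time: 74.9
tcp_pos: [0.4289, 0.2015, 0.0269]
tcp_rot: [-0.315, 0.949, 0.019, -0.004]
ft_force: [-0.1, 0.1, -2.7]
gripper_width: 0.0106
```

Call:
{"method": "apply_moves", "body": {"increments": [[1,0,0,2,0],[1,0,0,2,0],[0.7,0,0,1,0],[0.7,0,0,0.5,0],[0.7,0,0,0,0]]}}

```text
time: 75.53
tcp_pos: [0.4292, 0.2016, 0.0269]
tcp_rot: [-0.315, 0.949, 0.019, -0.004]
ft_force: [0.4, 0.0, -0.3]
gripper_width: 0.0257
```

Call:
{"method": "apply_moves", "body": {"increments": [[0.7,0,0,-20,0],[0.7,5,0,-70,0],[0.7,30,0,-130,0],[0.7,60,0,-190,0],[0.7,80,30,-240,0]]}}

```text
time: 76.15
tcp_pos: [0.3544, 0.168, 0.2648]
tcp_rot: [-0.313, 0.949, 0.019, -0.003]
ft_force: [0.5, 1.7, -0.2]
gripper_width: 0.0252
```

Call:
{"method": "apply_moves", "body": {"increments": [[0.7,20,30,-20,0],[0.7,20,30,-20,0],[0.7,20,30,-20,0]]}}

```text
time: 76.53
tcp_pos: [0.3209, 0.1794, 0.2851]
tcp_rot: [-0.313, 0.949, 0.019, -0.003]
ft_force: [0.5, 1.0, -0.5]
gripper_width: 0.0256
```

Run:
```python
from pr import *
o=state();shot("wrist","w30",k=1.5);shot("side","s30",(100,50,380,384),1.8);shot("scene","c30",(130,90,490,330),2.2)
```

```text
t 76.53 tcp [0.3209 0.1794 0.2851] toolx deg -143.49 F [ 0.5  1.  -0.5] w 0.0256 q6 -1.88
```

View pics/w30.png

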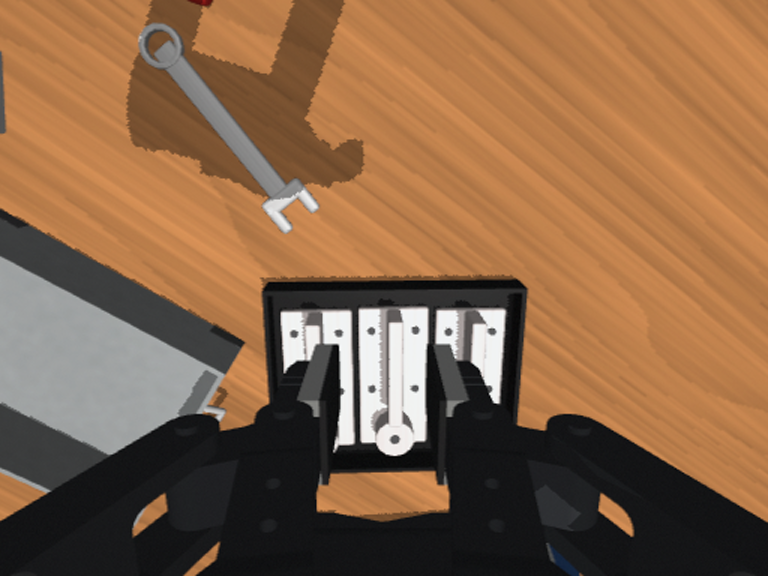

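View pics/c30.png

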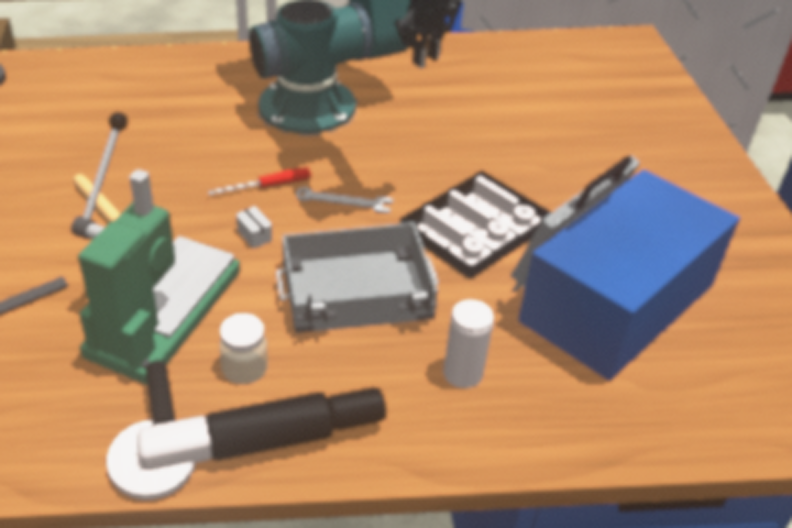

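View pics/s30.png

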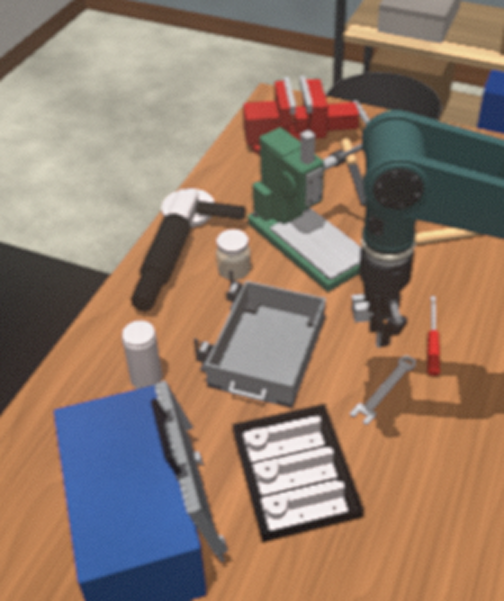

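Call:
{"method": "apply_moves", "body": {"increments": [[0.7,-20,10,-50,0],[0.7,-50,20,-70,0],[0.7,-80,30,-70,0],[0.7,-100,30,-70,0],[0.7,-100,30,-70,0]]}}

```text
time: 77.3
tcp_pos: [0.386, 0.2607, 0.3532]
tcp_rot: [-0.313, 0.95, 0.019, -0.007]
ft_force: [-0.0, -1.1, -0.4]
gripper_width: 0.0259
```

Call:
{"method": "apply_moves", "body": {"increments": [[0.7,0,0,0,0],[0.7,0,0,0,0]]}}

```text
time: 77.55
tcp_pos: [0.3857, 0.2601, 0.3528]
tcp_rot: [-0.312, 0.95, 0.019, -0.008]
ft_force: [1.0, 0.2, -0.0]
gripper_width: 0.0258
```

Run:
```python
from pr import *
o=state();shot("wrist","w31",(120,60,420,285),2.6)
```

```text
t 77.55 tcp [0.3857 0.2601 0.3528] toolx deg -143.58 F [ 1.   0.2 -0. ] w 0.0258 q6 -1.75
```

View pics/w31.png

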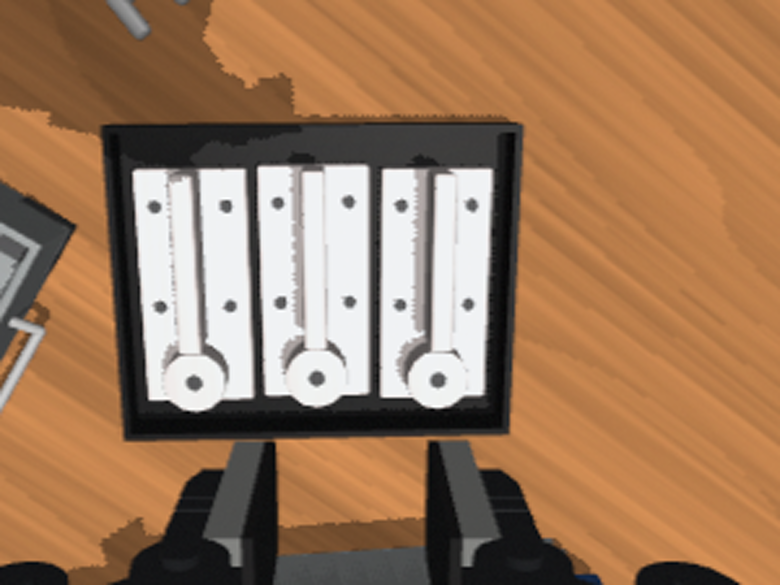

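Run:
```python
from plant import hand_in
print(hand_in())
```

```text
the job is handed in; nothing more can be done
None
```

The job is done and handed in at about 78 s of the 210 s allowed; the hand-in gives no verdict.

- **Lid:** I swung it upright by the handle and lifted it straight off the pins. It now stands on its hinge edge, handle up, leaning about 12° against the cabinet front. It was still leaning there in the last pictures.
- **Brackets:** All three were present. I slid each one under the ram and pulled the lever to a hard stop: about 19–21 N at the ball for the first, about 27 N for the other two. Then I guided the lever back up to rest before letting go. I saw none of the brackets get knocked aside.
- **Tray:** The last wrist picture shows the three brackets lying flat side by side in the black tray. Each pin shows as a round dot in its boss with no standing side wall, so I take them as flush. I judged that by eye rather than measuring it.
- **Bystanders:** The can, jar, file and steel block look unmoved in the last scene and side pictures, though I did not measure their positions.
- **Odd readings:** The lever angle worked out from the hand position at the stop was 0.77–0.78, against the stated 0.74. The tool had also tilted 1–3.5° from the many short moves. I put the difference down to that tilt, since all three presses stopped at the same height within 2 mm.

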